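Consolidate sample-jar trays on the lab bench and stack the empties

ROBOT

A 6-joint arm with a two-finger parallel gripper is mounted at the origin on the work surface. World frame = base frame: x ahead of the robot, y to its left, z up, the work surface at z = 0. Lengths are in m, angles in rad, forces in N, time in s.
With the tool pointing down it reaches from about 0.225 to 0.875 m from the base axis. Payload 3.4 kg.
Tool frame: the origin (TCP) lies midway between the tips of the shut fingers; the grasp point (between the pads) lies behind it (manip.grip_point_offset is the z of the grasp point in the tool frame, in m); z points along the fingers, x is the direction in which the jaws open and shut, and the axes are right-handed (so a half turn about z gives the same grasp; the last joint's range is limited). The gripper opens to 85 mm and grips with 20 to 120 N. Pads are 22 mm wide; open, the fingers measure 114 mm over their backs; the gripper's body (76 mm by 85 mm) begins 54 mm behind the grasp point. The pads swing forward as they close: fully open they stand 13 mm farther back than shut.
Start: joints at [-1.227, 0.276, 1.505, -0, 1.361, -0.121], TCP at [0.258, -0.514, 0.231] pointing down, gripper open.
Joint ranges: [-2.89, 2.89], [-0.75, 2.08], [0.22, 2.7], [-1.18, 4.32], [0.11, 2.71], [-2.7, 2.7]. Speed limits (rad/s): [2.57, 2.57, 3.14, 3.14, 3.14, 3.14].

INTERFACE

Orientations are given as a unit quaternion [w, x, y, z].
In Python, from rig import manip, eyes, recognise, regions_of, mark_of gives the robot as it stands.
- The arm moves only by the shell command python3 -m inch 'ROWS' [FORCE]. ROWS is JSON, a list of rows, each a list of 5 numbers: the gripper command: -1 is shut, 1 is fully open, values between are in proportion, then the shift along the tool's x, y, z in mm, then the turn about the tool's z in degrees. A call has 1 to 20 rows; each row shifts and turns the pose as measured when the row begins, along the tool's axes as they then stand; what a row does not reach is not made up. A row lasts 1/12 s, in which the tool goes at most 41.7 mm and 7.16 degrees, less where a joint would pass 70% of its speed; a pose out of reach is approached as far as the arm can. A call with a gripper value outside its range is refused whole. The fingers move at their own pace and stop on an object; FORCE is the grip in N (left out, the last holds). Time passes only in rows, so rows that do not move let the fingers close. It gives the time, the measured TCP pose, the force and the opening at its end, in the units of the state.
- manip.get_state(): the state, without advancing time (a new reading comes with each control period).
- eyes.get_image(name): name is "side" or "top"; returns a dict with "frame" (400x640x3 uint8, red, green, blue), "K" (3x3 intrinsics, pixels), "k1" (the pictures are not rectified: a ray, as slopes to the right and down, at radius r is drawn at 1 + k1 r^2 times it, then the intrinsics apply), "rvec" (rotation vector, rad) and "tvec" (3), from world to camera coordinates, as OpenCV has them. Camera axes: x right, y down, z forward; pixel columns grow to the right and rows downward; lengths in m; the calibration is good to about 2 mm. A picture is of the moment at which its call begins. There is no depth.
- manip.sign_off(): hands the job in, once; it reports no verdict.
Trained networks look in a picture, given as the dict that the camera call returned (one of the last four; its "shot" number tells which), for a name from the list of things; names that differ only in an ending like _2 or _b are one class to them, and where a whole thing is asked for, a point or a joint stands for the part that bears it (a point fixed in the world has none). Each returns a list of dicts, best first, with "confidence" (0 to 1); they miss things now and then, are a little off and sometimes report something else, mostly with a low value. They report only what shows in the picture. A call takes as long as a camera call. They do not tell look-alikes from the thing itself.
- recognise(picture, target): "bbox" ([left, top, width, height] in pixels, round what is visible of it).
- regions_of(picture, target): "mask" (400x640 bool, what is visible of it) and "bbox" ([left, top, width, height] in pixels, round what is visible of it).
- mark_of(picture, target): "point" ([row, column] in pixels: a listed point, or the origin of a listed thing).
The state is a dict: "clock": time; "qpos": joint angles; "qd": joint speeds; "effort": joint torques, N m; "position": TCP position; "ee_rot": TCP orientation; "contact_force": force on the tool from outside, world axes, zero at the start; "moment": the same for the moment, N m; "width": finger opening in m.
Only numpy, scipy, OpenCV 4.12 (cv2) and the standard library are available. Lean on these libraries where they do the work, as an engineer would, in place of code of your own. Each camera call takes 0.05 s, during which the arm holds its last target.

TASK

Fill up the tray that already holds two jars with the single jars from the other two trays (one on the bench, one on the sloped stand), each jar standing fully down in its own cell. Stack the two emptied trays neatly, squarely one above the other, on the empty tray that stands on the bench. Leave the filled tray and the bottom empty tray where they are, set things down rather than dropping them, and do not disturb the bottles, flask and pot.

Things in the scene. Friction and masses are not known exactly. Their poses are not given: they have to be found in the camera images.
- keep_tray_c (a point): The tray to fill: starts level on the bench, any yaw, with 2 jars. Grey tray 45 (x) by 168 (y) by 28 mm high, 90 g, flat underside, floor 3 mm, walls and dividers 4 mm, full height; 4 open cells 37 mm square along y, centres at y = -61.5, -20.5, 20.5, 61.5 mm. Trays stack rim to underside, 28 mm a layer. Point: tray's centre, 14 mm above its underside; z up, y lengthways.
- bench_tray_c (a point): The tray that starts level on the bench with one jar in it, at any yaw. Identical to keep_tray: 45 (x) by 168 (y) by 28 mm, four cells along y, point at its centre, 14 mm above its underside.
- sloped_tray_c (a point): The tray that starts on the sloped stand with one jar in it, leaning 0.52 rad (30 degrees) from level, its length level across the slope; it only rests there against two low stops. Identical to keep_tray: 45 (x) by 168 (y) by 28 mm, four cells along y, point at its centre, 14 mm above its underside.
- spare_tray_c (a point): The empty tray that starts level on the bench, at any yaw; the bottom of the stack of empties. Identical to keep_tray: 45 (x) by 168 (y) by 28 mm, four cells along y, point at its centre, 14 mm above its underside.
- jar_a_c (a point): One of two jars that start in the tray to be filled: Round amber glass jar, white cap, 28 mm diameter, 66 mm high, 60 g. Standing in a cell, its centre is 22 mm above the tray's centre and it rises 41 mm above the rim. Point: its centre, half-way up; z along its axis to the cap.
- jar_b_c (a point): The other jar that starts in the tray to be filled: Round amber glass jar, white cap, 28 mm diameter, 66 mm high, 60 g. Standing in a cell, its centre is 22 mm above the tray's centre and it rises 41 mm above the rim. Point: its centre, half-way up; z along its axis to the cap.
- jar_c_c (a point): The jar that starts in the one-jar tray on the bench: Round amber glass jar, white cap, 28 mm diameter, 66 mm high, 60 g. Standing in a cell, its centre is 22 mm above the tray's centre and it rises 41 mm above the rim. Point: its centre, half-way up; z along its axis to the cap.
- jar_d_c (a point): The jar that starts in the tray on the sloped stand, leaning with the tray: Round amber glass jar, white cap, 28 mm diameter, 66 mm high, 60 g. Standing in a cell, its centre is 22 mm above the tray's centre and it rises 41 mm above the rim. Point: its centre, half-way up; z along its axis to the cap.
- stand: Fixed aluminium stand; its plate, 66 mm by 180 mm (y), rises 0.52 rad towards its own +x (about away from the robot). Origin on the bench under the plate's middle, whose top face is 55 mm up; the tray's underside centre rests there. Two stops 24 mm long, 12 mm high, at y = -66 and 66 mm below the tray's lower side; between them (84 mm) nothing is beside the tray.
- amber_bottle: Bystander: amber bottle, 60 mm diameter, 160 mm high, origin at its base centre, between the robot and the trays.
- flask: Bystander: conical glass flask, 80 mm diameter at the base, 122 mm high, origin at its base centre, beyond the trays.
- tall_bottle: Bystander: white plastic bottle, 68 mm diameter, 190 mm high, origin at its base centre, beyond the trays.
- squat_pot: Bystander: white pot, 72 mm diameter, 85 mm high, origin at its base centre, beyond the trays.
Things that resemble listed ones, but are neither listed nor needed, are in the scene too. Leave any black, pink or red look-alike of the part that bears jar_d_c alone.

How it is judged:
By the outcome, as a careful person would: the job done as asked, in the order asked, and still so for the second after the job is handed in, with the robot touching nothing.
It also fails if it takes over 72 s, if anything falls off the work surface, if the arm or the gripper's body presses on something with over 40 N, if the wrist force passes 120 N, or if a joint passes its speed limit or range.

## Working session

There is one attempt and no reset: what is moved stays moved. The work goes in short steps, Python scripts to look and compute and a shell command to move; the robot and the scene stay as the last step left them, time stands still between calls to the robot, and variables do not carry over. Pictures are saved under pics/ and viewed, and the job is handed in when it is done.

```bash
ls; mkdir -p pics
python3 - <<'E'
from rig import manip, eyes
import cv2
s=manip.get_state(); print(s); print(manip.grip_point_offset)
for n in("side","top"):
    p=eyes.get_image(n); cv2.imwrite(f"pics/{n}0.png",p["frame"][:,:,::-1]); print(n,p["K"],p["k1"],p["rvec"],p["tvec"],p["shot"])
E
```

```text
pics
{'clock': 0.0, 'qpos': array([-1.22697668e+00,  2.76616893e-01,  1.50615614e+00,  1.00361806e-05,
        1.36069309e+00, -1.21034218e-01]), 'qd': array([-0.00057725,  0.00113467,  0.00058685,  0.00138331,  0.00107684,
        0.00041202]), 'effort': array([-3.63697081e-04, -4.16786635e+01, -2.45805055e+01, -2.88463280e-04,
        1.11168850e-02,  2.39474701e-05]), 'position': array([ 0.257567  , -0.51348688,  0.23041806]), 'ee_rot': array([-5.88467273e-04,  8.50966811e-01, -5.25218631e-01, -7.28832321e-04]), 'contact_force': array([ 0.54369747,  0.48861083, -0.7838855 ]), 'moment': array([-0.03269717,  0.00685582,  0.04418847]), 'width': 0.08563116601854714}
-0.0187
side [[417.16594028   0.         325.43119683]
 [  0.         417.16594028 200.7713166 ]
 [  0.           0.           1.        ]] -0.056064472779857565 [ 0.30857864 -2.86935858  1.03043885] [0.54954637 0.14250737 1.05904559] 1
top [[418.77134027   0.         318.64875751]
 [  0.         418.77134027 192.83469836]
 [  0.           0.           1.        ]] -0.05167693071921073 [ 2.18585322 -2.2042931   0.03242217] [0.00226361 0.55229845 1.10781419] 2
```

View pics/side0.png

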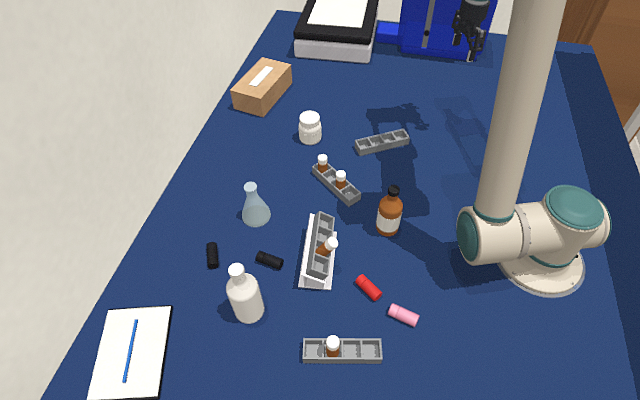

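View pics/top0.png

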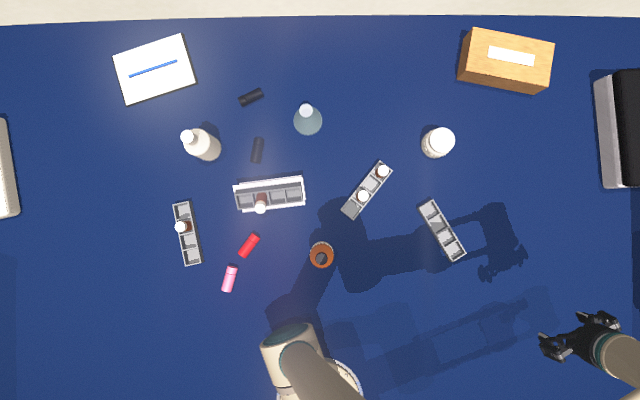

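```bash
cat > h.py <<'E'
import numpy as np, cv2
from scipy.optimize import minimize
from scipy.spatial.transform import Rotation as R
def proj(P,p):
    return cv2.projectPoints(np.asarray(P,float).reshape(-1,1,3),p["rvec"],p["tvec"],p["K"],np.array([p["k1"],0,0,0]))[0].reshape(-1,2)
def ray(uv,p):
    n=cv2.undistortPoints(np.array([[uv]],float),p["K"],np.array([p["k1"],0,0,0]))[0,0]
    Rm=cv2.Rodrigues(p["rvec"])[0]; o=-Rm.T@p["tvec"]; return o, Rm.T@np.r_[n,1]
def atz(uv,z,p):
    o,d=ray(uv,p); return o+d*(z-o[2])/d[2]
def tri(uvps):
    A=np.zeros((3,3));b=np.zeros(3)
    for uv,p in uvps:
        o,d=ray(uv,p); d=d/np.linalg.norm(d); M=np.eye(3)-np.outer(d,d); A+=M;b+=M@o
    return np.linalg.solve(A,b)
def box(): return np.array([[sx*.0225,sy*.084,sz*.014] for sx in(-1,1) for sy in(-1,1) for sz in(-1,1)])
def pose(q,tilt=0,z=.014):
    # q=x,y,yaw ; tilt: rises toward +x local
    Rm=R.from_euler('z',q[2]).as_matrix()@R.from_euler('y',-tilt).as_matrix()
    return Rm
def traypts(q,tilt,P):
    Rm=pose(q,tilt)
    if tilt: c=np.array([q[0],q[1],.055])+Rm@[0,0,.014]
    else: c=np.array([q[0],q[1],.014])
    return P@Rm.T+c
E
python3 - <<'E'
from h import *; from rig import *
import pickle
ps={n:eyes.get_image(n) for n in("side","top")}
names="keep_tray_c bench_tray_c sloped_tray_c spare_tray_c jar_a_c jar_c_c jar_d_c stand amber_bottle flask tall_bottle squat_pot".split()
out={}
for t in names:
    for n,p in ps.items():
        m=mark_of(p,t); r=regions_of(p,t) if ('tray' in t or t=='stand') else []
        out[t,n]=(m,r)
        print(t,n,[(np.round(x["point"][::-1],1).tolist(),round(x["confidence"],2)) for x in m[:6]],[(x["bbox"],round(x["confidence"],2)) for x in r[:5]])
pickle.dump((ps,out),open("d0.pkl","wb"))
E
```

```text
keep_tray_c side [([337.6, 186.5], 0.75), ([328.6, 245.9], 0.48)] [([314.0, 163.2, 46.1, 44.7], 0.68)]
keep_tray_c top [([362.6, 189.7], 0.88)] [([339.9, 160.6, 52.6, 59.1], 0.73)]
bench_tray_c side [([339.4, 350.0], 0.88)] [([302.1, 335.1, 79.0, 29.3], 0.84)]
bench_tray_c top [([190.4, 235.7], 0.85)] [([174.8, 201.8, 30.5, 62.0], 0.72)]
sloped_tray_c side [([321.9, 246.4], 0.67)] [([317.9, 238.0, 20.6, 12.2], 0.67), ([305.9, 212.4, 26.5, 66.1], 0.57), ([294.7, 214.1, 41.9, 76.3], 0.34)]
sloped_tray_c top [([267.2, 195.4], 0.94)] [([231.9, 180.6, 72.8, 28.5], 0.57)]
spare_tray_c side [([380.3, 142.8], 0.94)] [([352.0, 128.8, 61.2, 27.7], 0.8), ([307.8, 213.1, 28.5, 67.6], 0.44)]
spare_tray_c top [] [([421.5, 197.3, 46.4, 65.4], 0.58)]
jar_a_c side [([323.8, 166.1], 0.64), ([334.9, 180.7], 0.46)] []
jar_a_c top [([382.5, 170.9], 0.66)] []
jar_c_c side [([328.9, 344.7], 0.81), ([250.5, 314.1], 0.58)] []
jar_c_c top [([184.0, 229.1], 0.48)] []
jar_d_c side [([404.5, 316.8], 0.89), ([367.8, 288.9], 0.75), ([272.2, 258.6], 0.74), ([209.3, 251.1], 0.59), ([326.9, 251.0], 0.55), ([317.7, 244.1], 0.31)] []
jar_d_c top [([258.0, 150.6], 0.79), ([250.2, 94.9], 0.77), ([251.1, 246.9], 0.69), ([230.0, 278.9], 0.63), ([259.8, 202.8], 0.62), ([360.8, 195.6], 0.49)] []
stand side [([320.5, 257.9], 0.9)] [([295.8, 214.5, 42.0, 75.9], 0.89), ([297.7, 111.0, 22.7, 34.9], 0.73)]
stand top [([274.0, 191.8], 0.88)] [([235.1, 173.3, 69.4, 39.0], 0.89)]
amber_bottle side [([382.4, 228.4], 0.95), ([381.6, 141.5], 0.28)] []
amber_bottle top [] []
flask side [([256.6, 218.7], 0.79)] []
flask top [([307.3, 121.9], 0.82)] []
tall_bottle side [([249.6, 312.6], 0.97)] []
tall_bottle top [([207.5, 147.8], 0.94), ([266.1, 194.1], 0.15)] []
squat_pot side [([309.2, 136.5], 0.85), ([318.9, 244.9], 0.57)] []
squat_pot top [([430.2, 142.5], 0.75)] []
```

```bash
cat > fit.py <<'E'
from h import *
def hullmask(m,S=4):
    m=m.astype(np.uint8)
    n,l,st,_=cv2.connectedComponentsWithStats(m); k=1+np.argmax(st[1:,4])
    ys,xs=np.nonzero(l==k); pts=np.concatenate([np.c_[xs+a,ys+b] for a in(-.5,.5) for b in(-.5,.5)]).astype(np.float32)
    return cv2.convexHull(pts)[:,0]
def iou(A,B):
    A=cv2.convexHull(A.astype(np.float32));B=cv2.convexHull(B.astype(np.float32))
    i=cv2.intersectConvexConvex(A,B)[0]; return i/(cv2.contourArea(A)+cv2.contourArea(B)-i)
def fit(ms,q0,tilt):
    f=lambda q:sum(1-iou(H,proj(traypts([q[0],q[1],q[2]],tilt,box()),p)) for H,p in ms)
    best=None
    for dy in(-.3,0,.3):
        r=minimize(f,np.array(q0)+[0,0,dy],method='Nelder-Mead',options=dict(initial_simplex=np.array(q0)+[0,0,dy]+np.array([[0,0,0],[.01,0,0],[0,.01,0],[0,0,.15]]),xatol=1e-5,fatol=1e-5))
        if best is None or r.fun<best.fun: best=r
    return best
def wire(img,p,q,tilt,col,S):
    P=traypts(q,tilt,box()); u=(proj(P,p)+.5)*S
    for a in range(8):
        for b in range(a):
            if bin(a^b).count('1')==1: cv2.line(img,tuple(np.int32(u[a]-S*0)),tuple(np.int32(u[b])),col,1,cv2.LINE_AA)
E
python3 - <<'E'
from fit import *; import pickle
ps,out=pickle.load(open("d0.pkl","rb"))
Q={}
for t,z in(("keep_tray_c",.014),("bench_tray_c",.014),("spare_tray_c",.014),("sloped_tray_c",.067)):
    tilt=.5236 if 'slop' in t else 0
    res={}
    for n in("top","side","both"):
        ms=[]
        for k in(["top","side"] if n=="both" else [n]):
            r=out[t,k][1]
            i=1 if (t=="sloped_tray_c" and k=="side") else 0
            ms.append((hullmask(r[i]["mask"]),ps[k]))
        m=out[t,"top"][0]; bb=out[t,"top"][1][0]["bbox"]; c=m[0]["point"][::-1] if m else (bb[0]+bb[2]/2,bb[1]+bb[3]/2)
        x0=atz(c,z,ps["top"])
        H=hullmask(out[t,"top"][1][0]["mask"]); w=np.array([atz(u,z,ps["top"])[:2] for u in cv2.boxPoints(cv2.minAreaRect(H))])
        e=max([w[1]-w[0],w[2]-w[1]],key=np.linalg.norm); yaw=np.arctan2(e[1],e[0])-np.pi/2
        if tilt: yaw=(yaw+np.pi/2)%np.pi-np.pi/2
        r=fit(ms,[x0[0],x0[1],yaw],tilt); res[n]=r.x; print(t,n,np.round(r.x,4),round(r.fun,3))
    Q[t]=res["both"]
pickle.dump(Q,open("Q.pkl","wb"))
S=2.5
for n,(x,y) in{"side":(200,110),"top":(160,80)}.items():
    p=ps[n]; im=cv2.resize(p["frame"][:,:,::-1],None,fx=S,fy=S,interpolation=cv2.INTER_CUBIC)
    for t,q in Q.items(): wire(im,p,q,.5236 if 'slop' in t else 0,(0,255,0),S)
    h=600 if n=="side" else 500
    im=im[int(y*S):int(y*S)+h+100,int(x*S):int(x*S)+800]; cv2.imwrite(f"pics/w_{n}.png",im[:600])
for t in("flask","tall_bottle","squat_pot","amber_bottle"): 
    for k in ps:
        m=out[t,k][0]
        if m: print(t,k,np.round(atz(m[0]["point"][::-1],0,ps[k]),3))
E
```

```text
keep_tray_c top [ 0.5581 -0.1285 -2.2365] 0.119
keep_tray_c side [ 0.5608 -0.1263 -2.2513] 0.097
keep_tray_c both [ 0.5602 -0.1273 -2.2389] 0.223
bench_tray_c top [ 0.4475  0.3493 -4.49  ] 0.074
bench_tray_c side [ 0.4501  0.3492 -4.5093] 0.076
bench_tray_c both [ 0.4492  0.3493 -4.4988] 0.157
spare_tray_c top [ 0.4508 -0.3273 -4.1703] 0.115
spare_tray_c side [ 0.4534 -0.3256 -4.1892] 0.106
spare_tray_c both [ 0.452  -0.3259 -4.1819] 0.225
sloped_tray_c top [0.5521 0.1254 0.117 ] 0.048
sloped_tray_c side [0.5544 0.1236 0.1207] 0.047
sloped_tray_c both [0.5536 0.1242 0.1175] 0.107
flask side [0.747 0.037 0.   ]
flask top [0.746 0.027 0.   ]
tall_bottle side [0.677 0.302 0.   ]
tall_bottle top [0.679 0.3   0.   ]
squat_pot side [ 0.686 -0.318  0.   ]
squat_pot top [ 0.687 -0.306  0.   ]
amber_bottle side [ 0.407 -0.003 -0.   ]
```

View pics/w_side.png

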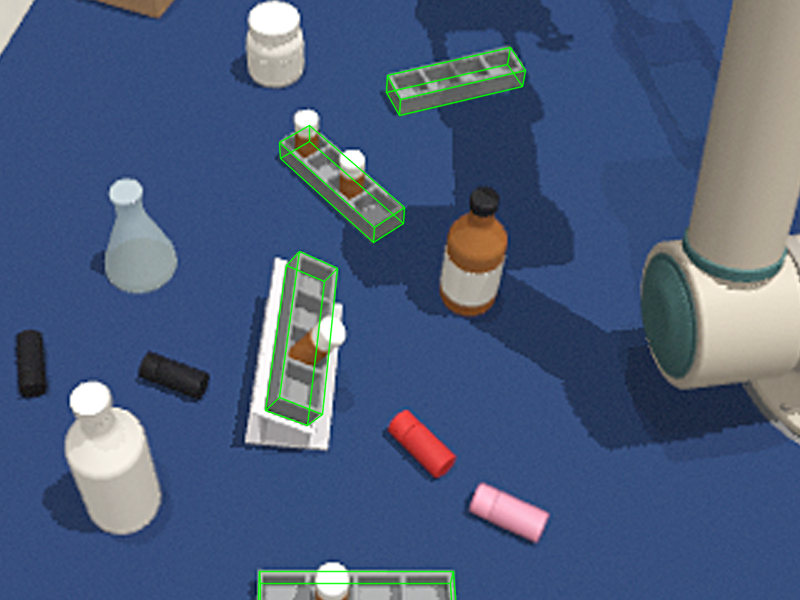

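View pics/w_top.png

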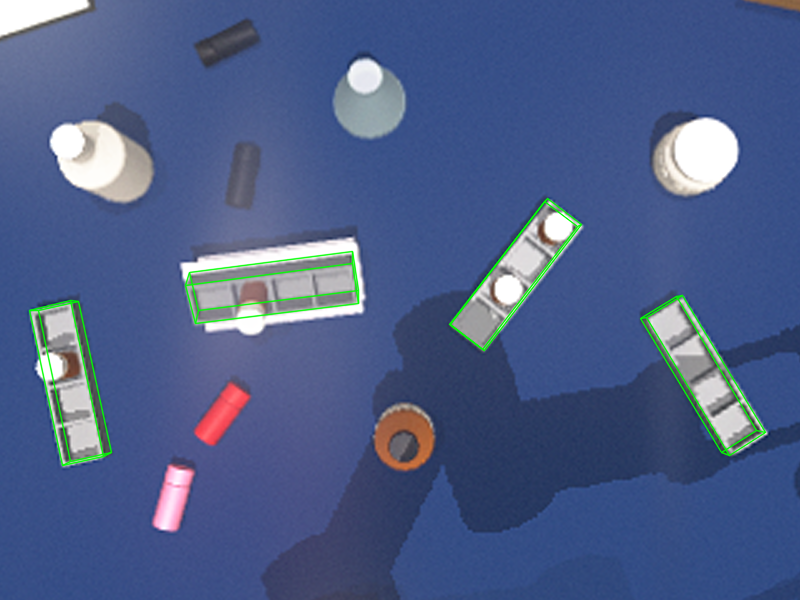

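```bash
cat >> h.py <<'E'
import pickle
def plan(xyz,yaw_deg,seg=1):
    "needed total shift in tool axes (before & after turning) + turn"
    from rig import manip
    s=manip.get_state(); Rm=R.from_quat(np.roll(s["ee_rot"],-1)).as_matrix()
    yaw=np.degrees(np.arctan2(Rm[1,0],Rm[0,0]))
    d=np.asarray(xyz)-s["position"]
    turn=-((yaw_deg-yaw+180)%360-180)
    Rt=Rm@R.from_euler('z',turn,degrees=True).as_matrix()
    print(f"t={s['clock']:.2f} pos {np.round(s['position'],4)} yaw {yaw:.1f} tilt {np.degrees(np.arccos(-Rm[2,2])):.2f} w {s['width']*1000:.1f} F {np.round(s['contact_force'],1)} q6 {s['qpos'][5]:.2f}")
    print(" turn %.2f | shift now-axes %s | shift after turn %s mm"%(turn,np.round(Rm.T@d*1000,1),np.round(Rt.T@d*1000,1)))
    return turn
def Q(): return pickle.load(open("Q.pkl","rb"))
def cell(q,y): return np.array([q[0]-np.sin(q[2])*y,q[1]+np.cos(q[2])*y])
E
python3 - <<'E'
from h import *
q=Q(); 
for t in q: print(t,np.round(q[t],4),np.degrees(q[t][2])%180)
b=q["bench_tray_c"]; print([np.round(cell(b,y),4) for y in(-20.5e-3,)])
k=q["keep_tray_c"]; print([np.round(cell(k,y/1e3),4) for y in(-61.5,-20.5,20.5,61.5)])
# sloped jar
s=q["sloped_tray_c"]
for y in(.0205,-.0205,.0615):
  P=traypts(s,.5236,np.array([[0,y,.014],[0,y,.014+.026],[0,y,.014+.041]])); print(y,np.round(P,4))
ps,out=pickle.load(open("d0.pkl","rb"))
# cap check (pixel predictions of cap tops)
for n in ps:
  print(n,"slopecap",proj(traypts(s,.5236,np.array([[0,.0205,.055]])),ps[n]).round(1),"jarc cap",proj([[*cell(b,-.0205),.069]],ps[n]).round(1),"jarB",proj([[*cell(k,-.0205),.069],[*cell(k,.0615),.069]],ps[n]).round(1))
plan([*cell(b,-.0205),.2],-77.8)
E
```

```text
keep_tray_c [ 0.5602 -0.1273 -2.2389] 51.72120628013505
bench_tray_c [ 0.4492  0.3493 -4.4988] 102.23698282919833
spare_tray_c [ 0.452  -0.3259 -4.1819] 120.39203769588732
sloped_tray_c [0.5536 0.1242 0.1175] 6.732927167222699
[array([0.4692, 0.3537])]
[array([ 0.5119, -0.0892]), array([ 0.5441, -0.1146]), array([ 0.5763, -0.14  ]), array([ 0.6085, -0.1654])]
0.0205 [[0.5373 0.1429 0.0792]
 [0.5244 0.1414 0.1018]
 [0.5169 0.1405 0.1148]]
-0.0205 [[0.5421 0.1022 0.0792]
 [0.5292 0.1007 0.1018]
 [0.5217 0.0998 0.1148]]
0.0615 [[0.5325 0.1836 0.0792]
 [0.5195 0.1821 0.1018]
 [0.5121 0.1812 0.1148]]
side slopecap [[331.5 240.7]] jarc cap [[332.8 341.4]] jarB [[340.7 173.2]
 [322.1 157.1]]
top slopecap [[259.4 206.2]] jarc cap [[179.1 225.6]] jarB [[362.7 194.8]
 [382.4 169.2]]
t=1.90 pos [ 0.2577 -0.514   0.2313] yaw -63.4 tilt 0.01 w 85.1 F [ 0.6  0.2 -0.7] q6 -0.12
 turn 14.43 | shift now-axes [-680.9 -578.    31.2] | shift after turn [-803.4 -390.1   31.2] mm
```

Run:
```python
from h import *
ps,out=pickle.load(open("d0.pkl","rb"))
ims=[]
for n,pts in{"side":[(333,343),(331,242),(323,160),(341,177)],"top":[(181,227),(260,205),(383,171),(363,196)]}.items():
  for x,y in pts:
    ims.append(cv2.resize(ps[n]["frame"][y-12:y+13,x-12:x+13,::-1],(200,200),interpolation=cv2.INTER_NEAREST))
cv2.imwrite("pics/caps.png",np.vstack([np.hstack(ims[:4]),np.hstack(ims[4:])]))
```

```text
(no output)
```

View pics/caps.png

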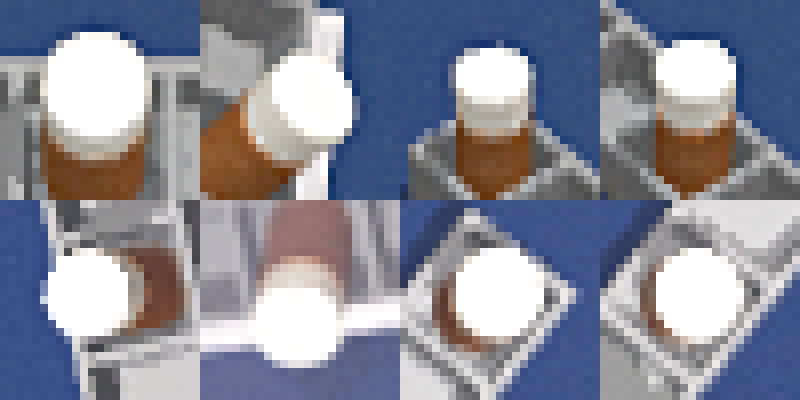

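```bash
python3 -m inch '[[1,-31,-26,0,0],[1,-31,-26,0,0],[1,-31,-26,0,0],[1,-31,-26,0,0],[1,-31,-26,0,0],[1,-31,-26,0,0],[1,-31,-26,0,0],[1,-31,-26,0,0],[1,-31,-26,0,0],[1,-31,-26,0,0],[1,-31,-26,0,0],[1,-31,-26,0,0],[1,-31,-26,0,0],[1,-31,-26,0,0],[1,-31,-26,0,0],[1,-31,-26,0,0],[1,-31,-26,0,0],[1,-31,-26,0,0],[1,-31,-26,0,0],[1,-31,-26,0,0]]' 30
python3 -c "
from h import *
plan([.4692,.3537,.14],-77.8)"
```

```text
clock: 3.57
position: [0.4515, 0.2876, 0.2296]
ee_rot: [-0.001, 0.847, -0.531, 0.01]
contact_force: [0.6, -0.6, -0.2]
width: 0.0854
t=3.57 pos [0.4515 0.2876 0.2296] yaw -64.2 tilt 1.11 w 85.4 F [ 0.6 -0.6 -0.2] q6 1.57
 turn 13.62 | shift now-axes [-53.1 -43.7  89.3] | shift after turn [-62.  -30.   89.3] mm
```

```bash
python3 -m inch '[[1,-16,-12,18,6.8],[1,-16,-10,20,6.8],[1,-15,-7,20,0],[1,-13,-6,20,0],[1,0,0,12,0]]'
python3 -c "
from h import *
plan([.4692,.3537,.033],-77.8)"
```

```text
clock: 3.98
position: [0.4736, 0.3713, 0.14]
ee_rot: [-0.01, 0.777, -0.629, 0.011]
contact_force: [-0.1, -0.2, 0.6]
width: 0.0856
t=3.98 pos [0.4736 0.3713 0.14  ] yaw -78.0 tilt 1.72 w 85.6 F [-0.1 -0.2  0.6] q6 1.92
 turn -0.15 | shift now-axes [ 15.9  11.2 106.8] | shift after turn [ 15.9  11.2 106.8] mm
```

```bash
python3 -m inch '[[1,8,6,20,0],[1,8,5,20,0],[1,0,0,0,0]]'
python3 -c "
from h import *
plan([.4692,.3537,.033],-77.8)"
```

```text
clock: 4.23
position: [0.4661, 0.3549, 0.0949]
ee_rot: [-0.008, 0.778, -0.628, 0.01]
contact_force: [0.1, -0.9, -0.4]
width: 0.0854
t=4.23 pos [0.4661 0.3549 0.0949] yaw -77.7 tilt 1.50 w 85.4 F [ 0.1 -0.9 -0.4] q6 1.90
 turn 0.05 | shift now-axes [ 1.5 -1.2 62. ] | shift after turn [ 1.5 -1.2 62. ] mm
```

```bash
python3 -m inch '[[1,1.5,-1,20,0],[1,0,0,20,0],[1,0,0,14,0],[1,0,0,6,0],[1,0,0,0,0]]'
python3 -c "
from h import *
plan([.4692,.3537,.033],-77.8)"
```

```text
clock: 4.65
position: [0.4725, 0.3562, 0.0368]
ee_rot: [-0.012, 0.778, -0.628, 0.011]
contact_force: [-0.1, -0.3, 0.4]
width: 0.0856
t=4.65 pos [0.4725 0.3562 0.0368] yaw -77.8 tilt 1.84 w 85.6 F [-0.1 -0.3  0.4] q6 1.90
 turn -0.03 | shift now-axes [1.8 3.8 3.7] | shift after turn [1.8 3.8 3.7] mm
```

```bash
python3 -m inch '[[1,1.5,4,4,0],[1,0,0,0,0]]'
python3 -c "
from h import *
plan([.4692,.3537,.033],-77.8)"
python3 -m inch '[[-1,0,0,0,0],[-1,0,0,0,0],[-1,0,0,0,0],[-1,0,0,0,0]]' 30
python3 -c "
from h import *
plan([.4692,.3537,.033],-77.8)"
```

```text
clock: 4.82
position: [0.4701, 0.3547, 0.0342]
ee_rot: [-0.013, 0.778, -0.628, 0.011]
contact_force: [0.4, 0.1, -0.7]
width: 0.0854
t=4.82 pos [0.4701 0.3547 0.0342] yaw -77.8 tilt 1.98 w 85.4 F [ 0.4  0.1 -0.7] q6 1.90
 turn -0.04 | shift now-axes [0.8 1.1 1.2] | shift after turn [0.8 1.1 1.2] mm
clock: 5.15
position: [0.4719, 0.356, 0.0377]
ee_rot: [-0.016, 0.778, -0.628, 0.012]
contact_force: [0.5, 0.6, 1.1]
width: 0.039
t=5.15 pos [0.4719 0.356  0.0377] yaw -77.8 tilt 2.33 w 39.0 F [0.5 0.6 1.1] q6 1.90
 turn -0.03 | shift now-axes [1.7 3.3 4.6] | shift after turn [1.7 3.3 4.6] mm
```

```bash
cat > st.py <<'E'
from h import *; from rig import *
import sys
def st():
    s=manip.get_state(); Rm=R.from_quat(np.roll(s["ee_rot"],-1)).as_matrix()
    print(f"t={s['clock']:.2f} pos {np.round(s['position']*1000,1)} w {s['width']*1000:.1f} toolz {np.round(np.degrees(Rm[:2,2]),2)} q {np.round(s['qpos'],4)} qd {np.round(s['qd'],3)} F {np.round(s['contact_force'],1)}")
if __name__=="__main__":
    st()
    for i in range(3): eyes.get_image("top"); st()
E
python3 st.py
```

```text
t=5.15 pos [471.9 356.   37.7] w 39.0 toolz [2.26 0.55] q [ 0.5361  0.4497  1.768  -0.0155  0.8851  1.9041] qd [ 0.001 -0.009 -0.005 -0.001 -0.     0.002] F [0.5 0.6 1.1]
t=5.20 pos [472.  356.   37.7] w 30.8 toolz [2.27 0.55] q [ 0.5361  0.4497  1.7679 -0.0155  0.885   1.904 ] qd [ 0.     0.002  0.002 -0.002 -0.004  0.001] F [ 0.9 -0.7  0.5]
t=5.25 pos [471.9 355.9  37.7] w 27.1 toolz [2.27 0.54] q [ 0.536   0.4497  1.7679 -0.0157  0.8852  1.904 ] qd [ 0.002 -0.001  0.    -0.     0.002  0.   ] F [-0.6 -0.3  3.2]
t=5.30 pos [472.  356.   37.7] w 26.9 toolz [2.27 0.54] q [ 0.536   0.4497  1.7678 -0.0157  0.8852  1.9041] qd [-0.     0.001 -0.001  0.     0.001  0.001] F [ 0.7 -1.   4.6]
```

```bash
cat >> h.py <<'E'
def rows(g,xyz,yaw_deg,n,nturn=None,ztilt=True):
    from rig import manip
    s=manip.get_state(); Rm=R.from_quat(np.roll(s["ee_rot"],-1)).as_matrix()
    turn=plan(xyz,yaw_deg); nt=nturn or max(1,int(np.ceil(abs(turn)/7.0)))
    d=(np.asarray(xyz)-s["position"])*1000/n
    out=[]
    for i in range(max(n,nt)):
        t=turn/nt if i<nt else 0
        v=Rm.T@d if i<n else np.zeros(3)
        out.append([g,*np.round(v,1).tolist(),round(t,1)])
        Rm=Rm@R.from_euler('z',t,degrees=True).as_matrix()
    print(out)
E
python3 -m inch '[[-1,0,0,-20,0],[-1,0,0,-36,0],[-1,0,0,-40,0],[-1,0,0,-40,0],[-1,0,0,-20,0]]'
python3 -c "
from h import *
rows(-1,[.5763,-.140,.19],-128.3,14)"; python3 st.py
```

```text
clock: 5.72
position: [0.4611, 0.3517, 0.1913]
ee_rot: [-0.007, 0.778, -0.628, 0.009]
contact_force: [1.0, -0.2, -0.4]
width: 0.027
t=5.72 pos [0.4611 0.3517 0.1913] yaw -77.9 tilt 1.27 w 27.0 F [ 1.  -0.2 -0.4] q6 1.90
 turn 50.44 | shift now-axes [504.9  -9.1   4.1] | shift after turn [ 314.6 -395.     4.1] mm
[[-1, 36.1, -0.6, 0.3, np.float64(6.3)], [-1, 35.8, -4.6, 0.3, np.float64(6.3)], [-1, 35.1, -8.5, 0.3, np.float64(6.3)], [-1, 33.9, -12.3, 0.3, np.float64(6.3)], [-1, 32.4, -16.0, 0.3, np.float64(6.3)], [-1, 30.4, -19.4, 0.3, np.float64(6.3)], [-1, 28.1, -22.6, 0.3, np.float64(6.3)], [-1, 25.4, -25.6, 0.3, np.float64(6.3)], [-1, 22.5, -28.2, 0.3, 0], [-1, 22.5, -28.2, 0.3, 0], [-1, 22.5, -28.2, 0.3, 0], [-1, 22.5, -28.2, 0.3, 0], [-1, 22.5, -28.2, 0.3, 0], [-1, 22.5, -28.2, 0.3, 0]]
t=5.72 pos [461.1 351.7 191.3] w 27.0 toolz [ 1.27 -0.03] q [ 0.5391  0.2987  1.5739 -0.0125  1.2501  1.9017] qd [ 0.001 -0.163 -0.328  0.005  0.543 -0.003] F [ 1.  -0.2 -0.4]
t=5.77 pos [462.6 352.7 194.3] w 27.3 toolz [1.55 0.14] q [ 0.5392  0.2963  1.5699 -0.0124  1.2509  1.9017] qd [ 0.     0.029  0.054 -0.001 -0.127  0.002] F [1.5 1.5 2.1]
t=5.82 pos [462.1 352.3 191.6] w 26.7 toolz [1.45 0.08] q [ 0.5391  0.2984  1.5739 -0.0125  1.2469  1.9017] qd [-0.001  0.046  0.088 -0.    -0.043 -0.   ] F [ 0.4 -0.  -1.7]
t=5.87 pos [460.8 351.4 188.7] w 27.5 toolz [ 1.2  -0.08] q [ 0.539   0.3006  1.5779 -0.0125  1.2459  1.9017] qd [-0.002  0.039  0.066 -0.    -0.006  0.001] F [-0.2  0.4 -1.8]
```

```bash
python3 -m inch '[[-1,20,0,0,6],[-1,36,-4,0,6.3],[-1,35,-8,0,6.3],[-1,34,-12,0,6.3],[-1,32.5,-16,0,6.3],[-1,30.5,-19,0,6.3],[-1,28,-22.5,0,6.3],[-1,25.5,-25.5,0,6.3],[-1,22.5,-28,0,0],[-1,22.5,-28,0,0],[-1,22.5,-28,0,0],[-1,22.5,-28,0,0],[-1,22.5,-28,0,0],[-1,12,-15,0,0],[-1,0,0,0,0]]'
python3 -c "
from h import *
rows(-1,[.5763,-.140,.08],-128.3,4)"; python3 st.py
```

```text
clock: 7.12
position: [0.5399, -0.1298, 0.155]
ee_rot: [-0.016, -0.421, 0.907, 0.008]
contact_force: [-0.3, -0.4, -0.8]
width: 0.027
t=7.12 pos [ 0.5399 -0.1298  0.155 ] yaw -130.2 tilt 2.08 w 27.0 F [-0.3 -0.4 -0.8] q6 1.92
 turn -1.89 | shift now-axes [-17.3 -36.5  73.6] | shift after turn [-16.1 -37.   73.6] mm
[[-1, -4.3, -9.1, 18.4, np.float64(-1.9)], [-1, -4.0, -9.3, 18.4, 0], [-1, -4.0, -9.3, 18.4, 0], [-1, -4.0, -9.3, 18.4, 0]]
t=7.12 pos [ 539.9 -129.8  155. ] w 27.0 toolz [-2.08  0.05] q [-0.3534  0.3187  1.6411 -0.0125  1.2163  1.9238] qd [-0.015  0.026  0.044  0.03   0.003  0.007] F [-0.3 -0.4 -0.8]
t=7.17 pos [ 539.  -128.   154.5] w 27.1 toolz [-2.19  0.15] q [-0.3517  0.3183  1.6428 -0.0114  1.2173  1.9247] qd [ 0.051 -0.023  0.023  0.033  0.025  0.015] F [ 0.  -0.6 -0.8]
t=7.22 pos [ 538.7 -126.1  155. ] w 26.9 toolz [-2.19  0.23] q [-0.3494  0.3171  1.6434 -0.01    1.2183  1.9251] qd [ 0.041 -0.027  0.004  0.018  0.013  0.001] F [-0.1 -0.2 -0.7]
t=7.27 pos [ 538.9 -125.   155.7] w 27.2 toolz [-2.14  0.23] q [-0.3477  0.316   1.6434 -0.0095  1.2187  1.9251] qd [ 0.027 -0.021 -0.003  0.004  0.004 -0.   ] F [0.  0.3 0.6]
```

```bash
python3 -c "
from h import *
rows(-1,[.5787,-.1419,.12],-128.3,2)"; python3 -m inch '[[-1,-8,-22,17,-1.9],[-1,-8,-22,17,0],[-1,0,0,0,0]]'
cat > look.py <<'E'
from st import *
def look(name,W,r=.09,S=6):
    "crop both views round world point W"
    ims=[]
    for n in("side","top"):
        p=eyes.get_image(n); u=proj([W],p)[0]; h=int(400/S/2)
        x,y=np.int32(np.round(u)); x=min(max(x,h),639-h); y=min(max(y,h),399-h)
        M=np.float32([[S,0,-(x-h)*S],[0,S,-(y-h)*S]])
        im=cv2.warpAffine(np.ascontiguousarray(p["frame"][:,:,::-1]),M,(400,400),flags=cv2.INTER_CUBIC)
        ims.append(im)
        print(n,"origin px",x-h,y-h,"scale",S)
    cv2.imwrite(f"pics/{name}.png",np.hstack(ims)); st()
E
python3 -c "
from look import *
look('l1',[.5763,-.14,.05])
rows(-1,[.5787,-.1419,.10],-128.3,2)"
```

```text
t=7.27 pos [ 0.5389 -0.125   0.1557] yaw -130.0 tilt 2.15 w 27.2 F [0.  0.3 0.6] q6 1.93
 turn -1.71 | shift now-axes [-13.4 -42.5  34.1] | shift after turn [-12.1 -42.8  34.1] mm
[[-1, -6.7, -21.2, 17.0, np.float64(-1.7)], [-1, -6.1, -21.4, 17.0, 0]]
clock: 7.52
position: [0.581, -0.1347, 0.1188]
ee_rot: [-0.016, -0.44, 0.898, 0.011]
contact_force: [0.2, -0.4, -0.3]
width: 0.0273
side origin px 298 137 scale 6
top origin px 339 149 scale 6
t=7.62 pos [ 578.5 -133.6  120.9] w 27.2 toolz [-2.31  0.42] q [-0.3401  0.4037  1.5981 -0.007   1.1803  1.8927] qd [-0.005 -0.03  -0.001 -0.009  0.009  0.001] F [ 0.4 -0.3 -1.4]
t=7.62 pos [ 0.5785 -0.1336  0.1209] yaw -127.8 tilt 2.35 w 27.2 F [ 0.4 -0.3 -1.4] q6 1.89
 turn 0.55 | shift now-axes [ 6.  -6.  20.8] | shift after turn [ 6.  -6.  20.8] mm
[[-1, 3.0, -3.0, 10.4, np.float64(0.5)], [-1, 3.0, -3.0, 10.4, 0]]
```

View pics/l1.png

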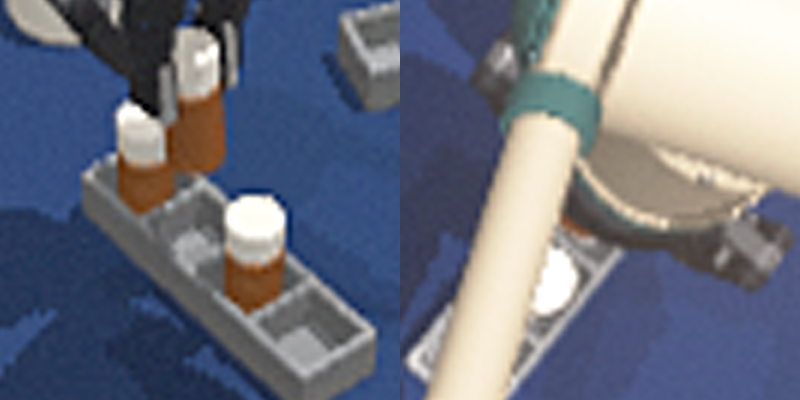

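Run:
```python
from look import *
p=pickle.load(open("d0.pkl","rb"))[0]["side"]
for w in ([.5763,-.14,.085],[.5763+.0322,-.14-.0254,.085],[.5763,-.14,.085+.066]): print((proj([w],p)[0]-[298,137])*6+3)
for z in(.08,.085,.09): print(z,atz([331.0,164.0],z,p))
```

```text
[202.57157342 147.06811337]
[146.89433329  99.60029957]
[203.46678694  41.64379152]
0.08 [ 0.5756021  -0.13327438  0.08      ]
0.085 [ 0.57461522 -0.12844746  0.085     ]
0.09 [ 0.57362833 -0.12362054  0.09      ]
```

```bash
python3 -m inch '[[-1,4,-4,8,0.5],[-1,3,-3,8,0],[-1,0,0,2,0]]'
python3 -c "
from look import *
look('l2',[.5763,-.14,.05])
rows(-1,[.5787,-.1419,.05],-128.3,3)"
```

```text
clock: 7.87
position: [0.5778, -0.1406, 0.1035]
ee_rot: [-0.016, -0.438, 0.899, 0.012]
contact_force: [0.4, 0.8, -1.3]
width: 0.0273
side origin px 298 137 scale 6
top origin px 339 149 scale 6
t=7.97 pos [ 577.8 -140.3  103.9] w 27.0 toolz [-2.26  0.44] q [-0.3513  0.4198  1.6186 -0.007   1.1429  1.8875] qd [-0.001 -0.005 -0.019  0.002  0.002  0.   ] F [-0.5 -0.6  0. ]
t=7.97 pos [ 0.5778 -0.1403  0.1039] yaw -128.1 tilt 2.30 w 27.0 F [-0.5 -0.6  0. ] q6 1.89
 turn 0.22 | shift now-axes [-0.3 -3.6 53.8] | shift after turn [-0.3 -3.6 53.8] mm
[[-1, -0.1, -1.2, 17.9, np.float64(0.2)], [-1, -0.1, -1.2, 17.9, 0], [-1, -0.1, -1.2, 17.9, 0]]
```

View pics/l2.png

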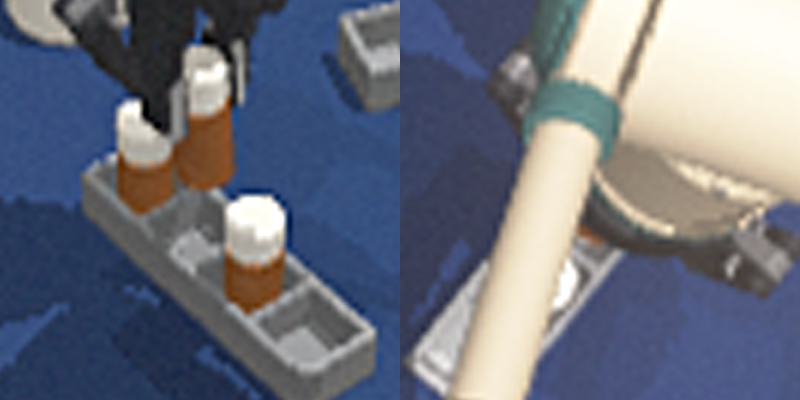

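```bash
python3 -m inch '[[-1,0,-2,18,0],[-1,0,-1.5,18,0],[-1,0,-1,12,0],[-1,0,0,4,0]]'
python3 -c "
from look import *
look('l3',[.5763,-.14,.05])
rows(-1,[.5787,-.1419,.037],-128.3,3)"
```

```text
clock: 8.3
position: [0.5812, -0.1434, 0.0543]
ee_rot: [-0.013, -0.437, 0.899, 0.009]
contact_force: [-0.2, 0.3, -0.5]
width: 0.0272
side origin px 298 137 scale 6
top origin px 339 149 scale 6
t=8.40 pos [ 581.4 -143.4   55. ] w 27.0 toolz [-1.78  0.29] q [-0.3544  0.4699  1.6737 -0.007   1.0289  1.8857] qd [ 0.002 -0.016 -0.026 -0.     0.006 -0.003] F [-0.7 -0.2 -1.1]
t=8.40 pos [ 0.5814 -0.1434  0.055 ] yaw -128.1 tilt 1.80 w 27.0 F [-0.7 -0.2 -1.1] q6 1.89
 turn 0.18 | shift now-axes [ 0.2  2.6 18.1] | shift after turn [ 0.2  2.6 18.1] mm
[[-1, 0.1, 0.9, 6.0, np.float64(0.2)], [-1, 0.1, 0.9, 6.0, 0], [-1, 0.1, 0.9, 6.0, 0]]
```

View pics/l3.png

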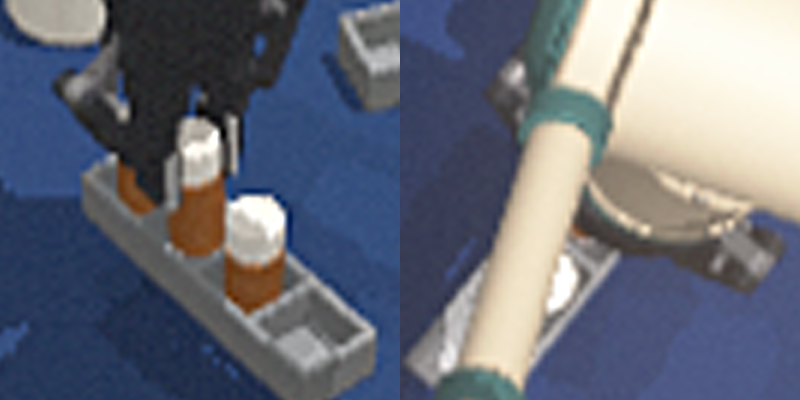

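```bash
python3 -m inch '[[-1,0,1.5,8,0],[-1,0,1,7,0],[-1,0,0,3,0]]'
python3 st.py
```

```text
clock: 8.65
position: [0.5807, -0.1424, 0.0389]
ee_rot: [-0.011, -0.437, 0.899, 0.007]
contact_force: [0.3, 0.7, 0.1]
width: 0.0274
t=8.65 pos [ 580.7 -142.4   38.9] w 27.4 toolz [-1.45  0.18] q [-0.3532  0.4837  1.698  -0.007   0.9847  1.8874] qd [ 0.001  0.032  0.036  0.001 -0.077 -0.002] F [0.3 0.7 0.1]
t=8.70 pos [ 580.4 -142.3   38.5] w 26.8 toolz [-1.5  0.2] q [-0.3532  0.4842  1.6983 -0.007   0.9848  1.8873] qd [-0.    -0.004 -0.008 -0.001  0.022 -0.001] F [-0.   0.3 -0.9]
t=8.75 pos [ 580.5 -142.4   38.8] w 27.1 toolz [-1.49  0.19] q [-0.3533  0.484   1.6977 -0.0071  0.9855  1.8873] qd [ 0.001 -0.006 -0.011 -0.002  0.007 -0.001] F [ 0.3  0.3 -0.7]
t=8.80 pos [ 580.8 -142.5   39.1] w 27.0 toolz [-1.46  0.18] q [-0.3533  0.4837  1.6971 -0.0071  0.9858  1.8873] qd [-0.001 -0.005 -0.011 -0.001  0.002 -0.001] F [-0.3  0.7 -0.6]
```

```bash
python3 -m inch '[[-1,0,0.5,4,0]]'; python3 st.py
```

```text
clock: 8.88
position: [0.5816, -0.1427, 0.0375]
ee_rot: [-0.01, -0.437, 0.899, 0.006]
contact_force: [-6.6, 0.6, 39.4]
width: 0.0268
t=8.88 pos [ 581.6 -142.7   37.5] w 26.8 toolz [-1.31  0.11] q [-0.353   0.4851  1.6995 -0.0074  0.9791  1.8876] qd [ 0.004 -0.008  0.013 -0.012 -0.04   0.004] F [-6.6  0.6 39.4]
t=8.93 pos [ 581.5 -142.7   37.9] w 27.3 toolz [-1.29  0.09] q [-0.353   0.4845  1.6994 -0.0075  0.9794  1.8876] qd [-0.001 -0.004  0.005  0.003  0.    -0.001] F [-2.3  0.1 11.8]
t=8.98 pos [ 581.5 -142.7   37.9] w 27.1 toolz [-1.29  0.1 ] q [-0.353   0.4844  1.6996 -0.0075  0.9792  1.8876] qd [ 0.    -0.003  0.005 -0.    -0.006  0.   ] F [-3.8  0.8 11.7]
t=9.03 pos [ 581.5 -142.7   37.9] w 27.2 toolz [-1.28  0.09] q [-0.353   0.4844  1.6997 -0.0075  0.9791  1.8876] qd [ 0.     0.001  0.001 -0.001 -0.002 -0.   ] F [-2.3  0.1 12.4]
```

```bash
python3 -m inch '[[1,0,0,0,0],[1,0,0,0,0],[1,0,0,-6,0],[1,0,0,-30,0],[1,0,0,-40,0],[1,0,0,-30,0]]'
python3 -c "
from look import *
look('l4',[.56,-.127,.05])
rows(1,[.5205,.141,.17],-83.3,8)"
```

```text
clock: 9.53
position: [0.58, -0.1415, 0.1423]
ee_rot: [-0.014, -0.437, 0.899, 0.01]
contact_force: [0.2, -0.5, 0.2]
width: 0.0852
side origin px 303 141 scale 6
top origin px 334 156 scale 6
t=9.63 pos [ 583.5 -142.7  146. ] w 85.1 toolz [-1.41  0.14] q [-0.3519  0.3839  1.5615 -0.0065  1.2201  1.8869] qd [-0.001  0.041  0.084 -0.002 -0.05  -0.001] F [ 1.4 -0.5 -0.6]
t=9.63 pos [ 0.5835 -0.1427  0.146 ] yaw -128.1 tilt 1.41 w 85.1 F [ 1.4 -0.5 -0.6] q6 1.89
 turn -44.84 | shift now-axes [-183.9  225.3  -21.8] | shift after turn [-289.2   30.   -21.8] mm
[[1, -23.0, 28.2, -2.7, np.float64(-6.4)], [1, -26.0, 25.4, -2.7, np.float64(-6.4)], [1, -28.7, 22.4, -2.7, np.float64(-6.4)], [1, -31.0, 19.0, -2.7, np.float64(-6.4)], [1, -32.9, 15.4, -2.7, np.float64(-6.4)], [1, -34.4, 11.7, -2.7, np.float64(-6.4)], [1, -35.5, 7.8, -2.7, np.float64(-6.4)], [1, -36.2, 3.8, -2.7, 0]]
```

View pics/l4.png

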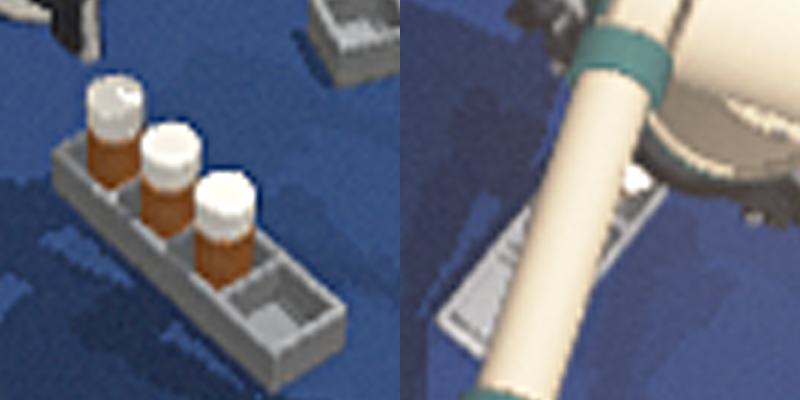

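```bash
python3 -m inch '[[1,-18,22,-3,-6.4],[1,-26,25,-3,-6.4],[1,-29,22,-3,-6.4],[1,-31,19,-3,-6.4],[1,-33,15.5,-3,-6.4],[1,-34,11.5,-3,-6.4],[1,-35,8,-3,-6.4],[1,-28,3,-2,0],[1,-8,0,0,0]]'
python3 -c "
from st import *
eyes.get_image('top');st()
rows(1,[.5205,.141,.13],-83.3,2)"
```

```text
clock: 10.38
position: [0.5181, 0.138, 0.1691]
ee_rot: [0.007, 0.757, -0.653, -0.009]
contact_force: [-0.4, -0.5, -0.5]
width: 0.0854
t=10.43 pos [518.3 138.  168.9] w 85.4 toolz [-1.29  0.03] q [0.1281 0.273  1.6713 0.0036 1.2196 1.55  ] qd [-0.06   0.01  -0.005 -0.051 -0.006 -0.042] F [-0.1  1.9  0.4]
t=10.43 pos [0.5183 0.138  0.1689] yaw -81.5 tilt 1.29 w 85.4 F [-0.1  1.9  0.4] q6 1.55
 turn 1.76 | shift now-axes [-2.5 -3.5 38.8] | shift after turn [-2.6 -3.4 38.8] mm
[[1, -1.3, -1.7, 19.4, np.float64(1.8)], [1, -1.3, -1.7, 19.4, 0]]
```

```bash
python3 -m inch '[[1,-1.5,-2,20,1.8],[1,-1,-2,20,0],[1,0,0,4,0]]'
python3 -c "
from look import *
look('l5',[.525,.141,.09],S=5)
rows(1,[.5205,.141,.081],-83.3,2)"
```

```text
clock: 10.68
position: [0.523, 0.1402, 0.1246]
ee_rot: [0.006, 0.747, -0.664, -0.006]
contact_force: [-1.2, 0.4, -0.7]
width: 0.0854
side origin px 288 206 scale 5
top origin px 221 163 scale 5
t=10.78 pos [523.5 140.  126.1] w 85.4 toolz [-0.93 -0.09] q [1.3240e-01 3.1570e-01 1.7260e+00 7.0000e-04 1.1161e+00 1.5861e+00] qd [-0.002 -0.021 -0.034  0.004  0.012  0.002] F [ 0.6 -0.2 -0.1]
t=10.78 pos [0.5235 0.14   0.1261] yaw -83.3 tilt 0.93 w 85.4 F [ 0.6 -0.2 -0.1] q6 1.59
 turn -0.01 | shift now-axes [-1.4  2.2 45.1] | shift after turn [-1.4  2.2 45.1] mm
[[1, -0.7, 1.1, 22.5, np.float64(-0.0)], [1, -0.7, 1.1, 22.5, 0]]
```

View pics/l5.png

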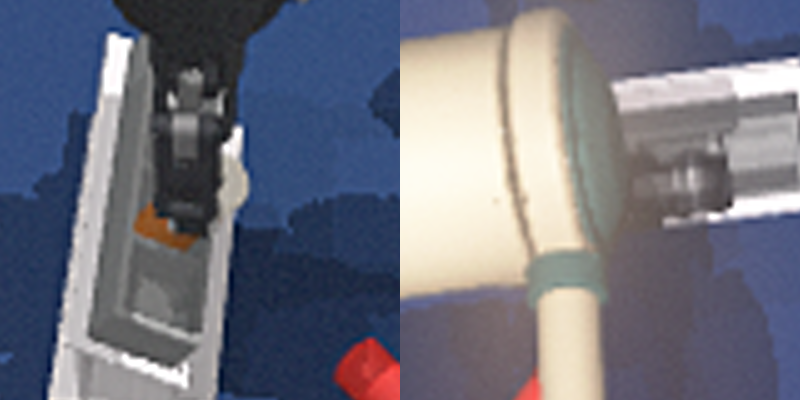

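```bash
python3 -m inch '[[1,-1,2,18,0],[1,0,2,18,0],[1,0,1,7,0]]'
python3 -c "
from look import *
look('l6',[.525,.141,.09],S=5)
rows(1,[.5205,.141,.081],-83.3,2)"
```

```text
clock: 11.03
position: [0.5227, 0.1378, 0.0861]
ee_rot: [0.003, 0.746, -0.666, -0.002]
contact_force: [-0.4, 0.0, -0.3]
width: 0.0854
side origin px 288 206 scale 5
top origin px 221 163 scale 5
t=11.13 pos [522.6 138.   86.5] w 85.7 toolz [-0.42 -0.09] q [ 1.2980e-01  3.5030e-01  1.7879e+00 -6.0000e-04  1.0108e+00  1.5873e+00] qd [ 0.005 -0.017 -0.033  0.006  0.011  0.001] F [ 0.3 -0.8  0.3]
t=11.13 pos [0.5226 0.138  0.0865] yaw -83.5 tilt 0.43 w 85.7 F [ 0.3 -0.8  0.3] q6 1.59
 turn -0.19 | shift now-axes [-3.2  1.7  5.5] | shift after turn [-3.2  1.7  5.5] mm
[[1, -1.6, 0.8, 2.8, np.float64(-0.2)], [1, -1.6, 0.8, 2.8, 0]]
```

View pics/l6.png

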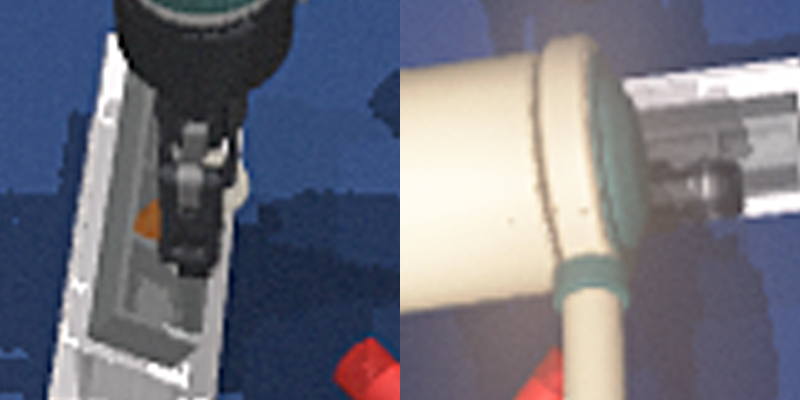

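```bash
python3 -m inch '[[1,-3,2,5,0],[-1,-1,0.5,1.5,0]]' 30
python3 -c "
from st import *
for i in range(8): eyes.get_image('side')
st()"
```

```text
clock: 11.3
position: [0.5215, 0.1412, 0.0817]
ee_rot: [0.002, 0.746, -0.666, -0.001]
contact_force: [0.8, -0.1, 0.2]
width: 0.0755
t=11.70 pos [521.9 141.3  82. ] w 27.5 toolz [-0.15 -0.07] q [ 1.3620e-01  3.5340e-01  1.7966e+00 -1.0000e-03  9.9430e-01  1.5948e+00] qd [ 0.    -0.     0.002  0.001  0.001 -0.002] F [-0.8 -0.2  1.8]
```

```bash
python3 -m inch '[[-1,0,4,-9,0],[-1,0,8,-17,0],[-1,0,9,-17,0],[-1,0,4,-22,0],[-1,0,0,-30,0],[-1,0,0,-25,0]]'
python3 -c "
from st import *
p=eyes.get_image('side');st()
eyes.get_image('top');st()
cv2.imwrite('pics/s7.png',cv2.resize(p['frame'][90:370,200:480,::-1],(560,560)))"
```

```text
clock: 12.2
position: [0.4901, 0.1377, 0.2026]
ee_rot: [0.008, 0.746, -0.666, -0.006]
contact_force: [0.7, 0.2, -0.7]
width: 0.0271
t=12.25 pos [493.  138.2 207.6] w 27.7 toolz [-0.55 -0.12] q [ 1.3790e-01  2.0190e-01  1.6676e+00 -9.0000e-04  1.2819e+00  1.5960e+00] qd [ 0.     0.014  0.025 -0.    -0.155 -0.001] F [ 0.4 -0.1  2.6]
t=12.30 pos [493.2 138.2 205.5] w 27.1 toolz [-0.55 -0.12] q [ 1.3780e-01  2.0360e-01  1.6707e+00 -9.0000e-04  1.2771e+00  1.5960e+00] qd [-0.002  0.042  0.075 -0.001 -0.053 -0.001] F [ 0.4 -0.4 -0.8]
```

View pics/s7.png

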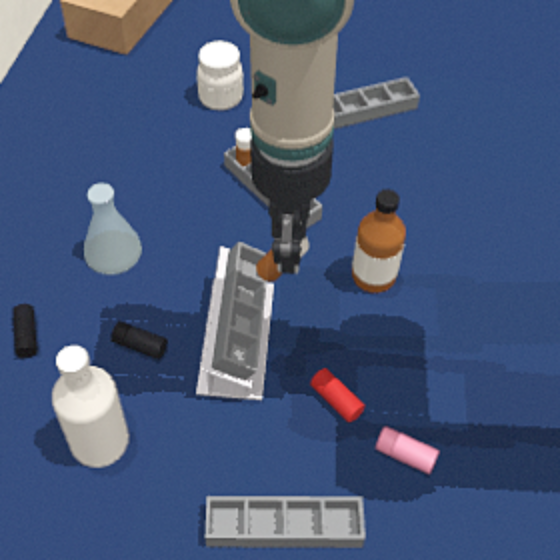

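```bash
python3 -c "
from h import *
rows(-1,[.4506,.3497,.12],-77.8,7)"
```

```text
t=12.30 pos [0.4932 0.1382 0.2055] yaw -83.5 tilt 0.57 w 27.1 F [ 0.4 -0.4 -0.8] q6 1.60
 turn -5.73 | shift now-axes [-215.1   17.7   85.4] | shift after turn [-215.8   -3.9   85.4] mm
[[-1, -30.7, 2.5, 12.2, np.float64(-5.7)], [-1, -30.8, -0.6, 12.2, 0], [-1, -30.8, -0.6, 12.2, 0], [-1, -30.8, -0.6, 12.2, 0], [-1, -30.8, -0.6, 12.2, 0], [-1, -30.8, -0.6, 12.2, 0], [-1, -30.8, -0.6, 12.2, 0]]
```

```bash
python3 -m inch '[[-1,-20,2,4,-3],[-1,-34,1,8,-2.7],[-1,-35,-0.5,12,0],[-1,-35,-0.5,14,0],[-1,-35,-0.5,16,0],[-1,-34,-0.5,16,0],[-1,-16,0,12,0],[-1,0,0,0,0]]'
python3 -c "
from look import *
look('l8',[.46,.35,.05],S=5)
rows(-1,[.4506,.3497,.075],-77.8,2)"
```

```text
clock: 12.97
position: [0.4481, 0.3479, 0.1201]
ee_rot: [0.004, 0.778, -0.629, -0.001]
contact_force: [-0.4, -1.3, -1.1]
width: 0.0272
side origin px 297 304 scale 5
top origin px 143 189 scale 5
t=13.07 pos [449.7 345.7 122.1] w 27.3 toolz [-0.15 -0.3 ] q [ 0.5347  0.3486  1.6849 -0.0034  1.113   1.8975] qd [-0.032 -0.026 -0.02  -0.015  0.002 -0.002] F [ 0.9 -0.1  0. ]
t=13.07 pos [0.4497 0.3457 0.1221] yaw -78.0 tilt 0.33 w 27.3 F [ 0.9 -0.1  0. ] q6 1.90
 turn -0.19 | shift now-axes [-3.9 -1.8 47.1] | shift after turn [-3.9 -1.8 47.1] mm
[[-1, -2.0, -0.9, 23.5, np.float64(-0.2)], [-1, -2.0, -0.9, 23.5, 0]]
```

View pics/l8.png

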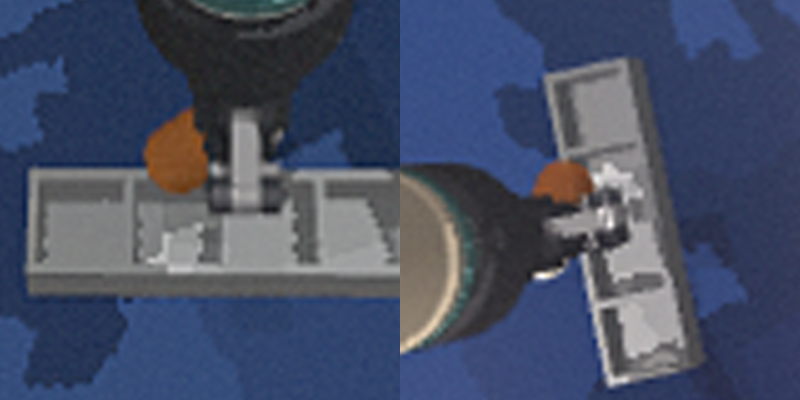

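```bash
python3 -m inch '[[-1,-3,-1,20,0],[-1,-1.5,-1,20,0],[-1,0,0,6,0]]'
python3 -c "
from look import *
look('l9',[.46,.35,.05],S=5)
p=eyes.get_image('side')
s=manip.get_state()['position']
b=s+[.0235,.0051,-.0267]; c=s+[.0116,.0025,-.0337]
print('base',(proj([b,c,[.4692,.3537,.028]],p)-[297,304])*5+2.5)
rows(-1,[.4506,.3497,.047],-77.8,2)"
```

```text
clock: 13.32
position: [0.4543, 0.3483, 0.0792]
ee_rot: [-0.0, 0.777, -0.63, 0.003]
contact_force: [-0.1, 0.2, -0.9]
width: 0.0273
side origin px 297 304 scale 5
top origin px 143 189 scale 5
t=13.42 pos [454.5 348.3  80.1] w 27.4 toolz [ 0.31 -0.18] q [ 0.536   0.3941  1.733  -0.0066  1.0115  1.9027] qd [ 0.005 -0.019 -0.031  0.009  0.011  0.002] F [ 0.5  0.1 -0.8]
base [[159.16516128 198.79314077]
 [188.1688845  204.86179403]
 [180.60830415 225.18247664]]
t=13.47 pos [0.455  0.3489 0.081 ] yaw -78.1 tilt 0.42 w 27.1 F [-0.5 -0.2 -0.4] q6 1.90
 turn -0.30 | shift now-axes [-1.8  4.4 33.9] | shift after turn [-1.8  4.4 33.9] mm
[[-1, -0.9, 2.2, 17.0, np.float64(-0.3)], [-1, -0.9, 2.2, 17.0, 0]]
```

View pics/l9.png

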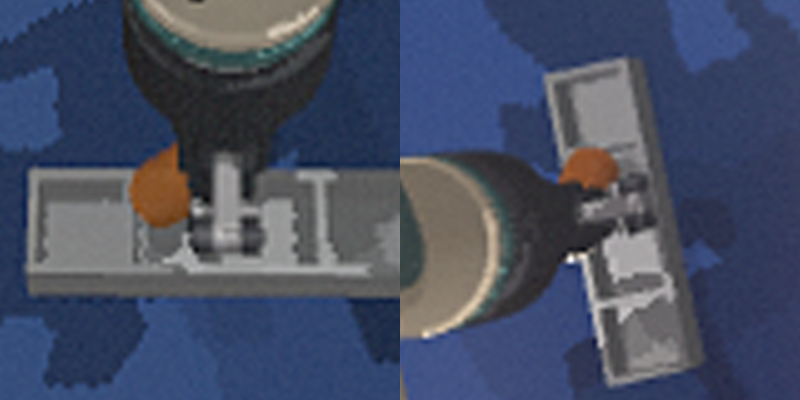

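```bash
python3 -m inch '[[-1,-1.5,4,14,0],[-1,0,2,13,0],[-1,0,1.5,5,0]]'
python3 -c "
from look import *
look('l10',[.46,.35,.05],S=5)
p=eyes.get_image('side')
rows(-1,[.4506,.3497,.042],-77.8,2)"
```

```text
clock: 13.72
position: [0.4527, 0.349, 0.0543]
ee_rot: [-0.007, 0.776, -0.631, 0.006]
contact_force: [0.5, 0.5, 0.2]
width: 0.0271
side origin px 297 304 scale 5
top origin px 143 189 scale 5
t=13.82 pos [452.3 349.   54.4] w 27.2 toolz [0.96 0.18] q [ 0.5392  0.4153  1.7763 -0.0074  0.9339  1.9096] qd [ 0.003 -0.005 -0.019  0.001  0.006 -0.001] F [ 0.7 -0.9 -0.7]
t=13.87 pos [0.4527 0.3494 0.0548] yaw -78.3 tilt 1.04 w 27.4 F [-0.1 -0.4 -0.6] q6 1.91
 turn -0.46 | shift now-axes [-0.7  2.2 12.7] | shift after turn [-0.7  2.2 12.7] mm
[[-1, -0.4, 1.1, 6.4, np.float64(-0.5)], [-1, -0.4, 1.1, 6.4, 0]]
```

View pics/l10.png

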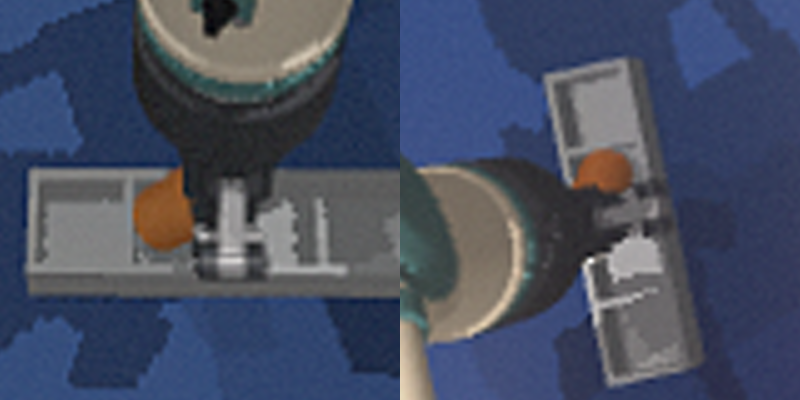

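```bash
python3 -m inch '[[-1,-0.5,4,3,0],[-1,0,2,7,0],[-1,0,1,4,0]]'
python3 -c "
from look import *
look('l11',[.46,.35,.05],S=5)
rows(-1,[.4506,.3497,.042],-77.8,2)"
```

```text
clock: 14.12
position: [0.4484, 0.3496, 0.0434]
ee_rot: [-0.011, 0.775, -0.631, 0.007]
contact_force: [1.1, 0.3, 1.2]
width: 0.0271
side origin px 297 304 scale 5
top origin px 143 189 scale 5
t=14.22 pos [448.5 349.7  43.2] w 27.6 toolz [1.37 0.42] q [ 0.5439  0.4221  1.8012 -0.0079  0.8942  1.9151] qd [-0.    -0.002 -0.009  0.001  0.016 -0.002] F [-0.2 -0.6 -0.5]
t=14.22 pos [0.4485 0.3497 0.0432] yaw -78.3 tilt 1.43 w 27.6 F [-0.2 -0.6 -0.5] q6 1.92
 turn -0.49 | shift now-axes [ 0.4 -2.1  1.2] | shift after turn [ 0.4 -2.1  1.2] mm
[[-1, 0.2, -1.0, 0.6, np.float64(-0.5)], [-1, 0.2, -1.0, 0.6, 0]]
```

View pics/l11.png

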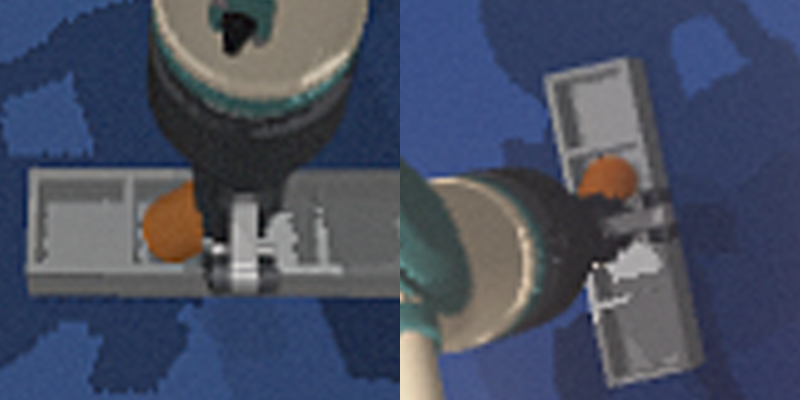

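```bash
python3 -m inch '[[-1,0,0,5,0],[-1,0,0,3,0]]'
python3 st.py
```

```text
clock: 14.38
position: [0.4515, 0.3512, 0.0366]
ee_rot: [-0.014, 0.776, -0.631, 0.008]
contact_force: [-0.9, -0.5, 9.1]
width: 0.0274
t=14.38 pos [451.5 351.2  36.6] w 27.4 toolz [1.73 0.59] q [ 0.5438  0.4312  1.8066 -0.0089  0.8726  1.9152] qd [-0.003  0.03   0.015  0.002 -0.056  0.002] F [-0.9 -0.5  9.1]
t=14.43 pos [451.4 351.2  36.4] w 27.1 toolz [1.71 0.59] q [ 0.5438  0.4316  1.8066 -0.0087  0.8725  1.9152] qd [-0.001 -0.001 -0.     0.002  0.012 -0.002] F [1.9 1.1 1.4]
t=14.48 pos [451.2 351.1  36.4] w 27.1 toolz [1.68 0.58] q [ 0.5438  0.4315  1.8067 -0.0085  0.8731  1.9152] qd [ 0.001 -0.001  0.003  0.001  0.009  0.001] F [2.3 0.4 2. ]
t=14.53 pos [451.  351.   36.4] w 27.1 toolz [1.65 0.57] q [ 0.5438  0.4314  1.8069 -0.0084  0.8735  1.9152] qd [-0.002 -0.001  0.002  0.001  0.008 -0.003] F [1.4 0.6 2. ]
```

```bash
python3 -m inch '[[-0.1,0,0,0,0]]'
python3 -c "
from look import *
for i in range(4): eyes.get_image('top')
look('l12',[.46,.35,.05],S=5)"
```

```text
clock: 14.62
position: [0.4505, 0.3508, 0.0361]
ee_rot: [-0.012, 0.776, -0.631, 0.008]
contact_force: [-0.7, -0.4, 0.7]
width: 0.0376
side origin px 297 304 scale 5
top origin px 143 189 scale 5
t=14.92 pos [450.4 350.7  36. ] w 38.4 toolz [1.59 0.53] q [ 0.5439  0.4317  1.8075 -0.0083  0.8739  1.9152] qd [-0.002 -0.    -0.003  0.    -0.002 -0.001] F [ 0.  -1.   0.1]
```

View pics/l12.png

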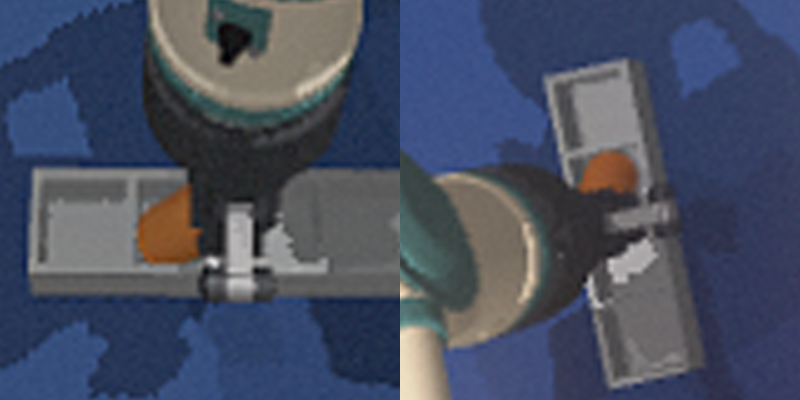

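```bash
python3 -m inch '[[1,0,0,0,0],[1,0,0,-5,0],[1,0,0,-25,0],[1,0,4,-35,0],[1,0,6,-30,0]]'
python3 -c "
from look import *
look('l13',[.46,.35,.05],S=5)
"
```

```text
clock: 15.33
position: [0.4336, 0.3448, 0.1265]
ee_rot: [-0.004, 0.775, -0.631, 0.005]
contact_force: [-0.2, -0.7, 0.2]
width: 0.0855
side origin px 297 304 scale 5
top origin px 143 189 scale 5
t=15.43 pos [435.8 346.6 130.6] w 85.6 toolz [1.18 0.3 ] q [ 0.5512  0.3142  1.7155 -0.0071  1.0916  1.9206] qd [-0.003  0.051  0.058 -0.004 -0.065 -0.003] F [0.9 0.6 1.3]
```

View pics/l13.png

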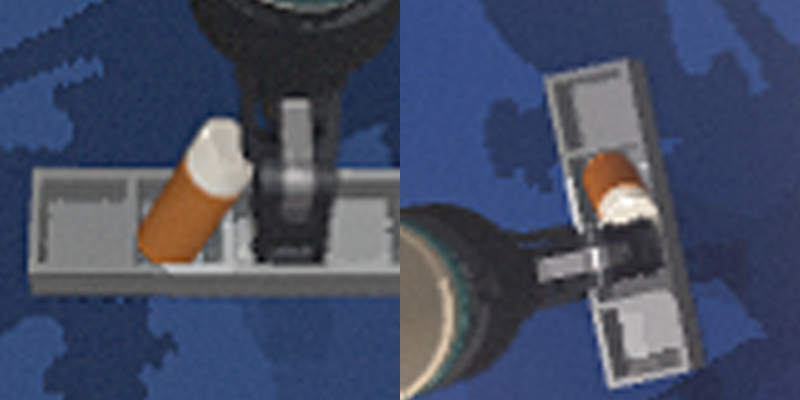

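```bash
python3 -c "
from h import *
rows(1,[.459,.3515,.12],12.2,13)"
python3 -m inch '[[1,0,0,1,-7],[1,0,0,1,-7],[1,0,0,1,-7],[1,0,0,1,-7],[1,0,0,1,-7],[1,0,0,1,-7],[1,0,0,1,-7],[1,0,0,1,-7],[1,0,0,1,-7],[1,0,0,1,-7],[1,0,0,1,-7],[1,0,0,1,-7],[1,0,0,1,-7]]'
python3 -c "
from h import *
rows(1,[.459,.3515,.08],12.2,2)"
```

```text
t=15.43 pos [0.4358 0.3466 0.1306] yaw -78.3 tilt 1.21 w 85.6 F [0.9 0.6 1.3] q6 1.92
 turn -90.48 | shift now-axes [ -0.  -23.5  11.1] | shift after turn [23.5  0.2 11.1] mm
[[1, -0.0, -1.8, 0.9, np.float64(-7.0)], [1, 0.2, -1.8, 0.9, np.float64(-7.0)], [1, 0.4, -1.8, 0.9, np.float64(-7.0)], [1, 0.6, -1.7, 0.9, np.float64(-7.0)], [1, 0.8, -1.6, 0.9, np.float64(-7.0)], [1, 1.0, -1.5, 0.9, np.float64(-7.0)], [1, 1.2, -1.4, 0.9, np.float64(-7.0)], [1, 1.4, -1.2, 0.9, np.float64(-7.0)], [1, 1.5, -1.0, 0.9, np.float64(-7.0)], [1, 1.6, -0.8, 0.9, np.float64(-7.0)], [1, 1.7, -0.6, 0.9, np.float64(-7.0)], [1, 1.8, -0.4, 0.9, np.float64(-7.0)], [1, 1.8, -0.2, 0.9, np.float64(-7.0)]]
clock: 16.52
position: [0.4327, 0.3445, 0.1138]
ee_rot: [-0.0, 0.991, 0.13, 0.008]
contact_force: [-0.4, 0.1, 0.7]
width: 0.0854
t=16.52 pos [0.4327 0.3445 0.1138] yaw 15.0 tilt 0.94 w 85.4 F [-0.4  0.1  0.7] q6 0.29
 turn 2.77 | shift now-axes [26.6 -0.  34.3] | shift after turn [26.6 -1.3 34.3] mm
[[1, 13.3, -0.0, 17.1, np.float64(2.8)], [1, 13.3, -0.6, 17.1, 0]]
```

```bash
python3 -m inch '[[1,13,0,0,2.8],[1,13,-0.6,2,0],[1,0,0,4,0]]'
python3 -c "
from look import *
look('l14',[.46,.35,.05],S=5)
rows(1,[.459,.3515,.08],12.2,2)"
```

```text
clock: 16.77
position: [0.4577, 0.3509, 0.1068]
ee_rot: [0.0, 0.994, 0.108, 0.007]
contact_force: [0.5, -0.1, -0.0]
width: 0.0853
side origin px 297 304 scale 5
top origin px 143 189 scale 5
t=16.87 pos [454.6 349.7 105.7] w 85.4 toolz [ 0.53 -0.07] q [ 0.538   0.367   1.7025 -0.0066  1.0648  0.3246] qd [ 0.005 -0.015  0.012  0.003  0.016  0.004] F [-0.2 -0.7 -0.2]
t=16.87 pos [0.4546 0.3497 0.1057] yaw 12.4 tilt 0.54 w 85.4 F [-0.2 -0.7 -0.2] q6 0.32
 turn 0.21 | shift now-axes [ 4.5 -0.9 25.7] | shift after turn [ 4.5 -1.  25.7] mm
[[1, 2.2, -0.5, 12.8, np.float64(0.2)], [1, 2.2, -0.5, 12.8, 0]]
```

View pics/l14.png

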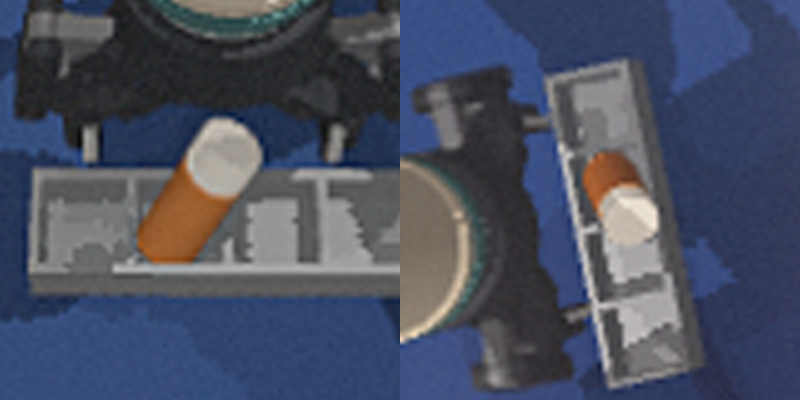

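Run:
```python
from h import *
ps=pickle.load(open("d0.pkl","rb"))[0]
print(tri([((343.2,334.2),ps["side"]),((188.6,233),ps["top"])]))
print(atz((188.6,233),.072,ps["top"]),atz((343.2,334.2),.072,ps["side"]))
```

```text
[0.45078138 0.33137055 0.06250704]
[0.45053306 0.328188   0.072     ] [0.45108514 0.33524589 0.072     ]
```

```bash
python3 -m inch '[[1,1,0,0,-6.7],[1,2,0,0,-6.7],[1,3,0,0,-6.7],[1,3,0,0,-6.7],[1,2,0,0,-6]]'
python3 -c "
from look import *
look('l15',[.46,.35,.05],S=5)
rows(1,[.4650,.351,.075],46,2)"
```

```text
clock: 17.28
position: [0.4598, 0.3528, 0.1033]
ee_rot: [0.003, 0.918, 0.397, -0.001]
contact_force: [0.7, -0.2, -0.9]
width: 0.0855
side origin px 297 304 scale 5
top origin px 143 189 scale 5
t=17.38 pos [459.8 352.9 103.3] w 85.4 toolz [ 0.06 -0.3 ] q [ 0.5377  0.3818  1.6847 -0.0058  1.0769 -0.2693] qd [ 0.002 -0.004  0.004 -0.001  0.002  0.097] F [ 0.5  0.8 -0.3]
t=17.38 pos [0.4598 0.3529 0.1033] yaw 46.4 tilt 0.31 w 85.4 F [ 0.5  0.8 -0.3] q6 -0.27
 turn 0.39 | shift now-axes [ 2.3  4.9 28.3] | shift after turn [ 2.3  4.9 28.3] mm
[[1, 1.1, 2.4, 14.1, np.float64(0.4)], [1, 1.2, 2.4, 14.1, 0]]
```

View pics/l15.png

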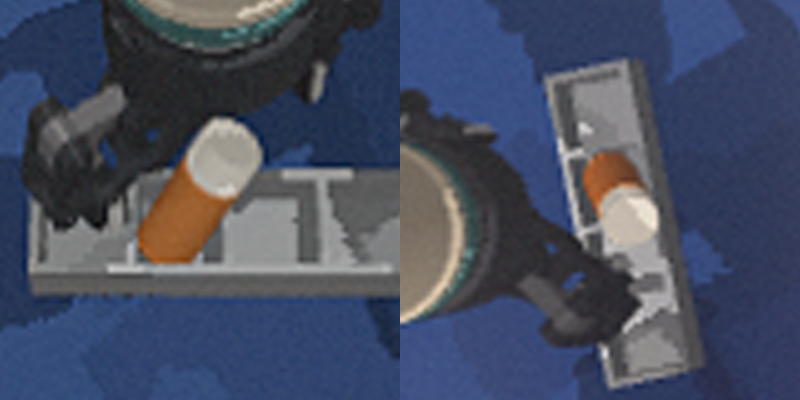

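```bash
python3 -m inch '[[1,1,3,14,0],[1,0.5,2,14,0],[1,0,0,4,0]]'
python3 -c "
from look import *
look('l16',[.46,.35,.05],S=5)
rows(1,[.4650,.351,.040],46,2)"
```

```text
clock: 17.63
position: [0.4641, 0.3505, 0.0718]
ee_rot: [0.002, 0.921, 0.39, 0.001]
contact_force: [0.8, 0.2, -0.6]
width: 0.0853
side origin px 297 304 scale 5
top origin px 143 189 scale 5
t=17.73 pos [464.2 350.8  72.5] w 85.3 toolz [ 0.17 -0.21] q [ 0.5305  0.415   1.7195 -0.0055  1.0064 -0.269 ] qd [ 0.002 -0.016 -0.025  0.     0.007 -0.011] F [ 0.4 -0.4 -0.5]
t=17.73 pos [0.4642 0.3508 0.0725] yaw 46.0 tilt 0.27 w 85.3 F [ 0.4 -0.4 -0.5] q6 -0.27
 turn -0.02 | shift now-axes [ 0.8  0.3 32.5] | shift after turn [ 0.8  0.3 32.5] mm
[[1, 0.4, 0.2, 16.3, np.float64(-0.0)], [1, 0.4, 0.2, 16.3, 0]]
```

View pics/l16.png

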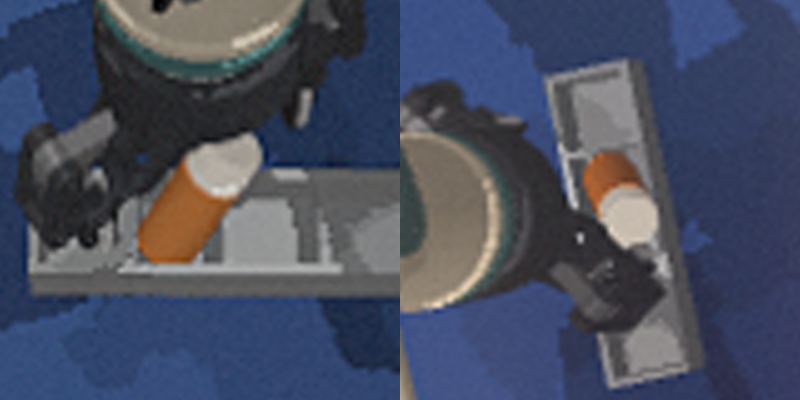

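```bash
python3 -m inch '[[1,0,0,14,0],[1,0,0,12,0],[1,0,0,6,0]]'
python3 -c "
from look import *
look('l17',[.46,.35,.05],S=5)
rows(1,[.4650,.351,.038],46,2)"
```

```text
clock: 17.98
position: [0.4658, 0.3521, 0.0431]
ee_rot: [0.002, 0.921, 0.389, 0.004]
contact_force: [1.1, 0.3, 0.7]
width: 0.0853
side origin px 297 304 scale 5
top origin px 143 189 scale 5
t=18.08 pos [465.4 351.9  43. ] w 85.3 toolz [ 0.41 -0.05] q [ 0.5309  0.448   1.7528 -0.0055  0.9352 -0.2653] qd [ 0.    -0.011 -0.019  0.     0.01  -0.005] F [-1.   0.9  0.5]
t=18.08 pos [0.4654 0.3519 0.043 ] yaw 45.8 tilt 0.41 w 85.3 F [-1.   0.9  0.5] q6 -0.27
 turn -0.20 | shift now-axes [-0.9  0.3  5. ] | shift after turn [-0.9  0.3  5. ] mm
[[1, -0.5, 0.1, 2.5, np.float64(-0.2)], [1, -0.5, 0.1, 2.5, 0]]
```

View pics/l17.png

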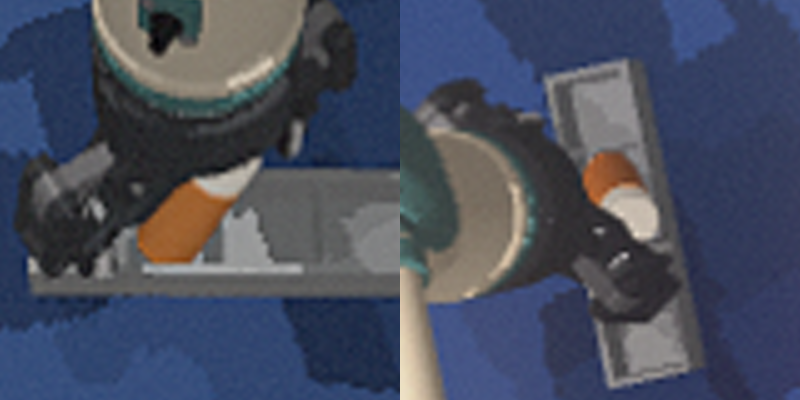

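```bash
python3 -m inch '[[0.1,0,0,4,0]]' 20
python3 -c "
from look import *
for i in range(5): eyes.get_image('top')
look('l18',[.46,.35,.05],S=5)"
```

```text
clock: 18.17
position: [0.4662, 0.3524, 0.0401]
ee_rot: [0.002, 0.921, 0.389, 0.004]
contact_force: [0.2, -0.1, 0.1]
width: 0.0752
side origin px 297 304 scale 5
top origin px 143 189 scale 5
t=18.52 pos [465.7 352.   39.4] w 47.0 toolz [ 0.45 -0.03] q [ 0.5309  0.4523  1.7565 -0.0055  0.9263 -0.2652] qd [ 0.001 -0.     0.001  0.    -0.001  0.   ] F [ 0.6  0.3 -1.4]
```

View pics/l18.png

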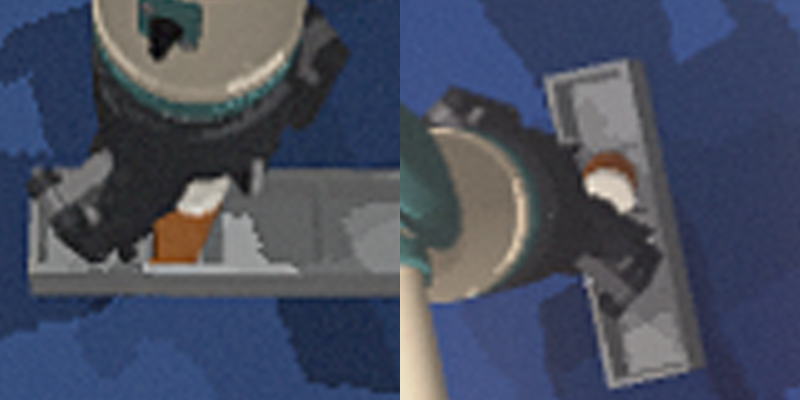

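Righting as planned (jar more upright). Close fully.

```bash
python3 -m inch '[[-1,0,0,0.5,0]]' 25
python3 -c "
from look import *
for i in range(6): eyes.get_image('top')
look('l19',[.46,.35,.05],S=5)"
```

```text
clock: 18.6
position: [0.466, 0.3522, 0.0391]
ee_rot: [0.002, 0.921, 0.389, 0.004]
contact_force: [0.6, -0.8, -0.3]
width: 0.0361
side origin px 297 304 scale 5
top origin px 143 189 scale 5
t=19.00 pos [466.7 352.7  39.5] w 27.2 toolz [0.57 0.06] q [ 0.5309  0.4524  1.7558 -0.0052  0.9243 -0.2652] qd [ 0.002 -0.001 -0.001 -0.001  0.     0.   ] F [1.5 2.4 3.4]
```

View pics/l19.png

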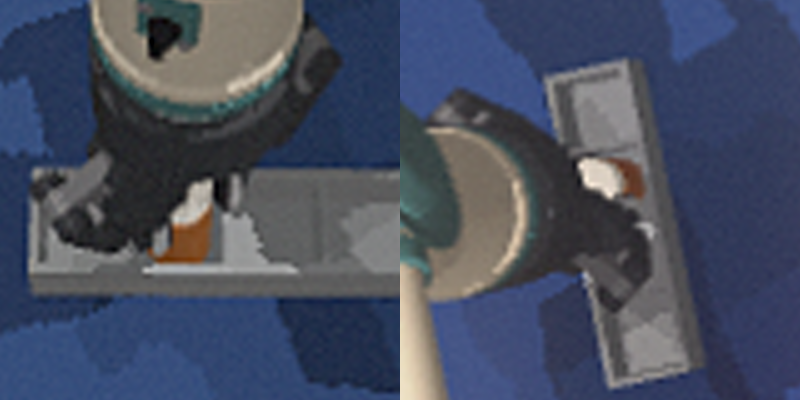

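```bash
python3 -m inch '[[-1,0,0,-18,0],[-1,0,0,-36,0],[-1,0,0,-40,0],[-1,0,0,-40,0],[-1,0,0,-32,0],[-1,0,0,-10,0]]' 30
python3 -c "
from look import *
look('l20',[.466,.353,.19],S=4)
rows(-1,[.5119,-.0892,.20],51.7,12)"
```

```text
clock: 19.5
position: [0.4574, 0.3471, 0.213]
ee_rot: [0.005, 0.921, 0.389, -0.011]
contact_force: [0.2, -0.3, -0.5]
width: 0.0274
side origin px 285 267 scale 4
top origin px 111 179 scale 4
t=19.60 pos [456.9 346.9 210.8] w 27.2 toolz [-1.02 -1.  ] q [ 0.5319  0.2994  1.5229 -0.0062  1.3435 -0.266 ] qd [-0.002  0.039  0.077  0.003 -0.033 -0.001] F [-0.1  0.3 -0.2]
t=19.60 pos [0.4569 0.3469 0.2108] yaw 45.8 tilt 1.43 w 27.2 F [-0.1  0.3 -0.2] q6 -0.27
 turn -5.90 | shift now-axes [-274.   343.4   17.5] | shift after turn [-307.8  313.5   17.5] mm
[[-1, -22.8, 28.6, 1.5, np.float64(-5.9)], [-1, -25.7, 26.1, 1.5, 0], [-1, -25.7, 26.1, 1.5, 0], [-1, -25.7, 26.1, 1.5, 0], [-1, -25.7, 26.1, 1.5, 0], [-1, -25.7, 26.1, 1.5, 0], [-1, -25.7, 26.1, 1.5, 0], [-1, -25.7, 26.1, 1.5, 0], [-1, -25.7, 26.1, 1.5, 0], [-1, -25.7, 26.1, 1.5, 0], [-1, -25.7, 26.1, 1.5, 0], [-1, -25.7, 26.1, 1.5, 0]]
```

View pics/l20.png

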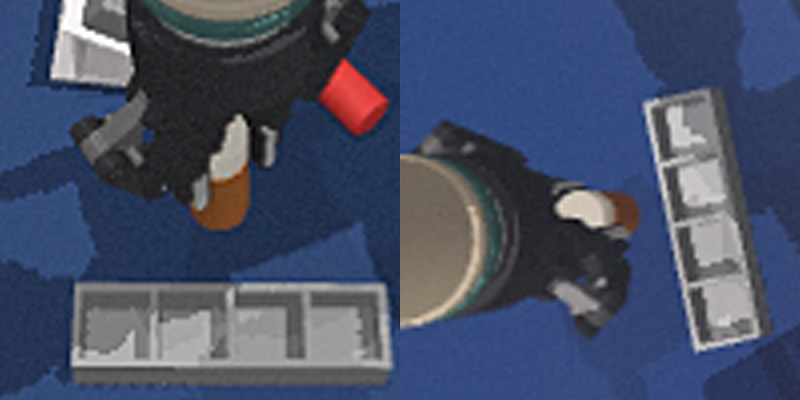

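```bash
python3 -m inch '[[-1,-13,16,0,-3],[-1,-24,27,0,-3],[-1,-26,26,0,0],[-1,-26,26,0,0],[-1,-26,26,0,0],[-1,-26,26,0,0],[-1,-26,26,0,0],[-1,-26,26,0,0],[-1,-26,26,0,0],[-1,-26,26,0,0],[-1,-26,26,0,0],[-1,-16,16,0,0],[-1,-5,5,0,0]]'
python3 -c "
from st import *
eyes.get_image('side'); eyes.get_image('side'); st()
rows(-1,[.5119,-.0892,.13],51.7,3)"
```

```text
clock: 20.68
position: [0.4889, -0.0847, 0.1862]
ee_rot: [-0.008, 0.896, 0.443, -0.041]
contact_force: [0.5, 0.3, -0.7]
width: 0.0273
t=20.78 pos [488.7 -82.4 186.3] w 27.3 toolz [-4.65 -1.13] q [-0.2769  0.2304  1.6883 -0.0428  1.296  -1.1829] qd [ 0.049 -0.02  -0.002  0.035  0.011  0.014] F [ 0.4  0.3 -0.2]
t=20.78 pos [ 0.4887 -0.0824  0.1863] yaw 52.8 tilt 4.79 w 27.3 F [ 0.4  0.3 -0.2] q6 -1.18
 turn 1.06 | shift now-axes [12.3 25.5 54.3] | shift after turn [12.7 25.3 54.3] mm
[[-1, 4.1, 8.5, 18.1, np.float64(1.1)], [-1, 4.2, 8.4, 18.1, 0], [-1, 4.2, 8.4, 18.1, 0]]
```

```bash
python3 -m inch '[[-1,4,8.5,16,1],[-1,4,8.5,18,0],[-1,4,8.5,16,0],[-1,0,0,6,0],[-1,0,0,3,0]]'
python3 -c "
from look import *
look('l21',[.5119,-.0892,.08],S=5)
rows(-1,[.5119,-.0892,.1],51.7,3)
p=eyes.get_image('side')
for z in (.06,.066,.072,.078): print(z,((proj([[.5119,-.0892,z],[.5119,-.0892,z+.066]],p))).round(1).tolist())"
```

```text
clock: 21.2
position: [0.5078, -0.0813, 0.1205]
ee_rot: [-0.014, 0.899, 0.436, -0.043]
contact_force: [0.6, 1.0, 0.1]
width: 0.0271
side origin px 311 139 scale 5
top origin px 313 168 scale 5
t=21.30 pos [507.9 -81.6 121.1] w 27.3 toolz [-5.03 -0.74] q [-0.2691  0.3185  1.7399 -0.039   1.1648 -1.1565] qd [-0.009 -0.022 -0.03  -0.01   0.002 -0.004] F [ 0.5  0.1 -0.2]
t=21.30 pos [ 0.5079 -0.0816  0.1211] yaw 51.9 tilt 5.09 w 27.3 F [ 0.5  0.1 -0.2] q6 -1.16
 turn 0.22 | shift now-axes [-2.2  9.1 20.8] | shift after turn [-2.1  9.1 20.8] mm
[[-1, -0.7, 3.0, 6.9, np.float64(0.2)], [-1, -0.7, 3.0, 6.9, 0], [-1, -0.7, 3.0, 6.9, 0]]
0.06 [[350.4, 183.9], [351.5, 167.1]]
0.066 [[350.5, 182.5], [351.6, 165.4]]
0.072 [[350.6, 181.0], [351.7, 163.8]]
0.078 [[350.7, 179.5], [351.8, 162.2]]
```

View pics/l21.png

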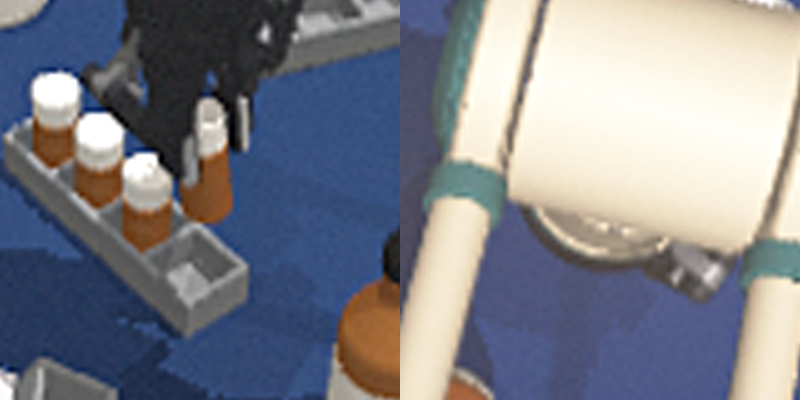

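```bash
python3 -m inch '[[-1,-2,5,6,0],[-1,-1.5,5,6,0],[-1,0,0,2,0]]'
python3 -c "
from look import *
look('l22',[.5119,-.0892,.08],S=5)
rows(-1,[.5119,-.0892,.08],51.7,3)
p=eyes.get_image('side');z=manip.get_state()['position'][2]-.036; print(z)
print(((proj([[.5119,-.0892,z],[.5119,-.0892,z+.066]],p)-[311,139])*5+2.5).round(1).tolist())"
```

```text
clock: 21.6
position: [0.5149, -0.0914, 0.1096]
ee_rot: [-0.01, 0.898, 0.437, -0.039]
contact_force: [-0.0, -0.1, -0.1]
width: 0.0275
side origin px 311 139 scale 5
top origin px 313 168 scale 5
t=21.70 pos [514.1 -90.9 109.7] w 27.3 toolz [-4.65 -0.85] q [-0.2824  0.3365  1.7442 -0.0407  1.1352 -1.1694] qd [ 0.002 -0.006 -0.003  0.002  0.008  0.   ] F [-0.2  0.2 -0.1]
t=21.70 pos [ 0.5141 -0.0909  0.1097] yaw 52.0 tilt 4.74 w 27.3 F [-0.2  0.2 -0.1] q6 -1.17
 turn 0.28 | shift now-axes [ 1.8 -1.1 29.7] | shift after turn [ 1.8 -1.1 29.7] mm
[[-1, 0.6, -0.4, 9.9, np.float64(0.3)], [-1, 0.6, -0.4, 9.9, 0], [-1, 0.6, -0.4, 9.9, 0]]
0.07382354454436779
[[200.8, 210.1], [206.1, 124.1]]
```

View pics/l22.png

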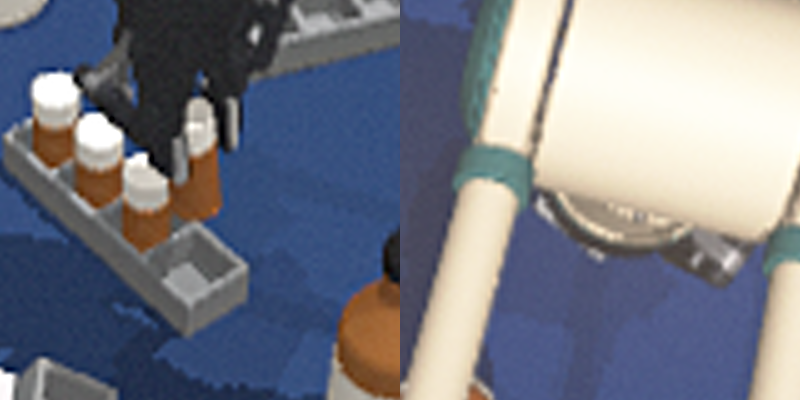

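```bash
python3 -m inch '[[-1,1,-1,14,0],[-1,1,0,14,0],[-1,0,0,6,0]]'
python3 -c "
from look import *
look('l23',[.5119,-.0892,.05],S=6)
rows(-1,[.5119,-.0892,.055],51.7,3)
"
```

```text
clock: 22.0
position: [0.514, -0.09, 0.0776]
ee_rot: [-0.009, 0.899, 0.437, -0.037]
contact_force: [0.0, 0.2, -0.4]
width: 0.0276
side origin px 317 153 scale 6
top origin px 319 175 scale 6
t=22.10 pos [513.7 -90.   77.7] w 27.4 toolz [-4.35 -0.93] q [-0.2811  0.3674  1.7901 -0.0421  1.053  -1.1636] qd [ 0.001 -0.015 -0.025 -0.001  0.013  0.   ] F [-0.6 -0.2  0.4]
t=22.10 pos [ 0.5137 -0.09    0.0777] yaw 51.9 tilt 4.45 w 27.4 F [-0.6 -0.2  0.4] q6 -1.16
 turn 0.21 | shift now-axes [ 0.9 -0.8 22.7] | shift after turn [ 0.9 -0.8 22.7] mm
[[-1, 0.3, -0.3, 7.6, np.float64(0.2)], [-1, 0.3, -0.3, 7.6, 0], [-1, 0.3, -0.3, 7.6, 0]]
```

View pics/l23.png

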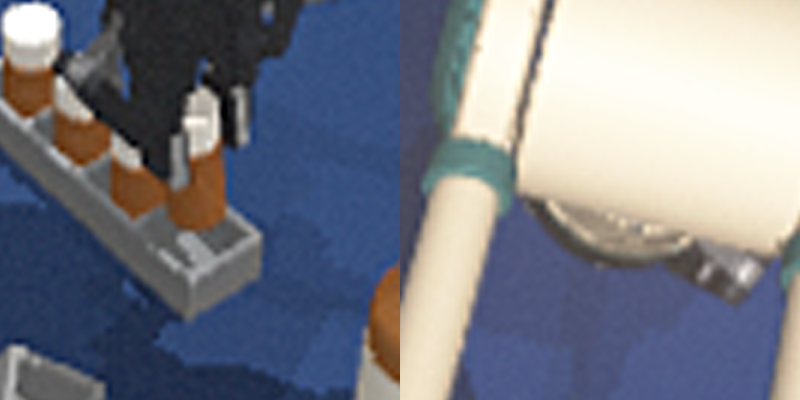

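```bash
python3 -m inch '[[-1,2,-1.5,7,0],[-1,0.5,-0.5,7,0],[-1,0,0,4,0]]'
python3 -c "
from look import *
look('l24',[.5119,-.0892,.05],S=6)
rows(-1,[.5119,-.0892,.039],51.7,3)
"
```

```text
clock: 22.35
position: [0.5141, -0.0875, 0.0606]
ee_rot: [-0.008, 0.899, 0.437, -0.036]
contact_force: [0.2, -0.6, -0.5]
width: 0.0274
side origin px 317 153 scale 6
top origin px 319 175 scale 6
t=22.45 pos [513.5 -87.4  60.3] w 27.0 toolz [-4.17 -0.97] q [-0.2767  0.3853  1.8142 -0.0428  1.008  -1.1567] qd [-0.002 -0.009 -0.012 -0.002  0.012 -0.002] F [-0.3  0.2  0.2]
t=22.45 pos [ 0.5135 -0.0874  0.0603] yaw 51.9 tilt 4.29 w 27.0 F [-0.3  0.2  0.2] q6 -1.16
 turn 0.18 | shift now-axes [-1.2  0.8 21.4] | shift after turn [-1.2  0.8 21.4] mm
[[-1, -0.4, 0.3, 7.1, np.float64(0.2)], [-1, -0.4, 0.3, 7.1, 0], [-1, -0.4, 0.3, 7.1, 0]]
```

View pics/l24.png

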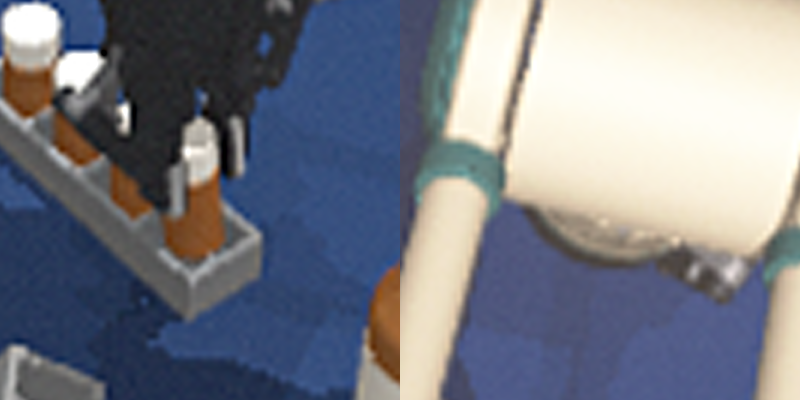

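```bash
python3 -m inch '[[-1,-0.5,-1.2,6,0],[-1,0,0,6,0],[-1,0,0,3,0]]'
python3 -c "
from look import *
look('l25',[.5119,-.0892,.05],S=6)
rows(-1,[.5119,-.0892,.039],51.7,3)
"
```

```text
clock: 22.7
position: [0.5121, -0.0876, 0.0453]
ee_rot: [-0.007, 0.899, 0.437, -0.035]
contact_force: [-0.1, 0.1, -0.3]
width: 0.0271
side origin px 317 153 scale 6
top origin px 319 175 scale 6
t=22.80 pos [511.7 -87.5  45.2] w 27.0 toolz [-4.09 -1.  ] q [-0.2776  0.4009  1.8365 -0.0441  0.9685 -1.1557] qd [ 0.001 -0.008 -0.014 -0.001  0.009 -0.003] F [ 0.5 -0.1  0.5]
t=22.80 pos [ 0.5117 -0.0875  0.0452] yaw 51.9 tilt 4.21 w 27.0 F [ 0.5 -0.1  0.5] q6 -1.16
 turn 0.18 | shift now-axes [-0.9  1.5  6.2] | shift after turn [-0.9  1.5  6.2] mm
[[-1, -0.3, 0.5, 2.1, np.float64(0.2)], [-1, -0.3, 0.5, 2.1, 0], [-1, -0.3, 0.5, 2.1, 0]]
```

View pics/l25.png

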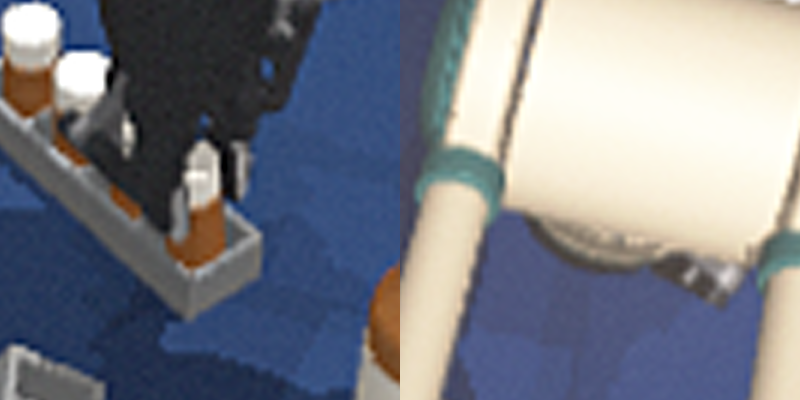

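```bash
python3 -m inch '[[-1,-0.3,0,4,0],[-1,0,0,3,0]]'; python3 st.py | cut -c1-75,150-
```

```text
clock: 22.97
position: [0.5125, -0.0876, 0.0393]
ee_rot: [-0.007, 0.899, 0.436, -0.034]
contact_force: [-0.6, 4.9, 19.9]
width: 0.0272
t=22.97 pos [512.5 -87.6  39.3] w 27.2 toolz [-3.9  -0.97] q [-0.2784  0.40  0.002] F [-0.6  4.9 19.9]
t=23.02 pos [512.6 -87.3  39.4] w 27.3 toolz [-3.89 -0.95] q [-0.2782  0.40 -0.   ] F [-0.5  4.   7.3]
t=23.07 pos [512.5 -87.3  39.5] w 26.8 toolz [-3.9  -0.95] q [-0.2782  0.40 -0.   ] F [-0.2  2.5  5.2]
t=23.12 pos [512.5 -87.3  39.5] w 27.2 toolz [-3.89 -0.95] q [-0.2782  0.40 -0.   ] F [-0.2  2.9  5.9]
```

```bash
python3 -m inch '[[0,0,0,0,0],[1,0,0,0,0],[1,0,0,-6,0],[1,0,0,-30,0],[1,0,0,-40,0],[1,0,0,-30,0]]'
python3 -c "
from look import *
look('l26',[.56,-.127,.05],S=5)
p=eyes.get_image('side')
r=regions_of(p,'keep_tray_c'); print([(x['bbox'],x['confidence']) for x in r[:3]])
pickle.dump((p,r),open('d1.pkl','wb'))
"
```

```text
clock: 23.62
position: [0.5144, -0.0845, 0.1424]
ee_rot: [-0.013, 0.899, 0.436, -0.041]
contact_force: [0.8, 0.2, 0.0]
width: 0.0854
side origin px 296 134 scale 5
top origin px 327 149 scale 5
t=23.72 pos [518.2 -85.4 145.5] w 85.2 toolz [-4.27 -0.88] q [-0.2716  0.3034  1.6929 -0.0371  1.2133 -1.1609] qd [-0.004  0.043  0.088 -0.    -0.057 -0.   ] F [0.2 0.9 0.7]
[([311.9, 166.0, 47.0, 39.9], 0.73)]
```

View pics/l26.png

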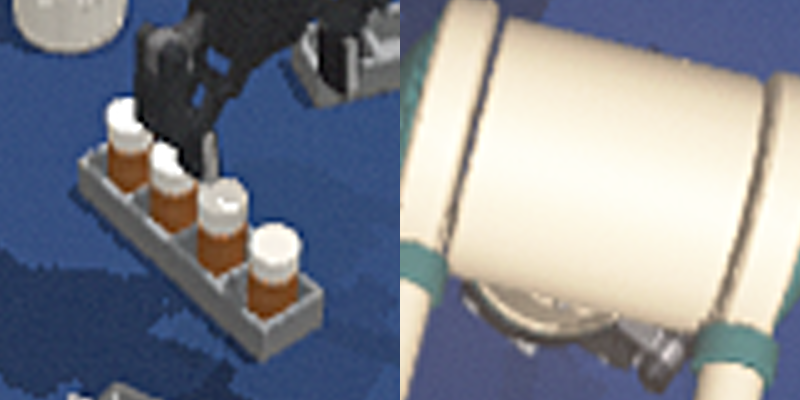

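```bash
python3 -m inch '[[1,0,0,-10,0],[1,0,0,-20,0],[1,0,0,0,0],[1,0,0,0,0],[1,0,0,0,0]]'
python3 - <<'E'
from fit import *; from st import *
st()
q0=Q()
ps={n:eyes.get_image(n) for n in("side","top")}
for t in("keep_tray_c","bench_tray_c","spare_tray_c","sloped_tray_c"):
    q=q0[t]; tilt=.5236 if 'slop' in t else 0; got={}
    for n,p in ps.items():
        u=proj(traypts(q,tilt,box()),p); c=u.mean(0); best=None
        for r in regions_of(p,t):
            H=hullmask(r["mask"]); v=iou(H,u)
            if best is None or v>best[0]: best=(v,H)
        if best: got[n]=best[1]; print(t,n,"iou vs old",round(best[0],2))
    for n,H in got.items():
        if n in ps:
            r=fit([(H,ps[n])],q,tilt); print("   ",n,np.round(r.x,4),round(r.fun,3))
    if len(got)==2: r=fit([(got[n],ps[n]) for n in got],q,tilt); print("   both",np.round(r.x,4),round(r.fun,3))
st()
E
```

```text
clock: 24.23
position: [0.5126, -0.0832, 0.1669]
ee_rot: [-0.017, 0.899, 0.436, -0.046]
contact_force: [0.9, -0.0, -0.5]
width: 0.0852
t=24.23 pos [512.6 -83.2 166.9] w 85.2 toolz [-5.53 -0.54] q [-0.2703  0.2892  1.6572 -0.0363  1.286  -1.1619] qd [-0.002  0.017  0.026  0.002 -0.001  0.   ] F [ 0.9 -0.  -0.5]
keep_tray_c side iou vs old 0.82
    side [ 0.561  -0.1261 -2.2492] 0.15
bench_tray_c side iou vs old 0.95
bench_tray_c top iou vs old 0.89
    side [ 0.4489  0.3496 -4.5001] 0.051
    top [ 0.4463  0.3489 -4.5059] 0.1
   both [ 0.4483  0.3493 -4.5023] 0.154
spare_tray_c side iou vs old 0.9
spare_tray_c top iou vs old 0.9
    side [ 0.4541 -0.3277 -4.2022] 0.089
    top [ 0.4518 -0.3275 -4.1695] 0.095
   both [ 0.4526 -0.3273 -4.1821] 0.188
sloped_tray_c side iou vs old 0.95
sloped_tray_c top iou vs old 0.91
    side [0.5536 0.1248 0.1201] 0.048
    top [0.5525 0.1254 0.1201] 0.087
   both [0.5533 0.1251 0.1175] 0.137
t=24.73 pos [512.9 -83.3 167.5] w 85.5 toolz [-5.47 -0.55] q [-0.2703  0.2886  1.6563 -0.0363  1.2865 -1.1619] qd [ 0.    -0.002 -0.003  0.001  0.    -0.001] F [ 0.6  0.2 -0.1]
```

```bash
python3 -c "
from h import *
rows(1,[.4483,.3493,.13],-78,19)"
```

```text
t=24.73 pos [ 0.5129 -0.0833  0.1675] yaw 51.9 tilt 5.51 w 85.5 F [ 0.6  0.2 -0.1] q6 -1.16
 turn 129.89 | shift now-axes [ 302.3 -315.9   39.4] | shift after turn [-436.2  -29.4   39.4] mm
[[1, 15.9, -16.6, 2.1, np.float64(6.8)], [1, 13.8, -18.4, 2.1, np.float64(6.8)], [1, 11.5, -19.9, 2.1, np.float64(6.8)], [1, 9.1, -21.1, 2.1, np.float64(6.8)], [1, 6.5, -22.1, 2.1, np.float64(6.8)], [1, 3.8, -22.7, 2.1, np.float64(6.8)], [1, 1.1, -23.0, 2.1, np.float64(6.8)], [1, -1.6, -23.0, 2.1, np.float64(6.8)], [1, -4.4, -22.6, 2.1, np.float64(6.8)], [1, -7.0, -21.9, 2.1, np.float64(6.8)], [1, -9.6, -20.9, 2.1, np.float64(6.8)], [1, -12.0, -19.6, 2.1, np.float64(6.8)], [1, -14.3, -18.1, 2.1, np.float64(6.8)], [1, -16.3, -16.2, 2.1, np.float64(6.8)], [1, -18.1, -14.2, 2.1, np.float64(6.8)], [1, -19.7, -11.9, 2.1, np.float64(6.8)], [1, -21.0, -9.5, 2.1, np.float64(6.8)], [1, -21.9, -6.9, 2.1, np.float64(6.8)], [1, -22.6, -4.3, 2.1, np.float64(6.8)]]
```

```bash
python3 -m inch '[[1,12,-13,0,6.8],[1,14,-18,0,6.8],[1,11.5,-20,0,6.8],[1,9,-21,0,6.8],[1,6.5,-22,0,6.8],[1,4,-23,0,6.8],[1,1,-23,0,6.8],[1,-1.5,-23,0,6.8],[1,-4.5,-22.5,0,6.8],[1,-7,-22,0,6.8],[1,-9.5,-21,0,6.8],[1,-12,-19.5,0,6.8],[1,-14,-18,0,6.8],[1,-16,-16,0,6.8],[1,-18,-14,2,6.8],[1,-20,-12,2,6.8],[1,-21,-9.5,2,6.8],[1,-22,-7,2,6.8],[1,-16,-3,2,6.8],[1,-3,0,0,0]]'
python3 -c "
from st import *
eyes.get_image('side'); eyes.get_image('side'); st()
rows(1,[.4483,.3493,.08],-78,3)"
```

```text
clock: 26.4
position: [0.4708, 0.3607, 0.157]
ee_rot: [0.033, 0.742, -0.668, -0.03]
contact_force: [-0.3, -0.5, -0.4]
width: 0.0853
t=26.50 pos [470.9 358.6 157.3] w 85.3 toolz [-5.08 -0.67] q [0.5125 0.3914 1.5225 0.0345 1.3109 1.9635] qd [-0.028 -0.015  0.017 -0.017  0.006 -0.006] F [ 0.2 -0.9  0.1]
t=26.50 pos [0.4709 0.3586 0.1573] yaw -83.7 tilt 5.13 w 85.3 F [ 0.2 -0.9  0.1] q6 1.96
 turn -5.71 | shift now-axes [ 6.6 16.5 79.1] | shift after turn [ 4.9 17.1 79.1] mm
[[1, 2.2, 5.5, 26.4, np.float64(-5.7)], [1, 1.6, 5.7, 26.4, 0], [1, 1.6, 5.7, 26.4, 0]]
```

```bash
python3 -m inch '[[1,2,6,18,-5.7],[1,2,6,24,0],[1,1,5,24,0],[1,0,2,10,0]]'
python3 -c "
from look import *
look('l27',[.4483,.3493,.03],S=5)
rows(1,[.4483,.3493,.004],-78,3)"
```

```text
clock: 26.83
position: [0.4504, 0.3458, 0.0852]
ee_rot: [0.028, 0.781, -0.623, -0.028]
contact_force: [-0.2, 0.1, 0.8]
width: 0.0855
side origin px 303 308 scale 5
top origin px 146 193 scale 5
t=26.93 pos [450.7 346.   85.8] w 85.9 toolz [-4.52 -0.58] q [0.513  0.4174 1.6784 0.0332 1.1198 1.8445] qd [ 0.004 -0.018 -0.068  0.006  0.012  0.013] F [ 1.  -0.   0.2]
t=26.93 pos [0.4507 0.346  0.0858] yaw -77.2 tilt 4.56 w 85.9 F [ 1.  -0.   0.2] q6 1.84
 turn 0.80 | shift now-axes [-3.1 -4.9 81.7] | shift after turn [-3.2 -4.8 81.7] mm
[[1, -1.0, -1.6, 27.2, np.float64(0.8)], [1, -1.1, -1.6, 27.2, 0], [1, -1.1, -1.6, 27.2, 0]]
```

View pics/l27.png

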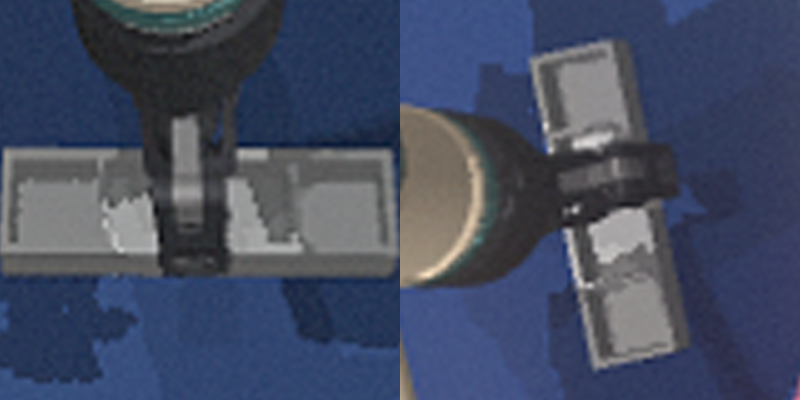

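```bash
python3 -m inch '[[1,-1.5,-2,22,0.8],[1,-1,-1.5,24,0],[1,-0.5,-1,18,0],[1,0,0,10,0],[1,0,0,3,0]]'
python3 -c "
from st import *
eyes.get_image('side'); st()
rows(1,[.4483,.3493,.004],-78,1)"
```

```text
clock: 27.35
position: [0.4566, 0.3481, 0.0134]
ee_rot: [0.022, 0.778, -0.628, -0.024]
contact_force: [-1.1, -0.4, -0.2]
width: 0.0856
t=27.40 pos [456.7 348.2  13.5] w 85.4 toolz [-3.71 -0.24] q [0.5123 0.4991 1.7542 0.0345 0.9472 1.849 ] qd [ 0.004 -0.017 -0.017  0.003  0.021  0.01 ] F [-0.1 -0.1 -0.6]
t=27.40 pos [0.4567 0.3482 0.0135] yaw -77.8 tilt 3.72 w 85.4 F [-0.1 -0.1 -0.6] q6 1.85
 turn 0.19 | shift now-axes [-2.8  7.3 10. ] | shift after turn [-2.8  7.3 10. ] mm
[[1, -2.8, 7.3, 10.0, np.float64(0.2)]]
```

```bash
python3 -m inch '[[1,-2,6,6,0],[1,-0.5,2,5,0],[-1,0,0,1.5,0]]' 40
python3 -c "
from st import *
for i in range(6): eyes.get_image('side')
st()
rows(1,[.4483,.3493,.004],-78,1)"
```

```text
clock: 27.65
position: [0.4496, 0.3495, 0.0037]
ee_rot: [0.019, 0.778, -0.628, -0.023]
contact_force: [-0.0, 1.2, 0.5]
width: 0.076
t=27.95 pos [450.5 349.9   4.2] w 44.2 toolz [-3.36 -0.05] q [0.5201 0.5031 1.7779 0.036  0.9122 1.8553] qd [-0.002 -0.     0.002  0.003  0.002  0.   ] F [-0.6 -0.   3.2]
t=27.95 pos [0.4505 0.3499 0.0042] yaw -77.8 tilt 3.36 w 44.2 F [-0.6 -0.   3.2] q6 1.86
 turn 0.17 | shift now-axes [0.1 2.3 0.3] | shift after turn [0.1 2.3 0.3] mm
[[1, 0.1, 2.3, 0.3, np.float64(0.2)]]
```

```bash
python3 -m inch '[[-1,0,0,-10,0],[-1,0,0,-24,0],[-1,0,0,-36,0],[-1,0,0,-40,0],[-1,0,0,-40,0],[-1,0,0,-40,0],[-1,0,0,-36,0],[-1,0,0,-18,0],[-1,0,0,-4,0]]'
python3 -c "
from st import *
p=eyes.get_image('side'); eyes.get_image('side'); st()
cv2.imwrite('pics/s28.png',p['frame'][:,:,::-1])
rows(-1,[.4526,-.3273,.23],-59.6,20)"
```

```text
clock: 28.7
position: [0.4636, 0.3486, 0.2661]
ee_rot: [0.022, 0.778, -0.628, -0.023]
contact_force: [0.4, 0.6, 0.3]
width: 0.0445
t=28.80 pos [462.7 348.1 263.2] w 44.6 toolz [-3.81 -0.36] q [0.5079 0.2989 1.3951 0.0269 1.5089 1.863 ] qd [ 0.002  0.037  0.077  0.003 -0.016 -0.001] F [ 1.6 -0.1 -1.3]
t=28.80 pos [0.4627 0.3481 0.2632] yaw -77.8 tilt 3.83 w 44.6 F [ 1.6 -0.1 -1.3] q6 1.86
 turn -18.20 | shift now-axes [658.3 150.4  38.1] | shift after turn [578.4 348.5  38.1] mm
[[-1, 32.9, 7.5, 1.9, np.float64(-6.1)], [-1, 31.9, 11.0, 1.9, np.float64(-6.1)], [-1, 30.6, 14.3, 1.9, np.float64(-6.1)], [-1, 28.9, 17.4, 1.9, 0], [-1, 28.9, 17.4, 1.9, 0], [-1, 28.9, 17.4, 1.9, 0], [-1, 28.9, 17.4, 1.9, 0], [-1, 28.9, 17.4, 1.9, 0], [-1, 28.9, 17.4, 1.9, 0], [-1, 28.9, 17.4, 1.9, 0], [-1, 28.9, 17.4, 1.9, 0], [-1, 28.9, 17.4, 1.9, 0], [-1, 28.9, 17.4, 1.9, 0], [-1, 28.9, 17.4, 1.9, 0], [-1, 28.9, 17.4, 1.9, 0], [-1, 28.9, 17.4, 1.9, 0], [-1, 28.9, 17.4, 1.9, 0], [-1, 28.9, 17.4, 1.9, 0], [-1, 28.9, 17.4, 1.9, 0], [-1, 28.9, 17.4, 1.9, 0]]
```

View pics/s28.png

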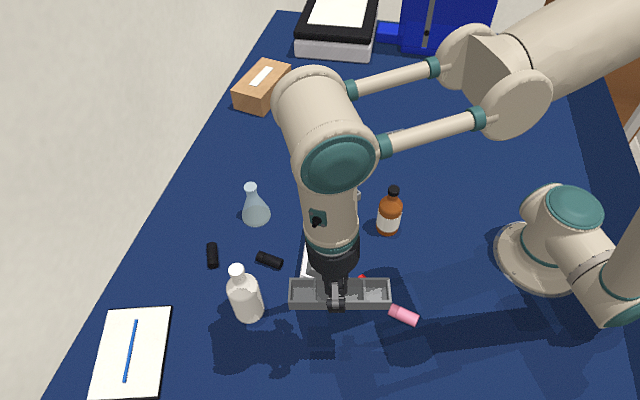

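```bash
python3 -m inch '[[-1,16,3,0,-4],[-1,26,7,0,-5],[-1,31,12,0,-5],[-1,30,16,0,-4.2],[-1,29,17.5,0,0],[-1,29,17.5,0,0],[-1,29,17.5,0,0],[-1,29,17.5,0,0],[-1,29,17.5,0,0],[-1,29,17.5,0,0],[-1,29,17.5,0,0],[-1,29,17.5,0,0],[-1,29,17.5,0,0],[-1,29,17.5,0,0],[-1,29,17.5,0,0],[-1,29,17.5,0,0],[-1,29,17.5,0,0],[-1,29,17.5,0,0],[-1,25,14,0,0],[-1,12,7,0,0]]'
python3 -c "
from st import *
eyes.get_image('side'); eyes.get_image('side'); st()
rows(-1,[.4546,-.3261,.12],-59.6,3)"
```

```text
clock: 30.47
position: [0.4382, -0.2985, 0.2158]
ee_rot: [0.034, 0.872, -0.483, -0.072]
contact_force: [0.8, -1.0, -1.0]
width: 0.0445
t=30.57 pos [ 438.2 -297.2  215.7] w 44.3 toolz [-9.06  0.64] q [-0.6659  0.2955  1.5277 -0.0896  1.4511  0.3623] qd [ 0.046 -0.035  0.022  0.044  0.034  0.018] F [-1.1  1.1 -1.3]
t=30.57 pos [ 0.4382 -0.2972  0.2157] yaw -58.3 tilt 9.12 w 44.3 F [-1.1  1.1 -1.3] q6 0.36
 turn 1.29 | shift now-axes [ 42.  -10.6  91.6] | shift after turn [ 41.8 -11.6  91.6] mm
[[-1, 14.0, -3.5, 30.5, np.float64(1.3)], [-1, 13.9, -3.9, 30.5, 0], [-1, 13.9, -3.9, 30.5, 0]]
```

```bash
python3 -m inch '[[-1,12,-3,22,1.3],[-1,14,-3.5,32,0],[-1,13,-4,32,0],[-1,5,-1,20,0],[-1,0,0,4,0]]'
python3 -c "
from look import *
look('l29',[.4526,-.3273,.06],S=4)
rows(-1,[.4546,-.3261,.09],-59.6,3)"
```

```text
clock: 30.98
position: [0.4524, -0.3196, 0.0957]
ee_rot: [0.031, 0.867, -0.492, -0.075]
contact_force: [-0.0, 0.7, -0.5]
width: 0.0441
side origin px 333 81 scale 4
top origin px 396 180 scale 4
t=31.08 pos [ 452.9 -320.    98.1] w 44.3 toolz [-9.06  1.05] q [-0.6839  0.4251  1.6386 -0.0916  1.2142  0.3873] qd [-0.001 -0.039 -0.059 -0.008  0.01  -0.002] F [-0.2  1.  -0.4]
t=31.08 pos [ 0.4529 -0.32    0.0981] yaw -59.6 tilt 9.16 w 44.3 F [-0.2  1.  -0.4] q6 0.39
 turn 0.04 | shift now-axes [6.9 0.7 7.6] | shift after turn [6.9 0.7 7.6] mm
[[-1, 2.3, 0.2, 2.5, np.float64(0.0)], [-1, 2.3, 0.2, 2.5, 0], [-1, 2.3, 0.2, 2.5, 0]]
```

View pics/l29.png

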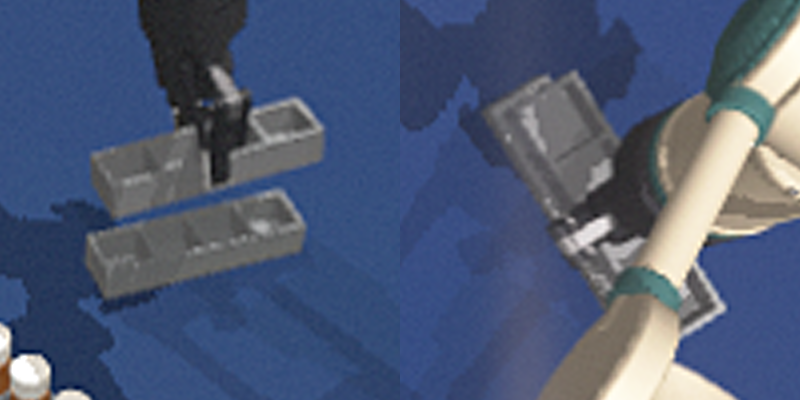

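```bash
python3 -m inch '[[-1,3,0,16,0],[-1,3,0,16,0],[-1,1,0,6,0],[-1,0,0,1,0],[-1,0,0,1,0],[-1,0,0,1,0],[-1,0,0,1,0],[-1,0,0,1,0],[-1,0,0,1,0],[-1,0,0,1,0]]'
python3 -c "
from st import *
st()
rows(-1,[.4546,-.3261,.05],-59.6,3)"
```

```text
clock: 31.92
position: [0.4554, -0.3236, 0.0639]
ee_rot: [0.032, 0.868, -0.491, -0.065]
contact_force: [-0.7, 0.5, -1.0]
width: 0.0441
t=31.92 pos [ 455.4 -323.6   63.9] w 44.1 toolz [-8.23  0.43] q [-0.6866  0.4558  1.6834 -0.0947  1.1207  0.3889] qd [-0.     0.005  0.014 -0.002 -0.029  0.001] F [-0.7  0.5 -1. ]
t=31.92 pos [ 0.4554 -0.3236  0.0639] yaw -59.2 tilt 8.27 w 44.1 F [-0.7  0.5 -1. ] q6 0.39
 turn 0.35 | shift now-axes [ 2.8  0.2 13.9] | shift after turn [ 2.8  0.2 13.9] mm
[[-1, 0.9, 0.1, 4.6, np.float64(0.4)], [-1, 0.9, 0.1, 4.6, 0], [-1, 0.9, 0.1, 4.6, 0]]
```

```bash
python3 -m inch '[[-1,1.5,0,6,0.4],[-1,1,0,6,0],[-1,0.5,0,3,0]]'
python3 -c "
from look import *
look('l30',[.4526,-.3273,.04],S=5)
rows(-1,[.4546,-.3261,.04],-59.6,3)"
```

```text
clock: 32.17
position: [0.4552, -0.3268, 0.0485]
ee_rot: [0.033, 0.866, -0.494, -0.063]
contact_force: [-0.4, -0.6, -0.7]
width: 0.0442
side origin px 342 95 scale 5
top origin px 404 190 scale 5
t=32.27 pos [ 454.9 -326.5   48.3] w 44.3 toolz [-8.18  0.4 ] q [-0.6909  0.4738  1.6983 -0.0969  1.0866  0.3964] qd [ 0.002 -0.008 -0.011  0.001  0.01  -0.001] F [ 0.3  0.1 -0.5]
t=32.27 pos [ 0.4549 -0.3265  0.0483] yaw -59.7 tilt 8.22 w 44.3 F [ 0.3  0.1 -0.5] q6 0.40
 turn -0.09 | shift now-axes [ 0.1 -1.   8.3] | shift after turn [ 0.1 -1.   8.3] mm
[[-1, 0.0, -0.3, 2.8, np.float64(-0.1)], [-1, 0.0, -0.3, 2.8, 0], [-1, 0.0, -0.3, 2.8, 0]]
```

View pics/l30.png

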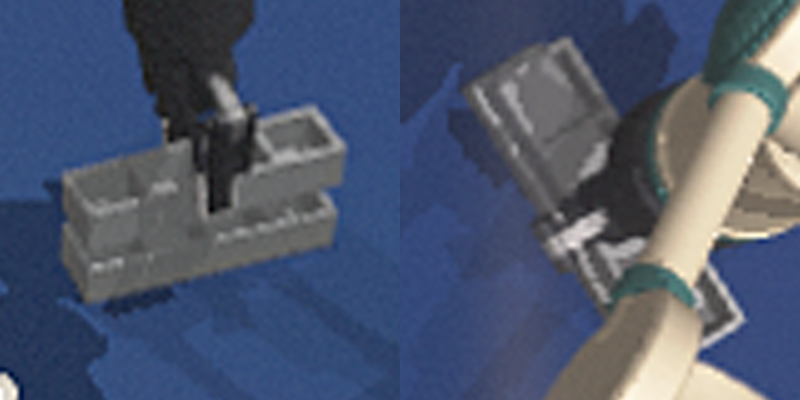

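```bash
python3 -m inch '[[-1,0,-1,4,0],[-1,0,-0.5,4,0]]'; python3 -m inch '[[-1,0,0,3,0]]';python3 -m inch '[[-1,0,0,3,0]]'; python3 -c "
from look import *
look('l31',[.4526,-.3273,.04],S=5)"
```

```text
clock: 32.43
position: [0.4554, -0.3261, 0.04]
ee_rot: [0.033, 0.866, -0.494, -0.063]
contact_force: [-0.4, -0.0, -0.6]
width: 0.044
clock: 32.52
position: [0.455, -0.3263, 0.0367]
ee_rot: [0.033, 0.866, -0.494, -0.063]
contact_force: [-1.4, -1.3, 5.2]
width: 0.0444
clock: 32.6
position: [0.4545, -0.3267, 0.034]
ee_rot: [0.033, 0.866, -0.494, -0.063]
contact_force: [-2.8, -1.2, 6.6]
width: 0.044
side origin px 342 95 scale 5
top origin px 404 190 scale 5
t=32.70 pos [ 454.4 -326.6   34. ] w 44.4 toolz [-8.15  0.31] q [-0.691   0.4891  1.7149 -0.0996  1.0535  0.4006] qd [ 0.001 -0.002 -0.003  0.001  0.006 -0.001] F [-0.8 -0.4  3.6]
```

View pics/l31.png

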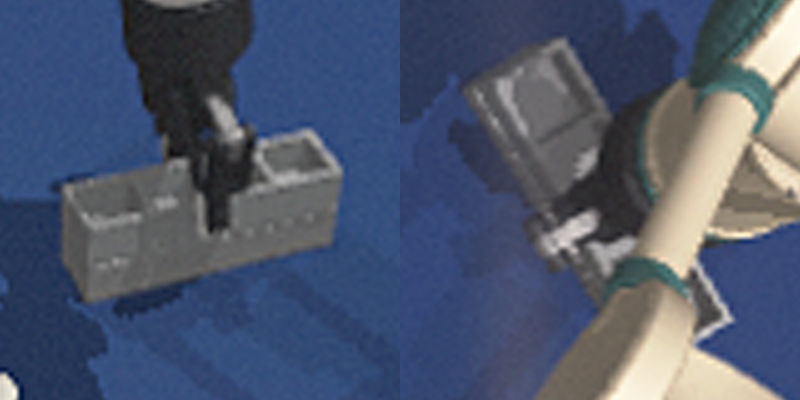

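```bash
python3 -m inch '[[-1,0,0,2.5,0]]'; python3 -c "
from st import *
eyes.get_image('top');st()"; python3 -m inch '[[0.3,0,0,0,0],[1,0,0,0,0],[1,0,0,0,0],[1,0,0,-10,0],[1,0,0,-25,0],[1,0,0,-35,0],[1,0,0,-20,0]]'
python3 -c "
from look import *
look('l32',[.4526,-.3273,.04],S=5)"
```

```text
clock: 32.78
position: [0.455, -0.3278, 0.0333]
ee_rot: [0.034, 0.866, -0.495, -0.062]
contact_force: [-1.3, 0.4, 23.8]
width: 0.0443
t=32.83 pos [ 455.1 -328.    33.4] w 44.0 toolz [-8.    0.14] q [-0.6916  0.4895  1.7156 -0.1008  1.0485  0.4011] qd [ 0.    -0.001  0.005  0.005  0.005 -0.002] F [-0.9 -1.3 11.2]
clock: 33.42
position: [0.4645, -0.325, 0.121]
ee_rot: [0.032, 0.866, -0.494, -0.068]
contact_force: [0.4, -1.3, -0.7]
width: 0.0851
side origin px 342 95 scale 5
top origin px 404 190 scale 5
t=33.52 pos [ 465.9 -326.1  122. ] w 85.5 toolz [-8.36  0.49] q [-0.6784  0.4141  1.5874 -0.0893  1.2611  0.3914] qd [-0.005  0.035  0.075 -0.003 -0.042 -0.   ] F [-0.7 -0.3  0.4]
```

View pics/l32.png

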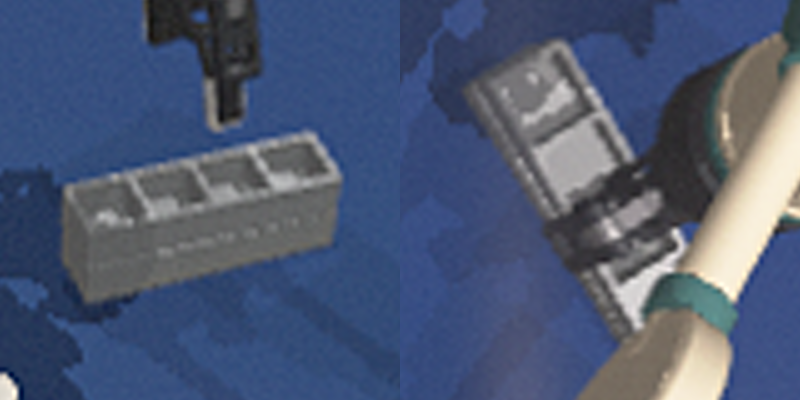

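Run:
```python
from h import *
s=np.array([.5533,.1251,.1175])
Rm=pose(s,.5236)
for u,d in((-.006,.010),(-.006,-.03),(-.006,-.06)):
    print(u,d,np.round(traypts(s,.5236,np.array([[u,0,.014-d]])),4))
rows(1,[.545,.124,.17],-83.3,14)
```

```text
-0.006 0.01 [[0.5392 0.1234 0.0676]]
-0.006 -0.03 [[0.5193 0.1211 0.1022]]
-0.006 -0.06 [[0.5044 0.1193 0.1282]]
t=33.52 pos [ 0.4659 -0.3261  0.122 ] yaw -59.7 tilt 8.41 w 85.5 F [-0.7 -0.3  0.4] q6 0.39
 turn 23.57 | shift now-axes [-351.6 -290.7  -55.1] | shift after turn [-438.5 -125.8  -55.1] mm
[[1, -25.1, -20.8, -3.9, np.float64(5.9)], [1, -27.1, -18.1, -3.9, np.float64(5.9)], [1, -28.8, -15.2, -3.9, np.float64(5.9)], [1, -30.2, -12.2, -3.9, np.float64(5.9)], [1, -31.3, -9.0, -3.9, 0], [1, -31.3, -9.0, -3.9, 0], [1, -31.3, -9.0, -3.9, 0], [1, -31.3, -9.0, -3.9, 0], [1, -31.3, -9.0, -3.9, 0], [1, -31.3, -9.0, -3.9, 0], [1, -31.3, -9.0, -3.9, 0], [1, -31.3, -9.0, -3.9, 0], [1, -31.3, -9.0, -3.9, 0], [1, -31.3, -9.0, -3.9, 0]]
```

```bash
python3 -m inch '[[0.5,-15,-13,-6,4],[-0.1,-27,-20,-7,6],[-0.1,-29,-16,-6,6],[-0.1,-30,-12.5,-5,6],[-0.1,-31,-9.5,-4,1.6],[-0.1,-31,-9,-4,0],[-0.1,-31,-9,-4,0],[-0.1,-31,-9,-4,0],[-0.1,-31,-9,-4,0],[-0.1,-31,-9,-4,0],[-0.1,-31,-9,-4,0],[-0.1,-31,-9,-4,0],[-0.1,-31,-9,-4,0],[-0.1,-25,-7,-3,0],[-0.1,-10,-3,0,0]]'
python3 -c "
from st import *
eyes.get_image('side'); eyes.get_image('side'); st()
rows(-0.1,[.5392,.1234,.13],-83.3,2)"
```

```text
clock: 34.77
position: [0.5491, 0.1308, 0.1682]
ee_rot: [0.051, 0.737, -0.671, -0.065]
contact_force: [0.2, 0.0, -0.5]
width: 0.0383
t=34.87 pos [548.6 129.  167.6] w 38.5 toolz [-9.49  0.61] q [0.0908 0.3883 1.5098 0.0259 1.4083 1.5621] qd [-0.047 -0.011  0.019 -0.044  0.007 -0.015] F [-0.3  0.6 -0.6]
t=34.87 pos [0.5486 0.129  0.1676] yaw -84.8 tilt 9.55 w 38.5 F [-0.3  0.6 -0.6] q6 1.56
 turn -1.49 | shift now-axes [ 5.7  3.5 38.6] | shift after turn [ 5.6  3.7 38.6] mm
[[-0.1, 2.8, 1.8, 19.3, np.float64(-1.5)], [-0.1, 2.8, 1.8, 19.3, 0]]
```

```bash
python3 -m inch '[[-0.1,3,2,20,-1.5],[-0.1,3,2,22,0],[-0.1,0,1,8,0]]'
python3 -c "
from look import *
look('l33',[.54,.124,.08],S=6)
rows(-0.1,[.5395,.1234,.0676],-83.3,3)"
```

```text
clock: 35.12
position: [0.5366, 0.1195, 0.1182]
ee_rot: [0.051, 0.746, -0.661, -0.063]
contact_force: [-0.5, 0.3, -0.0]
width: 0.0384
side origin px 290 209 scale 6
top origin px 235 164 scale 6
t=35.22 pos [536.9 120.  119. ] w 38.6 toolz [-9.32  0.45] q [0.0796 0.4079 1.609  0.0215 1.2871 1.522 ] qd [ 0.006 -0.017 -0.058  0.011  0.012  0.004] F [ 0.8 -0.4  0.6]
t=35.22 pos [0.5369 0.12   0.119 ] yaw -83.2 tilt 9.37 w 38.6 F [ 0.8 -0.4  0.6] q6 1.52
 turn 0.09 | shift now-axes [ -1.7 -11.2  50.4] | shift after turn [ -1.7 -11.2  50.4] mm
[[-0.1, -0.6, -3.7, 16.8, np.float64(0.1)], [-0.1, -0.6, -3.7, 16.8, 0], [-0.1, -0.6, -3.7, 16.8, 0]]
```

View pics/l33.png

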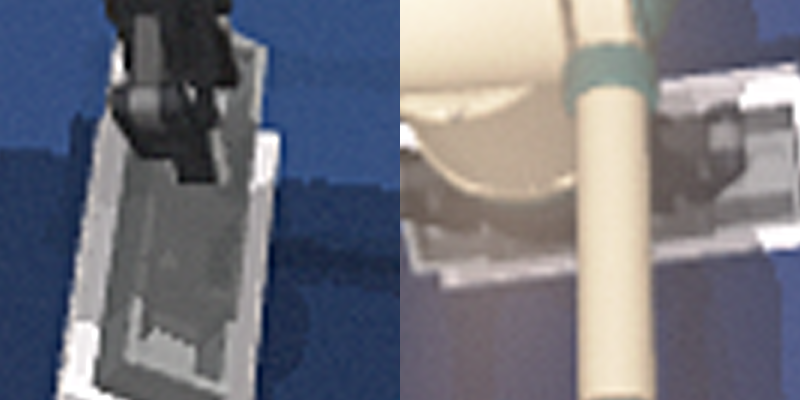

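```bash
python3 -m inch '[[-0.1,-1,-4,15,0],[-0.1,-0.5,-4,14,0],[-0.1,0,-2,5,0]]'
python3 -c "
from look import *
look('l34',[.54,.124,.08],S=6)
rows(-0.1,[.5395,.1234,.0676],-83.3,3)"
```

```text
clock: 35.47
position: [0.5439, 0.1204, 0.0866]
ee_rot: [0.049, 0.745, -0.662, -0.061]
contact_force: [-1.1, 0.7, 0.3]
width: 0.0383
side origin px 290 209 scale 6
top origin px 235 164 scale 6
t=35.57 pos [544.1 120.5  87. ] w 38.4 toolz [-8.95  0.46] q [0.0797 0.444  1.6371 0.0217 1.2163 1.5241] qd [ 0.005 -0.015 -0.016  0.002  0.013  0.   ] F [-0.4  0.5  0.7]
t=35.57 pos [0.5441 0.1205 0.087 ] yaw -83.4 tilt 9.00 w 38.4 F [-0.4  0.5  0.7] q6 1.52
 turn -0.10 | shift now-axes [-2.9  1.1 19.9] | shift after turn [-2.9  1.1 19.9] mm
[[-0.1, -1.0, 0.4, 6.6, np.float64(-0.1)], [-0.1, -1.0, 0.4, 6.6, 0], [-0.1, -1.0, 0.4, 6.6, 0]]
```

View pics/l34.png

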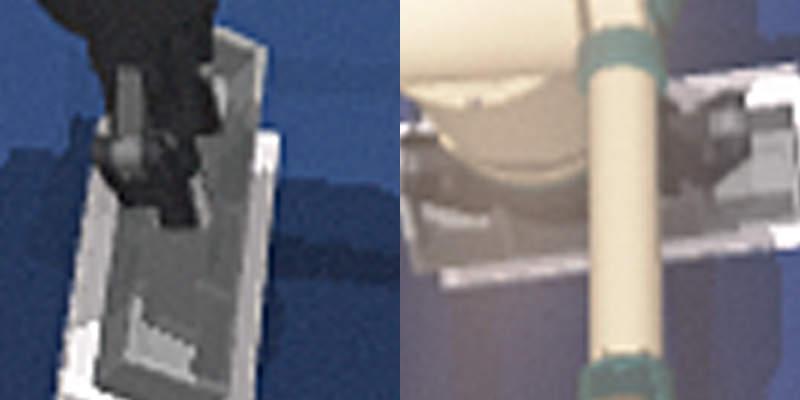

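Run:
```python
from h import *
ps=pickle.load(open("d0.pkl","rb"))[0]; s=np.array([.5533,.1251,.1175])
for y in(0,.041,.082):
    P=traypts(s,.5236,np.array([[-.0185,y,.014],[.0185,y,.014]])); print(y,(proj(P,ps["side"])-[290,209])*6+3)
# finger tips camera side: at tcp +/- 19 along tool x (inner), tips ~7 back
for w in(.0192,.0337): print(proj([[.5441-.117*w*0+ -0.115*w*-1*-1,.1205+.993*w,.094]],ps["side"])*6-np.array([290,209])*6+3)
```

```text
0 [[245.1462219  214.60907448]
 [164.76669288 182.20718561]]
0.041 [[235.6049224  301.98977328]
 [152.97814985 269.85469113]]
0.082 [[225.55095084 393.98516447]
 [140.56036403 362.20344999]]
[[189.7082221  209.79664029]]
[[185.69839791 240.98130388]]
```

```bash
python3 -m inch '[[-0.1,-1.5,1,7,0],[-0.1,-1,1,7,0],[-0.1,-0.5,0.5,4,0]]'
python3 -c "
from st import *
eyes.get_image('side');st()
rows(-0.1,[.5395,.1234,.0676],-83.3,1)"
```

```text
clock: 35.82
position: [0.5408, 0.1229, 0.0717]
ee_rot: [0.047, 0.745, -0.663, -0.059]
contact_force: [-1.7, -0.5, 0.7]
width: 0.0386
t=35.87 pos [540.1 123.   71.1] w 38.1 toolz [-8.69  0.48] q [0.0843 0.4535 1.667  0.023  1.1722 1.5283] qd [-0.001  0.    -0.009  0.     0.026 -0.003] F [-0.   0.7 -0.8]
t=35.87 pos [0.5401 0.123  0.0711] yaw -83.5 tilt 8.73 w 38.1 F [-0.   0.7 -0.8] q6 1.53
 turn -0.16 | shift now-axes [-0.4  0.1  3.6] | shift after turn [-0.4  0.1  3.6] mm
[[-0.1, -0.4, 0.1, 3.6, np.float64(-0.2)]]
```

```bash
python3 -m inch '[[-1,0,0.5,4,0]]' 30
python3 -c "
from look import *
for i in range(6): eyes.get_image('side')
look('l35',[.54,.124,.08],S=6)"
```

```text
clock: 35.95
position: [0.5395, 0.1231, 0.0676]
ee_rot: [0.047, 0.745, -0.663, -0.059]
contact_force: [0.4, -0.6, 0.4]
width: 0.0275
side origin px 290 209 scale 6
top origin px 235 164 scale 6
t=36.35 pos [539.3 122.9  67.5] w 2.9 toolz [-8.65  0.47] q [0.0843 0.4559 1.6734 0.0227 1.1628 1.5283] qd [-0.001 -0.     0.001  0.002 -0.001 -0.001] F [-0.2 -0.3  1. ]
```

View pics/l35.png

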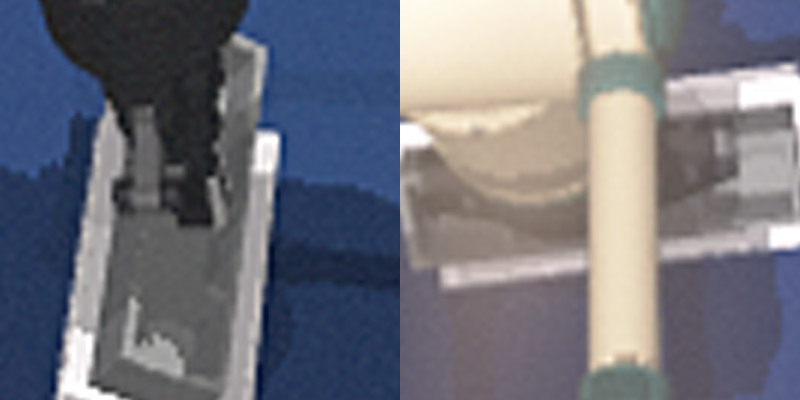

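```bash
python3 -m inch '[[-1,0,0,-8,0],[-1,0,2,-20,0],[-1,0,4,-35,0],[-1,0,6,-40,0],[-1,0,4,-30,0],[-1,0,2,-10,0]]' 30
python3 -c "
from look import *
p=eyes.get_image('side'); cv2.imwrite('pics/s36.png',cv2.resize(p['frame'][100:320,200:480,::-1],(700,550)))
eyes.get_image('top'); st()
rows(-1,[.42,-.19,.20],-149.6,11)"
```

```text
clock: 36.85
position: [0.5406, 0.1198, 0.2147]
ee_rot: [0.051, 0.744, -0.663, -0.064]
contact_force: [0.8, -0.2, -1.5]
width: 0.0032
t=36.95 pos [540.3 119.8 213.2] w 3.0 toolz [-9.36  0.52] q [0.0781 0.343  1.4635 0.0218 1.4981 1.5298] qd [-0.001  0.041  0.081 -0.003 -0.037 -0.001] F [ 0.9  0.8 -2.4]
t=36.95 pos [0.5403 0.1198 0.2132] yaw -83.5 tilt 9.42 w 3.0 F [ 0.9  0.8 -2.4] q6 1.53
 turn 66.10 | shift now-axes [294.5 151.8  29.9] | shift after turn [ 258.  -207.7   29.9] mm
[[-1, 26.8, 13.8, 2.7, np.float64(6.6)], [-1, 28.2, 10.6, 2.7, np.float64(6.6)], [-1, 29.2, 7.3, 2.7, np.float64(6.6)], [-1, 29.9, 3.9, 2.7, np.float64(6.6)], [-1, 30.1, 0.4, 2.7, np.float64(6.6)], [-1, 30.0, -3.0, 2.7, np.float64(6.6)], [-1, 29.4, -6.5, 2.7, np.float64(6.6)], [-1, 28.5, -9.8, 2.7, np.float64(6.6)], [-1, 27.2, -13.0, 2.7, np.float64(6.6)], [-1, 25.5, -16.1, 2.7, np.float64(6.6)], [-1, 23.5, -18.9, 2.7, 0]]
```

View pics/s36.png

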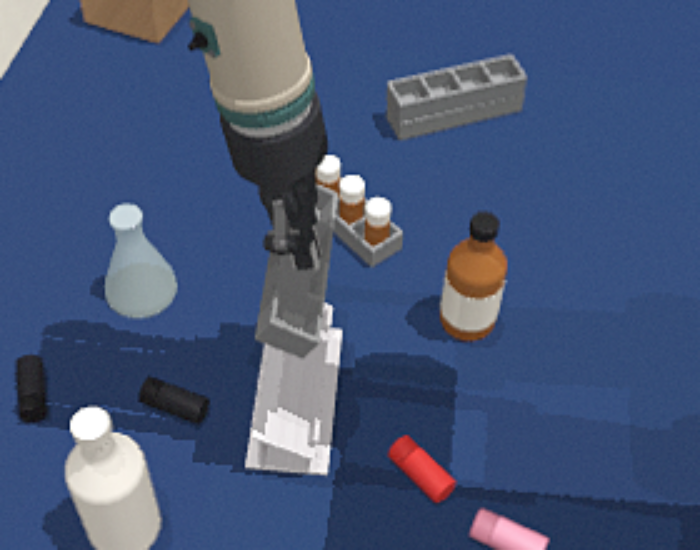

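```bash
python3 -m inch '[[-1,16,8,-2,5],[-1,27,13,-1,6.6],[-1,28,10,-1,6.6],[-1,29,7,0,6.6],[-1,30,4,0,6.6],[-1,30,0.5,0,6.6],[-1,30,-3,0,6.6],[-1,29.5,-6.5,0,6.6],[-1,28.5,-10,1,6.6],[-1,27,-13,2,6.6],[-1,20,-14,2,2],[-1,8,-8,2,0]]'
python3 -c "
from st import *
eyes.get_image('side'); p=eyes.get_image('side'); st()
cv2.imwrite('pics/s37.png',cv2.resize(p['frame'][40:260,240:520,::-1],(700,550)))
rows(-1,[.42,-.19,.10],-149.6,4)"
```

```text
clock: 37.95
position: [0.3868, -0.1766, 0.2146]
ee_rot: [-0.09, -0.235, 0.967, 0.032]
contact_force: [0.3, -0.4, -0.7]
width: 0.0031
t=38.05 pos [ 387.3 -175.9  214.2] w 3.2 toolz [-10.85   1.23] q [-0.5243  0.1664  1.714  -0.077   1.4377  2.1568] qd [ 0.044 -0.002 -0.014  0.043  0.013  0.019] F [ 0.6  0.3 -1. ]
t=38.05 pos [ 0.3873 -0.1759  0.2142] yaw -152.2 tilt 10.98 w 3.2 F [ 0.6  0.3 -1. ] q6 2.16
 turn -2.55 | shift now-axes [-40.1 -39.3 105.6] | shift after turn [-38.3 -41.1 105.6] mm
[[-1, -10.0, -9.8, 26.4, np.float64(-2.6)], [-1, -9.6, -10.3, 26.4, 0], [-1, -9.6, -10.3, 26.4, 0], [-1, -9.6, -10.3, 26.4, 0]]
```

View pics/s37.png

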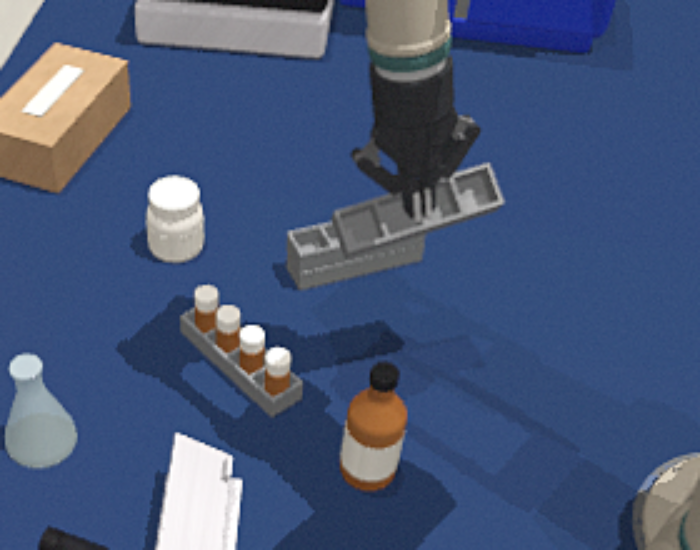

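```bash
python3 -m inch '[[-1,-6,-6,22,-2.5],[-1,-8,-10,36,0],[-1,-8,-11,38,0],[-1,-6,-10,36,0],[-1,-2,-6,20,0],[-1,0,-1,8,0]]'
python3 -c "
from look import *
look('l38',[.41,-.185,.04],S=4)
rows(-1,[.412,-.188,.03],-149.6,3)"
```

```text
clock: 38.55
position: [0.4082, -0.1922, 0.0409]
ee_rot: [-0.085, -0.258, 0.962, 0.035]
contact_force: [-0.2, 0.3, -0.6]
width: 0.0032
side origin px 341 120 scale 4
top origin px 339 197 scale 4
t=38.65 pos [ 407.4 -191.6   41.8] w 3.2 toolz [-10.5    1.43] q [-0.5357  0.3778  1.9094 -0.0843  1.0275  2.132 ] qd [ 0.001 -0.047 -0.047 -0.005  0.026 -0.003] F [-0.4  0.4 -0.4]
t=38.65 pos [ 0.4074 -0.1916  0.0418] yaw -149.5 tilt 10.66 w 3.2 F [-0.4  0.4 -0.4] q6 2.13
 turn 0.09 | shift now-axes [-7.5 -0.4 10.8] | shift after turn [-7.5 -0.4 10.8] mm
[[-1, -2.5, -0.1, 3.6, np.float64(0.1)], [-1, -2.5, -0.1, 3.6, 0], [-1, -2.5, -0.1, 3.6, 0]]
```

View pics/l38.png

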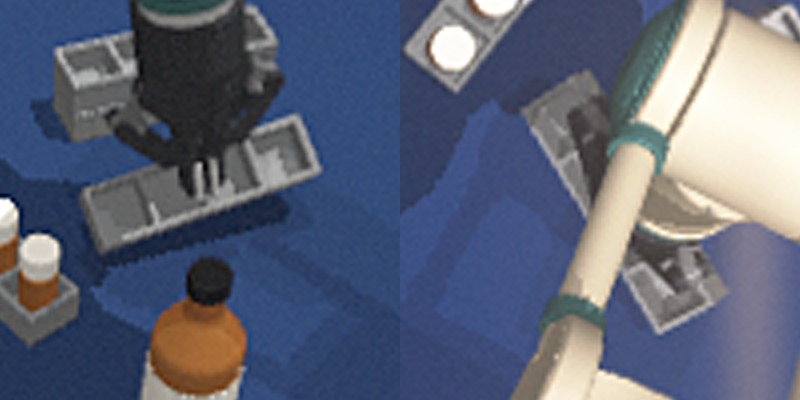

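```bash
python3 -m inch '[[-1,0,0,6,0],[-1,0,0,6,0],[-1,0,0,4,0]]' 20; python3 -m inch '[[-1,0,0,3,0]]' ; python3 -m inch '[[-1,0,-4,3,0],[-1,0,-4,3,0]]'
python3 -c "
from look import *
look('l39',[.41,-.185,.04],S=5)"
```

```text
clock: 38.9
position: [0.4064, -0.192, 0.0274]
ee_rot: [-0.085, -0.259, 0.962, 0.033]
contact_force: [-3.0, -3.8, 9.1]
width: 0.003
clock: 38.98
position: [0.4063, -0.193, 0.0256]
ee_rot: [-0.084, -0.26, 0.961, 0.032]
contact_force: [-2.5, -3.1, 10.3]
width: 0.0028
clock: 39.15
position: [0.4092, -0.1987, 0.0224]
ee_rot: [-0.084, -0.26, 0.961, 0.032]
contact_force: [-1.1, 6.7, 22.5]
width: 0.0028
side origin px 351 130 scale 5
top origin px 349 207 scale 5
t=39.25 pos [ 409.1 -198.5   22.5] w 3.1 toolz [-10.19   1.07] q [-0.5436  0.4057  1.9263 -0.092   0.9746  2.1285] qd [ 0.005 -0.007  0.007 -0.005 -0.006  0.004] F [-1.8  3.6 15.3]
```

View pics/l39.png

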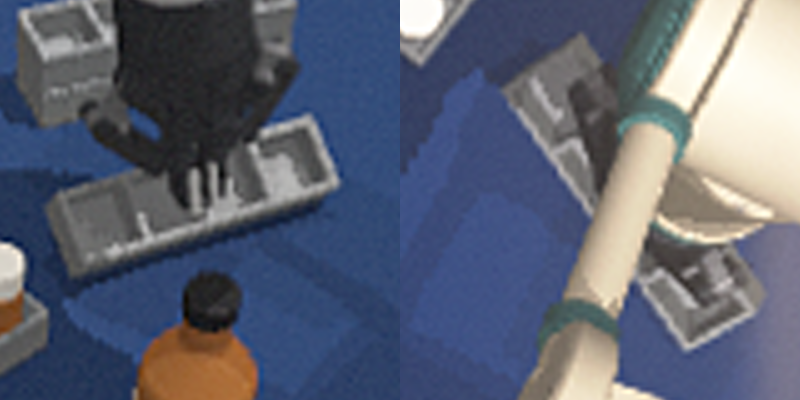

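```bash
python3 -m inch '[[-1,0,-4,3,0]]'; python3 -m inch '[[-1,0,-3,3,0]]'
python3 -c "
from look import *
look('l40',[.41,-.185,.04],S=5)"
```

```text
clock: 39.33
position: [0.41, -0.1999, 0.0218]
ee_rot: [-0.084, -0.259, 0.962, 0.034]
contact_force: [-2.2, 6.1, 19.5]
width: 0.0032
clock: 39.42
position: [0.4103, -0.2004, 0.0215]
ee_rot: [-0.084, -0.259, 0.962, 0.035]
contact_force: [-3.8, 7.3, 28.1]
width: 0.0031
side origin px 351 130 scale 5
top origin px 349 207 scale 5
t=39.52 pos [ 410.2 -200.3   21.6] w 2.9 toolz [-10.26   1.42] q [-0.5487  0.4108  1.9206 -0.0871  0.979   2.1213] qd [ 0.002 -0.003  0.005 -0.003 -0.005  0.002] F [-2.4  6.2 22.8]
```

View pics/l40.png

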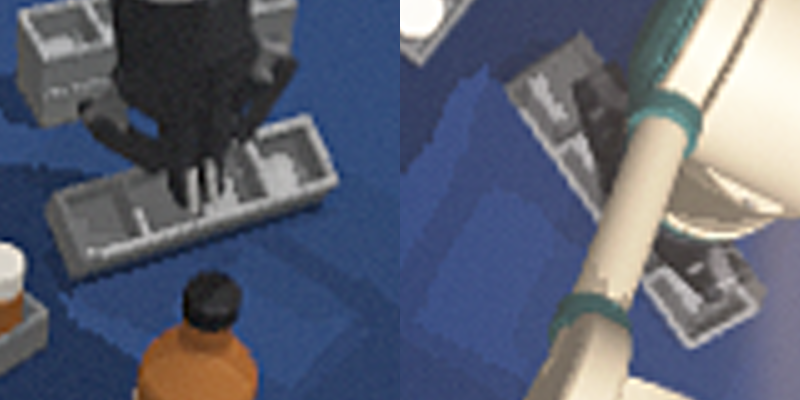

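```bash
python3 -m inch '[[-0.7,0,0,-1,0],[-0.4,0,0,0,0]]'; python3 -m inch '[[-0.4,0,0,-6,0],[-0.4,0,0,-15,0],[-0.4,0,0,-30,0],[0.5,0,0,-35,0],[1,0,0,-20,0],[1,0,0,-5,0]]'
python3 -c "
from look import *
look('l41',[.41,-.195,.02],S=5)
rows(1,[.41,-.195,.1],-59.6,13)"
```

```text
clock: 39.68
position: [0.4116, -0.1997, 0.0254]
ee_rot: [-0.082, -0.259, 0.962, 0.034]
contact_force: [0.3, 0.6, -0.5]
width: 0.0236
clock: 40.18
position: [0.4312, -0.2013, 0.1395]
ee_rot: [-0.082, -0.259, 0.962, 0.035]
contact_force: [0.3, 0.0, -0.4]
width: 0.0612
side origin px 350 132 scale 5
top origin px 352 206 scale 5
t=40.28 pos [ 430.2 -200.8  137.6] w 75.1 toolz [-10.16   1.47] q [-0.5311  0.2962  1.7398 -0.0709  1.2733  2.1101] qd [-0.004  0.029  0.064 -0.002 -0.013  0.001] F [-0.  -0.5 -0.8]
t=40.28 pos [ 0.4302 -0.2008  0.1376] yaw -149.4 tilt 10.32 w 75.1 F [-0.  -0.5 -0.8] q6 2.11
 turn -89.75 | shift now-axes [ 9.  10.8 40.7] | shift after turn [-10.7   9.   40.7] mm
[[1, 0.7, 0.8, 3.1, np.float64(-6.9)], [1, 0.6, 0.9, 3.1, np.float64(-6.9)], [1, 0.5, 1.0, 3.1, np.float64(-6.9)], [1, 0.4, 1.0, 3.1, np.float64(-6.9)], [1, 0.2, 1.1, 3.1, np.float64(-6.9)], [1, 0.1, 1.1, 3.1, np.float64(-6.9)], [1, -0.0, 1.1, 3.1, np.float64(-6.9)], [1, -0.2, 1.1, 3.1, np.float64(-6.9)], [1, -0.3, 1.0, 3.1, np.float64(-6.9)], [1, -0.4, 1.0, 3.1, np.float64(-6.9)], [1, -0.5, 0.9, 3.1, np.float64(-6.9)], [1, -0.6, 0.9, 3.1, np.float64(-6.9)], [1, -0.7, 0.8, 3.1, np.float64(-6.9)]]
```

View pics/l41.png

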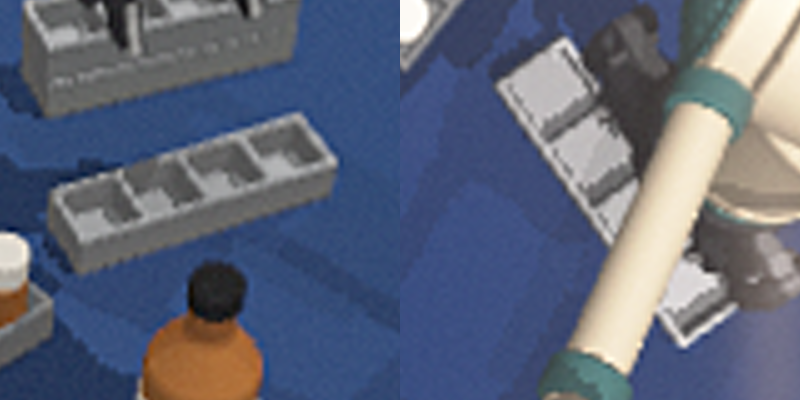

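```bash
python3 -m inch '[[1,0.5,1,12,-7],[1,0.5,1,18,-7],[1,0.5,1,20,-7],[1,0.5,1,18,-7],[1,0,1,12,-7],[1,0,1,6,-7],[1,0,1,2,-7],[1,0,1,1,-7],[1,0,1,1,-7],[1,-0.5,1,1,-7],[1,-0.5,1,1,-7],[1,-0.5,1,1,-7],[1,0,0,1,-5]]'
python3 -c "
from st import *
from fit import *
st()
p=eyes.get_image('side')
r=regions_of(p,'sloped_tray_c')
for x in r:
    H=hullmask(x['mask']); print(x['bbox'],round(x['confidence'],2))
cv2.imwrite('pics/s42.png',cv2.resize(p['frame'][80:230,330:490,::-1],(800,750))[:600])
"
```

```text
clock: 41.37
position: [0.3811, -0.1833, 0.0239]
ee_rot: [0.031, 0.867, -0.486, -0.104]
contact_force: [0.1, 1.1, -0.4]
width: 0.0854
t=41.37 pos [ 381.1 -183.3   23.9] w 85.4 toolz [-12.1    2.72] q [-0.552   0.3894  1.9634 -0.0838  0.9971  0.5223] qd [-0.004  0.04   0.055 -0.002 -0.055 -1.075] F [ 0.1  1.1 -0.4]
[360.1, 162.8, 58.2, 24.8] 0.72
```

View pics/s42.png

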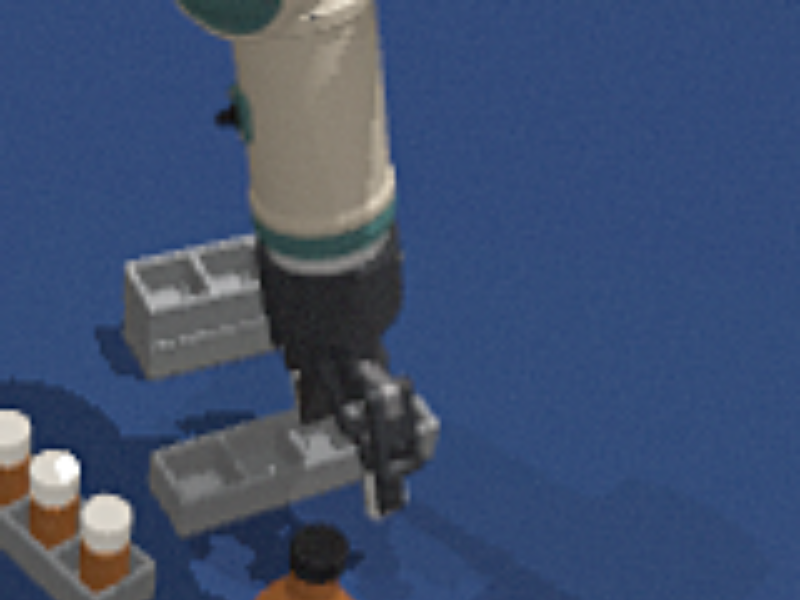

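```bash
python3 -c "
from h import *
rows(1,[.56,-.50,.09],-59.6,10)"
python3 -m inch '[[1,0,0,-20,0],[1,0,0,-35,0],[1,10,0,-30,0],[1,36,-2,-2,0],[1,38,-2,3,0],[1,38,-2,4,0],[1,38,-2,4,0],[1,38,-2,4,0],[1,38,-2,4,0],[1,38,-2,4,0],[1,38,-2,5,0],[1,38,-2,6,0],[1,20,-1,12,0],[1,5,0,12,0],[1,0,0,6,0]]'
python3 -c "
from st import *
st()
rows(1,[.56,-.50,.09],-59.6,10)"
```

```text
t=41.47 pos [ 0.3811 -0.1832  0.0239] yaw -59.6 tilt 12.52 w 85.4 F [0.3 0.9 1.1] q6 0.53
 turn 0.04 | shift now-axes [ 349.7   25.2 -117.5] | shift after turn [ 349.7   24.9 -117.5] mm
[[1, 35.0, 2.5, -11.7, np.float64(0.0)], [1, 35.0, 2.5, -11.7, 0], [1, 35.0, 2.5, -11.7, 0], [1, 35.0, 2.5, -11.7, 0], [1, 35.0, 2.5, -11.7, 0], [1, 35.0, 2.5, -11.7, 0], [1, 35.0, 2.5, -11.7, 0], [1, 35.0, 2.5, -11.7, 0], [1, 35.0, 2.5, -11.7, 0], [1, 35.0, 2.5, -11.7, 0]]
clock: 42.72
position: [0.5785, -0.4895, -0.0028]
ee_rot: [0.025, 0.853, -0.507, -0.124]
contact_force: [0.2, -2.2, 2.9]
width: 0.0854
t=42.72 pos [ 578.5 -489.5   -2.8] w 85.4 toolz [-13.55   4.74] q [-0.7459  0.8405  1.0955 -0.1008  1.4393  0.3518] qd [ 0.    -0.033  0.029  0.02  -0.002  0.045] F [ 0.2 -2.2  2.9]
t=42.72 pos [ 0.5785 -0.4895 -0.0028] yaw -62.4 tilt 14.51 w 85.4 F [ 0.2 -2.2  2.9] q6 0.35
 turn -2.79 | shift now-axes [-16.5  36.6 -86.4] | shift after turn [-18.3  35.7 -86.4] mm
[[1, -1.7, 3.7, -8.6, np.float64(-2.8)], [1, -1.8, 3.6, -8.6, 0], [1, -1.8, 3.6, -8.6, 0], [1, -1.8, 3.6, -8.6, 0], [1, -1.8, 3.6, -8.6, 0], [1, -1.8, 3.6, -8.6, 0], [1, -1.8, 3.6, -8.6, 0], [1, -1.8, 3.6, -8.6, 0], [1, -1.8, 3.6, -8.6, 0], [1, -1.8, 3.6, -8.6, 0]]
```

```bash
python3 -m inch '[[1,0,0,-8,0],[1,0,0,-8,0]]'; python3 -c "
from st import *
st()
p=eyes.get_image('side');q=eyes.get_image('top')
cv2.imwrite('pics/s43.png',np.hstack([cv2.resize(p['frame'][60:240,300:480,::-1],(400,400)),cv2.resize(q['frame'][150:330,330:510,::-1],(400,400))]))
"
```

```text
clock: 42.88
position: [0.582, -0.4898, 0.0141]
ee_rot: [0.025, 0.851, -0.509, -0.124]
contact_force: [0.6, -0.3, -0.4]
width: 0.0857
t=42.88 pos [ 582.  -489.8   14.1] w 85.7 toolz [-13.58   4.79] q [-0.7434  0.832   1.0695 -0.0995  1.4748  0.3559] qd [ 0.012 -0.033 -0.139  0.006  0.208  0.017] F [ 0.6 -0.3 -0.4]
```

View pics/s43.png

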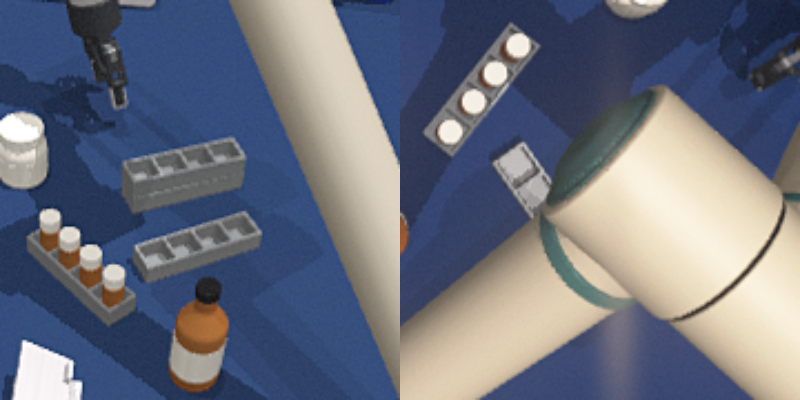

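```bash
python3 -m inch '[[1,0,0,-6,0],[1,0,0,0,0],[1,0,0,0,0],[1,0,0,0,0],[1,0,0,0,0],[1,0,0,0,0]]'>/dev/null; python3 -c "
from st import *
st()"; python3 -m inch '[[1,0,0,0,0],[1,0,0,0,0],[1,0,0,0,0],[1,0,0,0,0],[1,0,0,0,0],[1,0,0,0,0]]'>/dev/null; python3 -c "
from st import *
st()"
```

```text
t=43.48 pos [ 581.  -489.1   12.5] w 85.7 toolz [-13.98   5.15] q [-0.7436  0.8372  1.0646 -0.0996  1.4844  0.3571] qd [-0.002  0.009  0.008 -0.001 -0.005  0.002] F [-0.5  0.3 -0.2]
t=43.98 pos [ 580.4 -488.8   11.3] w 85.6 toolz [-14.06   5.23] q [-0.7438  0.8384  1.0656 -0.0996  1.4841  0.3573] qd [ 0.    -0.001 -0.002  0.001 -0.001  0.   ] F [ 0.1  0.2 -0.4]
```

```bash
python3 -c "
from h import *
rows(1,[.76,-.52,.09],-62,5)"
```

```text
t=43.98 pos [ 0.5804 -0.4888  0.0113] yaw -62.9 tilt 15.18 w 85.6 F [ 0.1  0.2 -0.4] q6 0.36
 turn -0.90 | shift now-axes [  92.1 -125.9 -122.9] | shift after turn [  94.  -124.4 -122.9] mm
[[1, 18.4, -25.2, -24.6, np.float64(-0.9)], [1, 18.8, -24.9, -24.6, 0], [1, 18.8, -24.9, -24.6, 0], [1, 18.8, -24.9, -24.6, 0], [1, 18.8, -24.9, -24.6, 0]]
```

```bash
python3 -m inch '[[1,10,-14,-24,0],[1,18,-25,-25,0],[1,18,-25,-25,0],[1,18,-25,-20,0]]'>/dev/null; python3 -c "
from st import *
st()"; python3 -m inch '[[1,18,-25,-10,0],[1,18,-25,-10,0]]'>/dev/null; python3 -c "
from st import *
st()"
```

```text
t=44.32 pos [ 699.7 -508.4   72.9] w 85.4 toolz [-14.95   5.94] q [-0.6741  1.0256  0.4984 -0.0864  1.8893  0.396 ] qd [ 0.216  0.863 -2.253  0.027  1.395  0.103] F [ 2.4 -2.8  1.2]
t=44.48 pos [ 749.1 -510.3   73.4] w 85.2 toolz [-14.14   5.34] q [-0.6449  1.1439  0.2199 -0.0826  2.0332  0.4133] qd [ 0.184  0.251 -0.024  0.023  0.7    0.148] F [ 32.5 -24.7  13.9]
```

```bash
python3 -c "
from h import *
rows(1,[.50,-.36,.12],-60,8)"
```

```text
t=44.48 pos [ 0.7491 -0.5103  0.0734] yaw -63.2 tilt 15.30 w 85.2 F [ 32.5 -24.7  13.9] q6 0.41
 turn -3.22 | shift now-axes [-250.7  151.7   30.5] | shift after turn [-258.9  137.3   30.5] mm
[[1, -31.3, 19.0, 3.8, np.float64(-3.2)], [1, -32.4, 17.2, 3.8, 0], [1, -32.4, 17.2, 3.8, 0], [1, -32.4, 17.2, 3.8, 0], [1, -32.4, 17.2, 3.8, 0], [1, -32.4, 17.2, 3.8, 0], [1, -32.4, 17.2, 3.8, 0], [1, -32.4, 17.2, 3.8, 0]]
```

```bash
python3 -m inch '[[1,-16,10,2,-3],[1,-32,17,4,0],[1,-32,17,4,0],[1,-32,17,4,0],[1,-32,17,4,0],[1,-32,17,4,0],[1,-32,17,4,0],[1,-25,13,2,0],[1,-5,3,0,0]]'>/dev/null
python3 - <<'E'
from fit import *; from st import *
st()
ps={n:eyes.get_image(n) for n in("side","top")}
pickle.dump(ps,open("d2.pkl","wb"))
p=ps["side"]
for x in regions_of(p,'bench_tray_c'):
    H=hullmask(x['mask']); print(x['bbox'],round(x['confidence'],2))
    if x['bbox'][1]>150 and 340<x['bbox'][0]<380:
        r=fit([(H,p)],[.41,-.195,np.radians(-59.6)],0); print(r.x,np.degrees(r.x[2]),r.fun)
cv2.imwrite('pics/s44.png',cv2.resize(p['frame'][80:230,330:490,::-1],(800,750))[:600])
E
```

```text
t=45.23 pos [ 512.8 -360.5   91. ] w 85.3 toolz [-15.52   6.41] q [-0.6758  0.6092  1.3455 -0.0826  1.4734  0.3652] qd [-0.018 -0.111  0.15  -0.001 -0.108 -0.012] F [ 0.1  1.1 -0. ]
[354.9, 123.0, 53.1, 27.3] 0.72
```

View pics/s44.png

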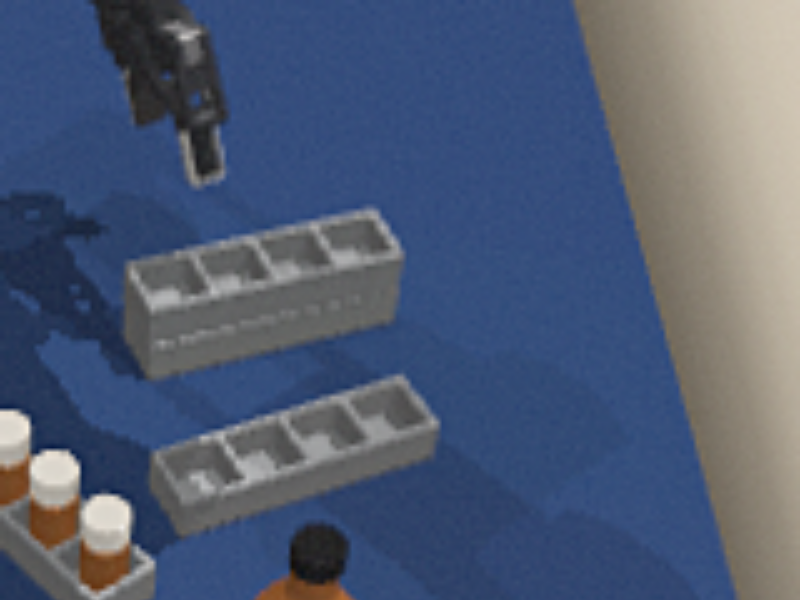

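```bash
python3 -c "
from h import *
rows(1,[.455,-.3255,.08],-59.6,3)
ps=pickle.load(open('d2.pkl','rb'));p=ps['side']
P=[atz((330+a/5-.4,80+b/5-.4),.028,p)[:2] for a,b in((152,460),(405,378),(440,418),(178,500))]
P=np.array(P);print(P.round(4),P.mean(0)); e=(P[1]+P[2]-P[0]-P[3])/2; print(np.linalg.norm(e),np.degrees(np.arctan2(e[1],e[0])))
S=np.array([atz((330+a/5-.4,80+b/5-.4),.056,p)[:2] for a,b in((125,262),(376,210),(404,252),(150,310))]);print('stack top',S.mean(0)); e=(S[1]+S[2]-S[0]-S[3])/2; print(np.linalg.norm(e),np.degrees(np.arctan2(e[1],e[0])))
"
```

```text
t=45.38 pos [ 0.5177 -0.3641  0.0899] yaw -59.7 tilt 16.66 w 85.4 F [0.6 0.1 0.1] q6 0.37
 turn -0.09 | shift now-axes [-60.9  29.8  30.3] | shift after turn [-61.   29.7  30.3] mm
[[1, -20.3, 9.9, 10.1, np.float64(-0.1)], [1, -20.3, 9.9, 10.1, 0], [1, -20.3, 9.9, 10.1, 0]]
[[ 0.497  -0.1709]
 [ 0.3586 -0.2706]
 [ 0.3353 -0.2411]
 [ 0.4773 -0.1429]] [ 0.41705965 -0.2064    ]
0.17158165802654848 -144.79802590787367
stack top [ 0.45368142 -0.32886624]
0.16847471436359496 -150.03961923218097
```

```bash
python3 -m inch '[[1,-18,9,6,0],[1,-20,10,8,0],[1,-16,8,8,0],[1,-4,2,4,0]]'>/dev/null; python3 -c "
from st import *
st()"; python3 -m inch '[[1,0,0,1,0],[1,0,0,1,0],[1,0,0,1,0],[1,0,0,1,0],[1,0,0,1,0],[1,0,0,1,0]]'>/dev/null; python3 -c "
from st import *
st()"
```

```text
t=45.72 pos [ 466.  -333.8   80.2] w 85.7 toolz [-14.65   5.78] q [-0.6889  0.5356  1.5141 -0.0868  1.3583  0.3616] qd [-0.013 -0.015  0.125  0.    -0.19  -0.   ] F [-0.1  1.  -0.6]
t=46.22 pos [ 471.6 -338.5   71.3] w 85.4 toolz [-14.35   5.56] q [-0.6891  0.5496  1.5107 -0.0867  1.3409  0.3624] qd [ 0.     0.021  0.004 -0.001 -0.03   0.001] F [-0.4  0.4  0.6]
```

```bash
python3 -m inch '[[1,0,0,-40,0],[1,0,0,-41,0],[1,0,0,-20,0],[1,0,0,6,0],[1,0,0,7,0],[1,0,0,7,0],[1,0,0,7,0],[1,0,0,7,0],[1,0,0,7,0],[1,0,0,7,0],[1,0,0,7,0],[1,0,0,7,0],[1,0,0,7,0],[1,0,0,7,0],[1,0,0,7,0],[1,0,0,5,0],[1,0,0,2,0]]'>/dev/null; python3 -c "
from st import *
st()"
```

```text
t=47.63 pos [ 467.8 -334.9   68. ] w 85.5 toolz [-15.14   6.25] q [-0.689   0.5563  1.5125 -0.0859  1.3514  0.3619] qd [-0.003  0.014  0.043 -0.002 -0.063  0.004] F [-0.2  0.7 -0.5]
```

```bash
python3 -c "
from h import *
rows(1,[.412,-.2044,.06],-54.8,5)"
```

```text
t=47.63 pos [ 0.4678 -0.3349  0.068 ] yaw -59.6 tilt 16.61 w 85.5 F [-0.2  0.7 -0.5] q6 0.36
 turn -4.83 | shift now-axes [-135.1  -24.6   36.7] | shift after turn [-132.6  -35.9   36.7] mm
[[1, -27.0, -4.9, 7.3, np.float64(-4.8)], [1, -26.5, -7.2, 7.3, 0], [1, -26.5, -7.2, 7.3, 0], [1, -26.5, -7.2, 7.3, 0], [1, -26.5, -7.2, 7.3, 0]]
```

```bash
python3 -m inch '[[1,-16,-3,2,-4.8],[1,-29,-8,6,0],[1,-29,-8,8,0],[1,-29,-8,8,0],[1,-22,-6,8,0],[1,-5,-2,2,0]]'>/dev/null; python3 -c "
from look import *
look('l45',[.417,-.206,.03],S=5)
rows(1,[.412,-.2044,.005],-54.8,3)"
```

```text
side origin px 349 127 scale 5
top origin px 357 204 scale 5
t=48.23 pos [ 416.4 -208.9   59.9] w 85.8 toolz [-14.7    5.89] q [-0.573   0.4262  1.7845 -0.0564  1.2064  0.3909] qd [-0.025  0.02  -0.064 -0.019 -0.017 -0.006] F [ 0.2 -1.4  0.1]
t=48.23 pos [ 0.4164 -0.2089  0.0599] yaw -54.7 tilt 16.04 w 85.8 F [ 0.2 -1.4  0.1] q6 0.39
 turn 0.12 | shift now-axes [ 6.8 -7.2 54.4] | shift after turn [ 6.8 -7.3 54.4] mm
[[1, 2.3, -2.4, 18.1, np.float64(0.1)], [1, 2.3, -2.4, 18.1, 0], [1, 2.3, -2.4, 18.1, 0]]
```

View pics/l45.png

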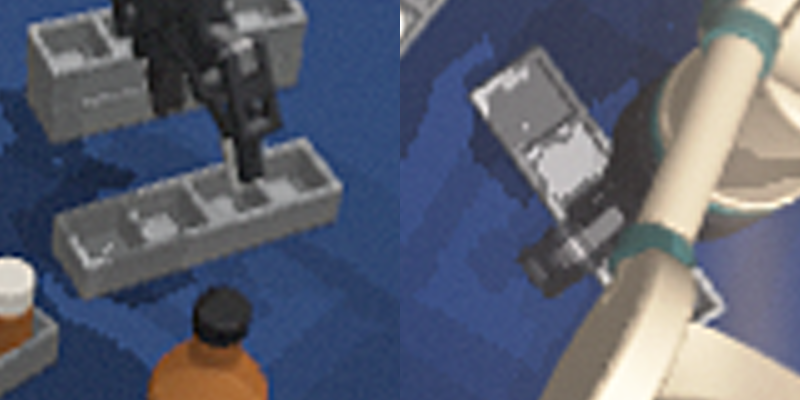

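```bash
python3 -m inch '[[1,3,-3,18,0],[1,2.5,-3,18,0],[1,1.5,-2,10,0]]'>/dev/null; python3 -c "
from look import *
look('l46',[.417,-.206,.03],S=5)
rows(1,[.412,-.2044,.005],-54.8,3)"
```

```text
side origin px 349 127 scale 5
top origin px 357 204 scale 5
t=48.58 pos [ 421.7 -211.9   14.3] w 85.6 toolz [-14.05   5.34] q [-0.571   0.483   1.8272 -0.0611  1.0921  0.4007] qd [ 0.001 -0.023 -0.015  0.003  0.038  0.001] F [ 0.   0.3 -0.5]
t=48.58 pos [ 0.4217 -0.2119  0.0143] yaw -54.6 tilt 15.20 w 85.6 F [ 0.   0.3 -0.5] q6 0.40
 turn 0.21 | shift now-axes [-9.4  1.8 12.1] | shift after turn [-9.4  1.9 12.1] mm
[[1, -3.1, 0.6, 4.0, np.float64(0.2)], [1, -3.1, 0.6, 4.0, 0], [1, -3.1, 0.6, 4.0, 0]]
```

View pics/l46.png

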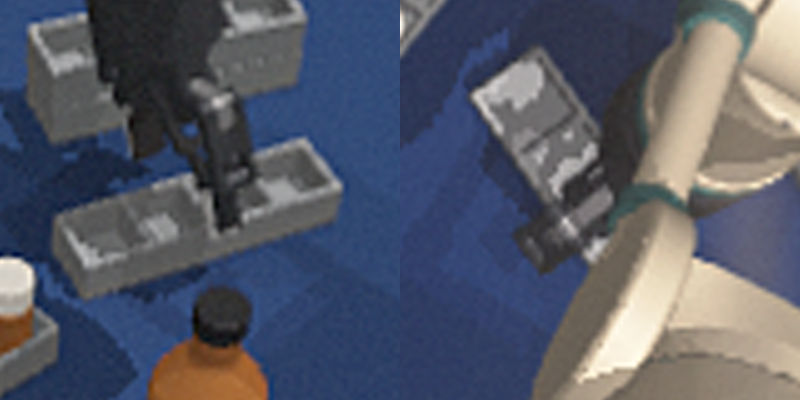

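```bash
python3 -m inch '[[1,-6,1,5,0],[1,-3.5,1,6,0],[-0.1,0,0,1.5,0]]' 30; python3 -c "
from look import *
for i in range(2): eyes.get_image('side')
look('l47',[.417,-.206,.03],S=5)
rows(1,[.412,-.2044,.005],-54.8,3)"
```

```text
clock: 48.83
position: [0.4141, -0.2077, 0.0049]
ee_rot: [0.014, 0.884, -0.448, -0.129]
contact_force: [0.6, 0.2, 0.1]
width: 0.0758
side origin px 349 127 scale 5
top origin px 357 204 scale 5
t=49.03 pos [ 414.9 -207.8    5.7] w 47.8 toolz [-13.76   5.14] q [-0.5714  0.4829  1.8578 -0.0626  1.0554  0.4043] qd [ 0.002 -0.021 -0.02   0.002  0.041  0.003] F [-0.1  1.5 14.1]
t=49.03 pos [ 0.4149 -0.2078  0.0057] yaw -54.6 tilt 14.86 w 47.8 F [-0.1  1.5 14.1] q6 0.40
 turn 0.16 | shift now-axes [-4.2  0.1  1.7] | shift after turn [-4.2  0.1  1.7] mm
[[1, -1.4, 0.0, 0.6, np.float64(0.2)], [1, -1.4, 0.0, 0.6, 0], [1, -1.4, 0.0, 0.6, 0]]
```

View pics/l47.png

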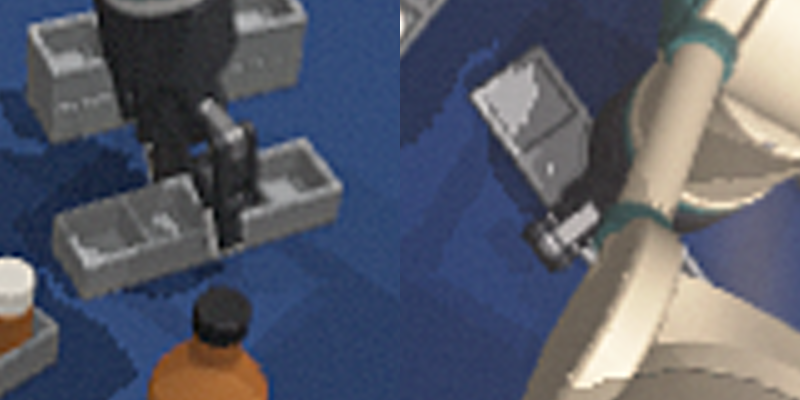

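```bash
python3 -m inch '[[-1,0,0,-1.5,0]]' 35; python3 -c "
from look import *
for i in range(2): eyes.get_image('side')
look('l48',[.417,-.206,.03],S=5)
rows(1,[.412,-.2044,.005],-54.8,3)"
```

```text
clock: 49.12
position: [0.4154, -0.2081, 0.0075]
ee_rot: [0.014, 0.885, -0.448, -0.128]
contact_force: [-0.3, 1.1, -0.9]
width: 0.0468
side origin px 349 127 scale 5
top origin px 357 204 scale 5
t=49.32 pos [ 415.4 -208.1    7.2] w 46.6 toolz [-13.73   5.12] q [-0.5713  0.4811  1.8554 -0.0625  1.0589  0.4042] qd [0.001 0.004 0.004 0.001 0.001 0.001] F [ 0.1  1.3 -1.1]
t=49.32 pos [ 0.4154 -0.2081  0.0072] yaw -54.6 tilt 14.82 w 46.6 F [ 0.1  1.3 -1.1] q6 0.40
 turn 0.17 | shift now-axes [-4.4  0.2  3.3] | shift after turn [-4.4  0.2  3.3] mm
[[1, -1.5, 0.1, 1.1, np.float64(0.2)], [1, -1.5, 0.1, 1.1, 0], [1, -1.5, 0.1, 1.1, 0]]
```

View pics/l48.png

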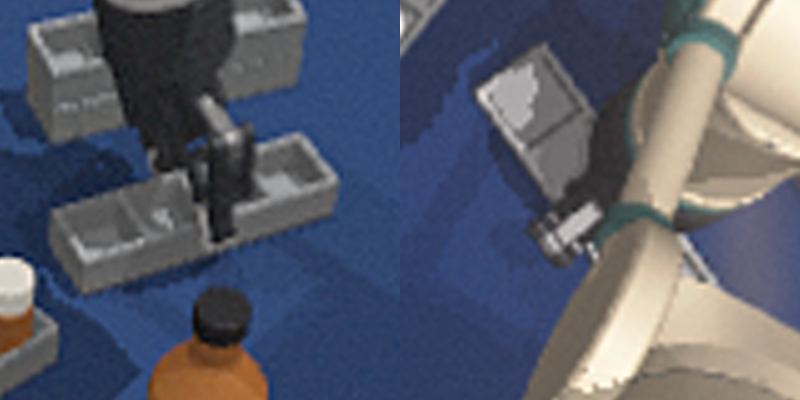

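```bash
python3 -m inch '[[-1,0,0,-10,0],[-1,0,0,-25,0],[-1,0,0,-35,0],[-1,0,0,-30,0],[-1,0,0,-8,0]]' 35 >/dev/null; python3 -c "
from look import *
look('l49',[.417,-.206,.1],S=5)
rows(-1,[.4521,-.3306,.115],-60,5)"
```

```text
side origin px 352 109 scale 5
top origin px 362 206 scale 5
t=49.83 pos [ 438.5 -215.6  112.5] w 47.0 toolz [-14.31   5.5 ] q [-0.5607  0.3929  1.6778 -0.053   1.3373  0.3959] qd [-0.003  0.035  0.077  0.    -0.025  0.001] F [ 1.   0.8 -1.2]
t=49.83 pos [ 0.4385 -0.2156  0.1125] yaw -54.7 tilt 15.52 w 47.0 F [ 1.   0.8 -1.2] q6 0.40
 turn 5.31 | shift now-axes [ 98.5  58.5 -16.9] | shift after turn [103.5  49.1 -16.9] mm
[[-1, 19.7, 11.7, -3.4, np.float64(5.3)], [-1, 20.7, 9.8, -3.4, 0], [-1, 20.7, 9.8, -3.4, 0], [-1, 20.7, 9.8, -3.4, 0], [-1, 20.7, 9.8, -3.4, 0]]
```

View pics/l49.png

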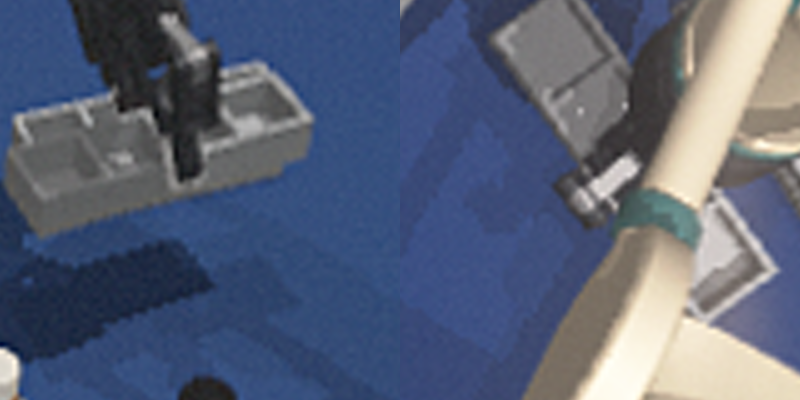

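```bash
python3 -m inch '[[-1,12,8,-3,5.3],[-1,24,11,-4,0],[-1,25,12,-4,0],[-1,25,12,-4,0],[-1,14,6,-2,0],[-1,3,1,0,0]]' >/dev/null; python3 -c "
from look import *
look('l50',[.4537,-.329,.08],S=5)
rows(-1,[.4521,-.3306,.085],-60,3)"
```

```text
side origin px 343 85 scale 5
top origin px 409 190 scale 5
t=50.43 pos [ 445.2 -325.2  106.7] w 47.1 toolz [-15.16   6.27] q [-0.6995  0.4894  1.5288 -0.088   1.4015  0.3571] qd [ 0.025 -0.023  0.019  0.016  0.017  0.003] F [-0.   1.2 -1.1]
t=50.43 pos [ 0.4452 -0.3252  0.1067] yaw -60.2 tilt 16.64 w 47.1 F [-0.   1.2 -1.1] q6 0.36
 turn -0.17 | shift now-axes [12.9 -6.6 18.4] | shift after turn [12.9 -6.6 18.4] mm
[[-1, 4.3, -2.2, 6.1, np.float64(-0.2)], [-1, 4.3, -2.2, 6.1, 0], [-1, 4.3, -2.2, 6.1, 0]]
```

View pics/l50.png

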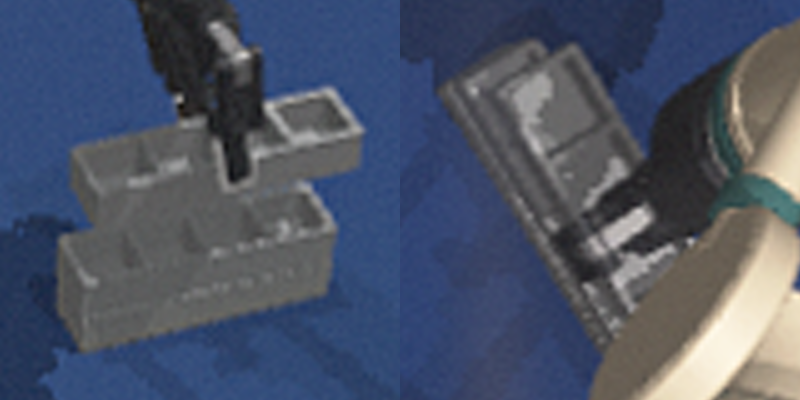

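```bash
python3 -m inch '[[-1,6,-3,6,0],[-1,6,-3,7,0],[-1,2,-1,3,0]]' >/dev/null; python3 -c "
from look import *
look('l51',[.4537,-.329,.08],S=5)
rows(-1,[.4521,-.3306,.07],-60,3)"
```

```text
side origin px 343 85 scale 5
top origin px 409 190 scale 5
t=50.78 pos [ 452.8 -327.4   85.5] w 46.8 toolz [-15.31   6.5 ] q [-0.6954  0.5212  1.5313 -0.0859  1.3724  0.3615] qd [-0.004 -0.016 -0.015 -0.005  0.014 -0.001] F [-0.8 -0.3 -0.4]
t=50.78 pos [ 0.4528 -0.3274  0.0855] yaw -60.1 tilt 16.88 w 46.8 F [-0.8 -0.3 -0.4] q6 0.36
 turn -0.10 | shift now-axes [ 6.  -0.3 14.7] | shift after turn [ 6.  -0.3 14.7] mm
[[-1, 2.0, -0.1, 4.9, np.float64(-0.1)], [-1, 2.0, -0.1, 4.9, 0], [-1, 2.0, -0.1, 4.9, 0]]
```

View pics/l51.png

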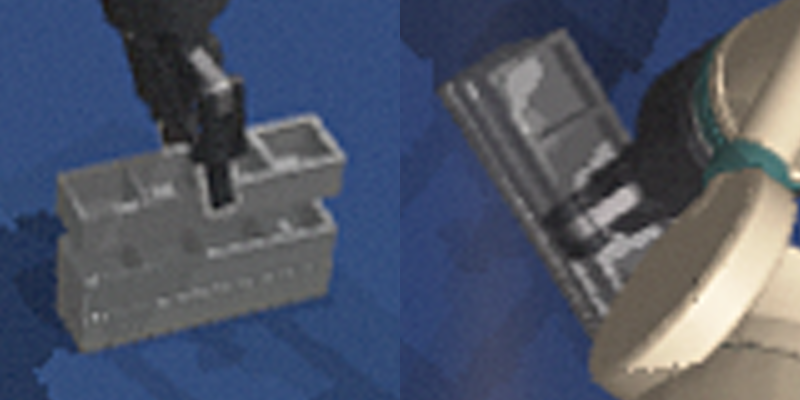

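Run:
```python
from h import *
p=pickle.load(open("d2.pkl","rb"))["side"]
f=lambda a,b,z: atz((343+a/5-.4,85+b/5-.4),z,p)[:2]
for z in(.103,.106): 
    A,B=f(57,178,z),f(345,155,z); print(z,(A+B)/2,np.linalg.norm(A-B),np.degrees(np.arctan2(*(A-B)[::-1])))
A,B=f(60,238,.056),f(335,208,.056); print((A+B)/2,np.linalg.norm(A-B),np.degrees(np.arctan2(*(A-B)[::-1])))
```

```text
0.103 [ 0.45809093 -0.33436035] 0.1769164829620653 19.329342360616646
0.106 [ 0.45791877 -0.33063413] 0.17625880317899198 19.329342360616632
[ 0.45593029 -0.33796484] 0.17550839352487627 21.53775814656418
```

```bash
python3 -m inch '[[-1,3,1.5,6,0],[-1,2.5,1,6,0],[-1,0.5,0.5,2,0]]' >/dev/null; python3 -c "
from look import *
look('l52',[.4537,-.329,.06],S=6)
rows(-1,[.4521,-.3306,.066],-60,3)"
```

```text
side origin px 350 97 scale 6
top origin px 414 197 scale 6
t=51.13 pos [ 449.8 -331.6   71. ] w 46.8 toolz [-15.3    6.46] q [-0.703   0.5345  1.5481 -0.0891  1.3413  0.3556] qd [-0.    -0.01  -0.013  0.001  0.005 -0.   ] F [-0.6 -0.5 -0.5]
t=51.13 pos [ 0.4498 -0.3316  0.071 ] yaw -60.0 tilt 16.85 w 46.8 F [-0.6 -0.5 -0.5] q6 0.36
 turn 0.01 | shift now-axes [ 1.5 -3.3  4.3] | shift after turn [ 1.5 -3.3  4.3] mm
[[-1, 0.5, -1.1, 1.4, np.float64(0.0)], [-1, 0.5, -1.1, 1.4, 0], [-1, 0.5, -1.1, 1.4, 0]]
```

View pics/l52.png

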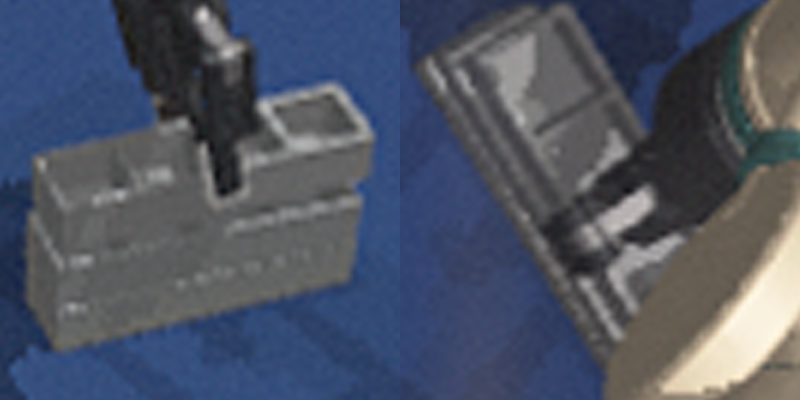

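```bash
python3 -m inch '[[-1,0.5,-3,2,0],[-1,0,-1,2.5,0]]' >/dev/null; python3 -m inch '[[-1,0,0,2.5,0]]'; python3 -c "
from look import *
look('l53',[.4537,-.329,.06],S=6)
rows(-1,[.4521,-.3306,.064],-60,3)"
```

```text
clock: 51.38
position: [0.4521, -0.3294, 0.0639]
ee_rot: [0.017, 0.862, -0.486, -0.145]
contact_force: [-0.2, -1.0, 0.1]
width: 0.0472
side origin px 350 97 scale 6
top origin px 414 197 scale 6
t=51.48 pos [ 451.9 -329.2   63.7] w 47.1 toolz [-15.22   6.44] q [-0.6985  0.5413  1.5557 -0.0875  1.3258  0.3615] qd [ 0.    -0.004 -0.009 -0.002  0.005 -0.002] F [ 0.5 -0.4  1.3]
t=51.48 pos [ 0.4519 -0.3292  0.0637] yaw -60.0 tilt 16.76 w 47.1 F [ 0.5 -0.4  1.3] q6 0.36
 turn -0.02 | shift now-axes [ 1.2  0.6 -0.5] | shift after turn [ 1.2  0.6 -0.5] mm
[[-1, 0.4, 0.2, -0.2, np.float64(-0.0)], [-1, 0.4, 0.2, -0.2, 0], [-1, 0.4, 0.2, -0.2, 0]]
```

View pics/l53.png

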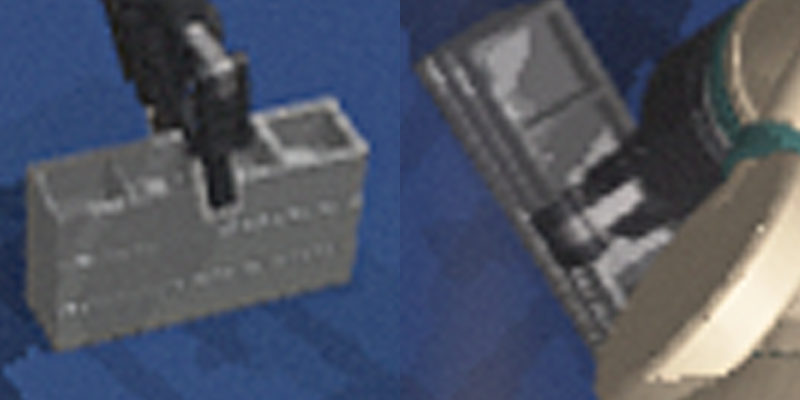

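```bash
python3 -m inch '[[-1,0,0,2,0]]'; python3 -m inch '[[-1,0,0,1.5,0]]';python3 -c "
from look import *
look('l54',[.4537,-.329,.06],S=6)"
```

```text
clock: 51.57
position: [0.4518, -0.3292, 0.0624]
ee_rot: [0.017, 0.862, -0.486, -0.144]
contact_force: [1.5, 0.6, 17.1]
width: 0.0473
clock: 51.65
position: [0.4521, -0.3296, 0.0624]
ee_rot: [0.017, 0.862, -0.486, -0.143]
contact_force: [0.5, 1.3, 10.6]
width: 0.0469
side origin px 350 97 scale 6
top origin px 414 197 scale 6
t=51.75 pos [ 452.  -329.5   62.4] w 47.1 toolz [-15.08   6.32] q [-0.6988  0.5411  1.559  -0.0877  1.3194  0.3617] qd [-0.001 -0.001  0.002  0.001 -0.002  0.002] F [-0.3  0.4  6.3]
```

View pics/l54.png

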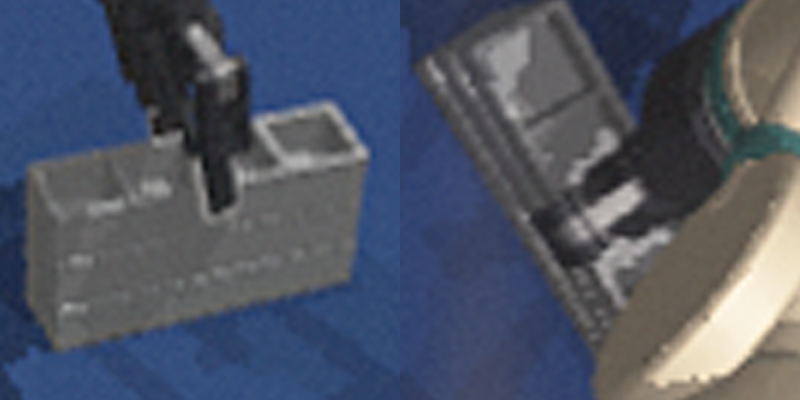

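```bash
python3 -m inch '[[0.4,0,0,0,0],[1,0,0,0,0],[1,0,0,0,0],[1,0,0,0,0]]' >/dev/null; python3 -c "
from look import *
st()"; python3 -m inch '[[1,0,0,-8,0],[1,0,0,-25,0],[1,0,0,-38,0],[1,0,0,-38,0],[1,0,0,-20,0]]' >/dev/null;python3 -c "
from look import *
look('l55',[.4537,-.329,.06],S=6)"
```

```text
t=52.08 pos [ 452.1 -330.    63.2] w 85.5 toolz [-15.03   6.23] q [-0.6988  0.5398  1.5586 -0.0884  1.3193  0.3618] qd [ 0.001  0.002  0.001 -0.001 -0.001  0.002] F [-0.  -0.6  0.6]
side origin px 350 97 scale 6
top origin px 414 197 scale 6
t=52.60 pos [ 483.8 -342.2  186.8] w 85.3 toolz [-15.61   6.72] q [-0.683   0.4955  1.308  -0.0812  1.6283  0.351 ] qd [-0.005  0.029  0.104 -0.    -0.047  0.001] F [ 0.2 -0.3  0.2]
```

View pics/l55.png

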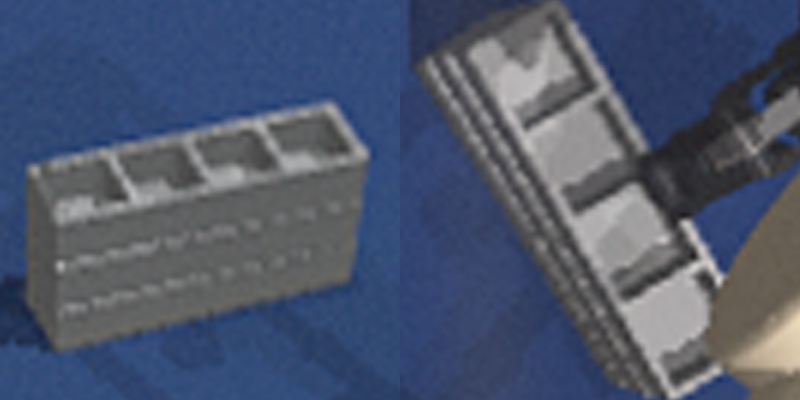

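Run:
```python
from fit import *; from st import *
ps={n:eyes.get_image(n) for n in("side","top")}
pickle.dump(ps,open("d3.pkl","wb"))
p=ps["side"]; S=10; x0,y0=350,100
# overlay using pose of spare from side fits, and a refined one
def draw(q,name):
    im=cv2.warpAffine(np.ascontiguousarray(p["frame"][:,:,::-1]),np.float32([[S,0,-x0*S],[0,S,-y0*S]]),(700,600),flags=cv2.INTER_CUBIC)
    for k in range(4):
        P=np.array([[a*.0225,b*.084,0] for a,b in((-1,-1),(1,-1),(1,1),(-1,1))])@pose(q).T+[q[0],q[1],.028*k]
        u=(proj(P,p)-[x0,y0])*S
        cv2.polylines(im,[np.int32(np.round(u))],True,(0,255,0) if k%2 else (0,0,255),1,cv2.LINE_AA)
    cv2.imwrite(name,im)
# fit of single tall box from hull of grey mask of stack
m=np.zeros((400,640),bool)
f=p["frame"].astype(int); g=(abs(f[:,:,0]-f[:,:,2])<22)&(f.sum(2)>150)
g[:, :348]=0; g[:,420:]=0; g[:100]=0; g[160:]=0
H=hullmask(g)
def cost(q):
    B=np.array([[a*.0225,b*.084,c] for a in(-1,1) for b in(-1,1) for c in(0,.084)])@pose(q).T+[q[0],q[1],0]
    return 1-iou(H,proj(B,p))
r=minimize(cost,[.4526,-.3273,-4.182],method='Nelder-Mead',options=dict(initial_simplex=np.array([.4526,-.3273,-4.182])+np.array([[0,0,0],[.006,0,0],[0,.006,0],[0,0,.06]])))
print(r.x,r.fun,np.degrees(r.x[2])%180,g.sum()); draw(r.x,"pics/ov.png")
```

```text
[ 0.45438594 -0.32815745 -4.22730513] 0.06559417241949483 117.79325731239479 1690
```

View pics/ov.png

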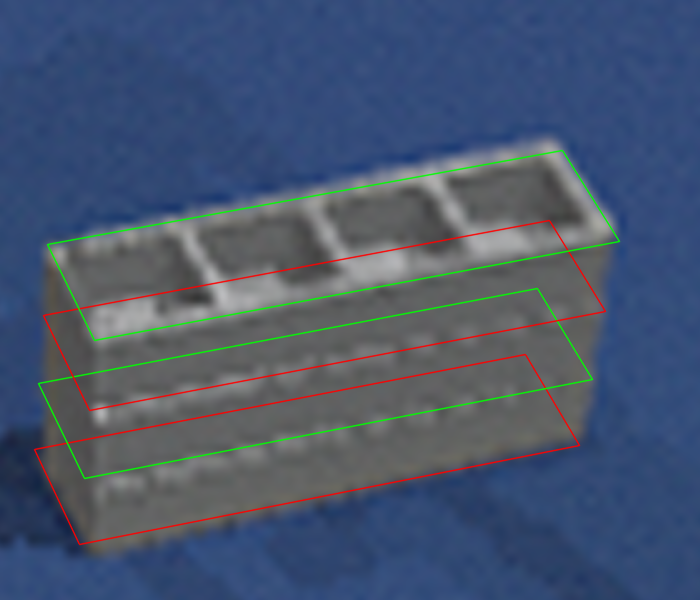

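Run:
```python
from h import *
ps=pickle.load(open("d3.pkl","rb")); p0=pickle.load(open("d0.pkl","rb"))[0]
cv2.imwrite("pics/fin.png",np.vstack([cv2.resize(ps["side"]["frame"][60:380,140:500,::-1],(600,533))]))
a=p0["side"]["frame"].astype(int);b=ps["side"]["frame"].astype(int)
# registration shift of bystanders and keep tray between first and last picture
for n,(x,y,w,h) in dict(amber=(372,182,36,56),flask=(238,180,36,48),tall=(222,260,46,64),pot=(295,108,30,38),keepfront=(326,185,36,22)).items():
    g0=cv2.cvtColor(p0["side"]["frame"][y:y+h,x:x+w],cv2.COLOR_RGB2GRAY).astype(np.float32); g1=cv2.cvtColor(ps["side"]["frame"][y:y+h,x:x+w],cv2.COLOR_RGB2GRAY).astype(np.float32)
    print(n,cv2.phaseCorrelate(g0,g1,cv2.createHanningWindow((w,h),cv2.CV_32F)))
```

```text
amber ((0.12472987594616569, 0.1098079113749364), 0.9031797899140253)
flask ((-0.04990161474405852, -0.016269978084661574), 0.9827185049653053)
tall ((-0.039201388148654814, -0.010634902419646153), 0.9930458401019374)
pot ((-0.05096280321943958, 0.10497617977485874), 1.0089453772703807)
keepfront ((0.8870813985425023, 2.078031072443304), 0.32294830679893494)
```

View pics/fin.png

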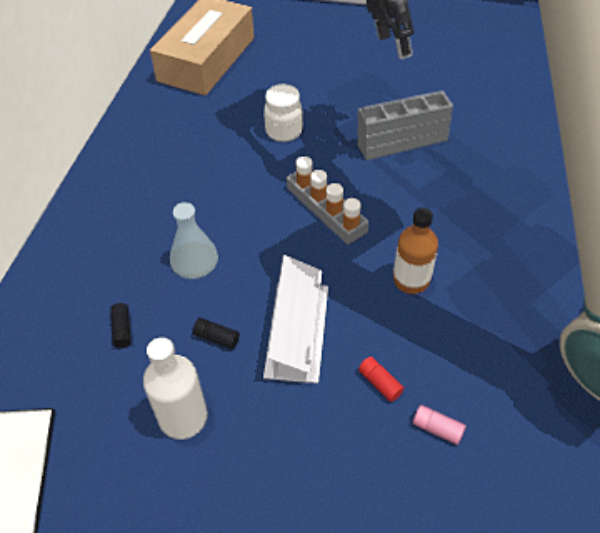

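```bash
python3 -c "
from rig import manip
print(manip.get_state()['clock'],manip.sign_off())"
```

```text
the job is handed in; nothing more can be done
52.7 None
```

I finished the job at 52.7 s and handed it in. The filled tray holds four upright jars, and both emptied trays are stacked on the bottom empty tray. The gripper was open and clear of everything.

**How it went**
- **Bench jar:** it went straight into the free cell between the two jars already there.
- **Leaning jar:** I took it from the stand and set it in a cell of the empty bench tray. I squeezed it upright there, then placed it in the last cell. It first came to rest leaning diagonally in that cell and had to be re-gripped.
- **Bench tray:** I placed it on the bottom empty tray.
- **Sloped tray:** I lifted it by its middle divider, levelled it on a free patch of bench, re-gripped it across its width and set it on top.

**Last checks**
- **Jars:** all four look upright and fully down in their cells in the final picture.
- **Stack:** the layers look aligned, each upper tray about 1 mm off along the stack and 1–1.5 mm set back. The outline I fitted to the whole stack matched the picture poorly, so I judged this from its edges and seams.
- **Bystanders:** the two bottles, the flask and the pot moved less than 0.2 pixel between the first and last pictures.
- **Filled tray:** fitting its outline after the fourth jar went in put it about 1 mm from its start. A final image comparison disagreed, showing about 2 pixels, but it was unreliable because the new jars changed that part of the picture.

**Possible problems**
- The tool tilted gradually to about 16 degrees, which I could not correct. Trays and jars were still set down gently, with contact forces of 40 N or less.
- While trying to correct the tilt, joint 3 read 0.2199 against its limit of 0.22, and the wrist showed about 40 N. I backed off at once.
- On that same move I got the height wrong and the arm dipped to bench level after crossing the stack. The pictures show nothing was moved.

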